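Unwedge the bedside toiletry shelf and right its bottles

TASK

The heavy toiletry board on the dresser has been left propped on a wedge and bottles have slid off it. Work the wedge back out in small gentle tugs of about a centimetre, letting the board settle after each, until the board is fully down, and lay the wedge flat in the grey caddy; then stand every tipped square bottle upright in the lane on the board, between its two lips, among the jar and the tissue pack. The jar and the pack must stay standing on the board, and the other things on the dresser stay where they are.

Things in the scene. Friction and masses are not known exactly. Their poses are not given: they have to be found in the camera images.
- rack: low fixed wooden rack carrying the hinged board, its long side across the robot's view. Origin on the dresser top under the middle of the board; x across the lane (away from the robot), y along it to the hinged end, z up. An upright end piece 55 mm tall closes the hinged end. Two feet 12 mm high stand under the free end at x = -46 and +46 mm; the wedge lies between them
- board (a joint): tilt of the heavy red-brown lane board (500 x 110 x 20 mm, 2 kg) about its hinge at the rack's y = +250 mm, rad. 0 is fully down (underside 12 mm above the dresser); grows as the free end is raised. Starts at about 0.04 to 0.05, the bottom edge of its free end on the wedge; falls freely if not held up. Drawing the wedge takes roughly 10 to 20 N
- board_end (a point): top of the lane floor at the middle of the board's open free end (rack y = -250 mm); 32 mm above the dresser when the board is down. The lane floor then spans rack y = -250 to +250 mm and x = -49 to +49 mm, between two lips 6 mm thick and 6 mm high along the long sides
- wedge: black rubber door wedge, orange at the thick end, 165 x 34 mm, 0.18 kg. Origin at the centre of its underside; x runs from thick end to thin tip. The thick end (x = -82.5 to -37.5 mm) is a flat-topped block 46 mm thick that sticks out past the board's free end; then the top slopes evenly down to 4 mm thick at the tip (x = +82.5 mm)
- wedge_grip (a point): middle of the wedge's thick end block, 23 mm above its underside (wedge x = -60 mm). It lies flat on the dresser, thick end along the rack's -y, and comes out that way: the board sinks 3.5 mm for each 10 mm drawn, is fully down after about 60 to 75 mm, and the tip is clear of the board after about 95 mm
- caddy: fixed grey open tray for housekeeping things, near the robot on its right, outside 120 mm (x) by 230 mm (y) and 34 mm high, walls and floor 5 mm thick, inside 110 x 220 mm. Origin at the centre of its underside on the dresser; y is its long axis
- bottle_a: blue squat square toiletry bottle, 0.2 kg: body 44 x 44 mm and 62 mm tall with a thick heavy white base and a cream label band, then a round white cap 30 mm across, 80 mm tall in all; centre of mass about 22 mm above the base. Origin at the centre of its base, its z axis runs from base to cap; starts lying on a flat side on the dresser top; None when absent
- bottle_b: green squat square toiletry bottle, 0.2 kg: body 44 x 44 mm and 62 mm tall with a thick heavy white base and a cream label band, then a round white cap 30 mm across, 80 mm tall in all; centre of mass about 22 mm above the base. Origin at the centre of its base, its z axis runs from base to cap; starts lying on a flat side on the dresser top; None when absent
- bottle_c: yellow squat square toiletry bottle, 0.2 kg: body 44 x 44 mm and 62 mm tall with a thick heavy white base and a cream label band, then a round white cap 30 mm across, 80 mm tall in all; centre of mass about 22 mm above the base. Origin at the centre of its base, its z axis runs from base to cap; starts lying on a flat side on the dresser top; None when absent
- bottle_d: plum squat square toiletry bottle, 0.2 kg: body 44 x 44 mm and 62 mm tall with a thick heavy white base and a cream label band, then a round white cap 30 mm across, 80 mm tall in all; centre of mass about 22 mm above the base. Origin at the centre of its base, its z axis runs from base to cap; starts lying on a flat side on the dresser top; None when absent
- jar: blue ceramic jar with a steel lid, 54 mm across, 64 mm tall, standing on the board near the hinged end. Origin at the centre of its base
- tissue_pack: brown carton with a blue band, 50 x 50 x 62 mm, standing near the middle of the board. Origin at the centre of its base
- book: blue book, 130 x 190 x 22 mm, lying behind the rack; bystander. Origin at the centre of its underside
- remote: black remote control, 45 x 160 x 18 mm, lying behind the rack; bystander. Origin at the centre of its underside
- mug: white mug, 76 mm across and 85 mm tall, on the left; bystander. Origin at the centre of its base
- clock: white bedside clock, 50 x 100 x 70 mm, on the left; bystander. Origin at the centre of its base
- soap_box: white soap carton with a green band, 60 x 90 x 30 mm, lying behind the rack on the right; bystander. Origin at the centre of its underside
Mind the look-alikes: they are no part of the job. What is shaped like the bottle_c but purple or red is not meant.

How it is judged:
By the outcome, as a careful person would: the job done as asked, in the order asked, and still so for the second after the job is handed in, with the robot touching nothing.
Of bottle_a, bottle_b, bottle_c, bottle_d only 3 to 4 are there at a start; the rules pass over those that are not, and their reading is None.
At some moment in a run one of bottle_a, bottle_b, bottle_c, bottle_d may be knocked a few centimetres aside while the robot is not near it.
Once in a run the grip may slacken for a moment while it holds something.
It also fails if it takes over 210 s, if anything falls off the work surface, if the arm or the gripper's body presses on something with over 40 N, if the wrist force passes 120 N, or if a joint passes its speed limit or range.

ROBOT

A 6-joint arm with a two-finger parallel gripper is mounted at the origin on the work surface. World frame = base frame: x ahead of the robot, y to its left, z up, the work surface at z = 0. Lengths are in m, angles in rad, forces in N, time in s.
With the tool pointing down it reaches from about 0.3 to 0.825 m from the base axis. Payload 5.4 kg.
Tool frame: the origin (TCP) lies between the finger pads; the fingertips stand 14 mm ahead of it and the grasp point (between the pads) lies 5 mm behind it; x points along the fingers, z is the direction in which the jaws open and shut, and the axes are right-handed (so a half turn about x gives the same grasp; the last joint's range is limited). The gripper opens to 92 mm and grips with 3 to 60 N. Pads are 20 mm wide; open, the fingers measure 128 mm over their backs; the gripper's body (75 mm by 189 mm) begins 69 mm behind the grasp point.
Start: joints at [-1.397, 0.158, 1.597, -0, 1.386, -0.21], TCP at [0.215, -0.533, 0.229] pointing down, gripper open.
Joint ranges: [-2.91, 2.91], [-0.94, 2.29], [0.18, 2.7], [-1.29, 4.43], [0.17, 2.64], [-3, 3]. Speed limits (rad/s): [2.57, 2.57, 3.14, 3.14, 3.14, 3.14].

INTERFACE

Orientations are given as a unit quaternion [w, x, y, z].
In Python, from plant import monitor, grab_frame, calibration, r, search_frame gives the robot as it stands.
- The arm moves only by the shell command python3 -m pendant 'ROWS'. ROWS is text: rows parted by semicolons, each of 7 numbers parted by spaces: the closure, from 0 (fully open) to 1 (shut), then the shift along the tool's x, y, z in cm, then the turn, a rotation vector about the tool's x, y, z in degrees. In form: grip x y z ax ay az; .... A call has 1 to 12 rows; each row is the pose to reach, as a shift and turn from the pose measured when the call began, along the tool's axes at that moment; what a row does not reach only later rows make up. A row lasts 1/8 s, in which the tool goes at most 62.5 mm and 10.7 degrees, less where a joint would pass 70% of its speed; a pose out of reach is approached as far as the arm can. A call with a gripper value outside its range is refused whole. The fingers move at their own pace and stop on an object; the grip force is fixed at half the most. Time passes only in rows, so rows that repeat a pose let the fingers close. It gives the time, the measured TCP pose, the force and the opening at its end, in the units of the state.
- monitor.get_obs(): the state, without advancing time (a new reading comes with each control period).
- grab_frame(name): name is "scene" or "top"; returns the picture (384x512x3 uint8, red, green, blue); there is no depth.
- calibration(name): a dict with "camera_matrix" (3x3 intrinsics, pixels), "eye" and "attitude" of the camera in the world. Camera axes: x right, y down, z forward; pixel columns grow to the right and rows downward; lengths in m; the calibration is good to about 2 mm. A picture is of the moment at which its call begins. calibration takes no time and is no camera call.
- r.close_job(): hands the job in, once; it reports no verdict.
Trained networks look in the newest picture that a camera, given by its name, has taken for a name from the list of things; names that differ only in an ending like _2 or _b are one class to them, and where a whole thing is asked for, a point or a joint stands for the part that bears it (a point fixed in the world has none). Each returns a list of dicts, best first, with "conf" (0 to 1); they miss things now and then, are a little off and sometimes report something else, mostly with a low value. They report only what shows in the picture. A call takes as long as a camera call. They do not tell look-alikes from the thing itself.
- search_frame(query, camera): "pixel" ([column, row] in pixels, amid what is visible of it).
The state is a dict: "time_s": time; "joints": joint angles; "qd": joint speeds; "effort": joint torques, N m; "tool_pos": TCP position; "ee_rot": TCP orientation; "contact_force": force on the tool from outside, world axes, zero at the start; "wrist_torque": the same for the moment, N m; "width": finger opening in m.
Only numpy, scipy, OpenCV 4.12 (cv2) and the standard library are available. Lean on these libraries where they do the work, as an engineer would, in place of code of your own. Each camera call takes 0.05 s, during which the arm holds its last target.

## Working session

There is one attempt and no reset: what is moved stays moved. The work goes in short steps, Python scripts to look and compute and a shell command to move; the robot and the scene stay as the last step left them, time stands still between calls to the robot, and variables do not carry over. Pictures are saved under pics/ and viewed, and the job is handed in when it is done.

```bash
ls; mkdir -p pics
python3 - <<'E'
from plant import monitor, grab_frame, calibration, r, search_frame
import cv2
for n in("scene","top"):
    im=grab_frame(n); cv2.imwrite(f"pics/{n}0.png",im[:,:,::-1])
    c=calibration(n); print(n,c)
o=monitor.get_obs()
for k,v in o.items(): print(k,v)
E
```

```text
pics
scene {'camera_matrix': array([[351.64512796,   0.        , 253.99612613],
       [  0.        , 351.64512796, 192.33177161],
       [  0.        ,   0.        ,   1.        ]]), 'eye': array([1.17588171, 0.38350237, 0.9133863 ]), 'attitude': array([-0.19450686,  0.51667943,  0.78139872, -0.2909046 ])}
top {'camera_matrix': array([[377.26621079,   0.        , 254.91466435],
       [  0.        , 377.26621079, 193.60209464],
       [  0.        ,   0.        ,   1.        ]]), 'eye': array([0.36385087, 0.06225125, 1.01045475]), 'attitude': array([-0.04904224,  0.71099263, -0.69987822,  0.04748495])}
time_s 0.1
joints [-1.39706691e+00  1.58974900e-01  1.59810837e+00  1.82880222e-05
  1.38619853e+00 -2.10088420e-01]
qd [-0.00168842 -0.0023622  -0.00354753 -0.00065978 -0.0001668   0.00011576]
effort [-9.83286300e-04 -3.86505961e+01 -3.22958064e+01  7.03453948e-02
  3.39311874e-02 -4.07093171e-05]
tool_pos [ 0.21521226 -0.53262069  0.22772258]
ee_rot [ 0.58577668  0.39588956  0.58659661 -0.39502095]
contact_force [1.05554072 0.54413875 0.31383547]
wrist_torque [-0.01208456 -0.0091141  -0.0340671 ]
width 0.0918712480460836
```

View pics/scene0.png

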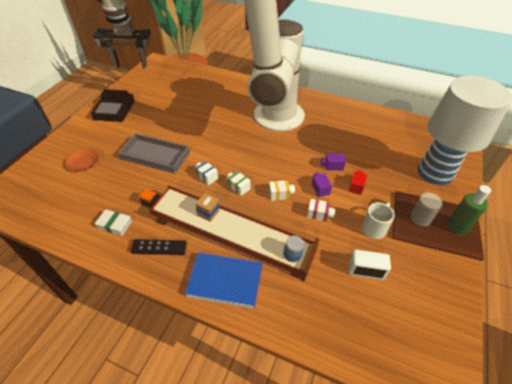

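View pics/top0.png

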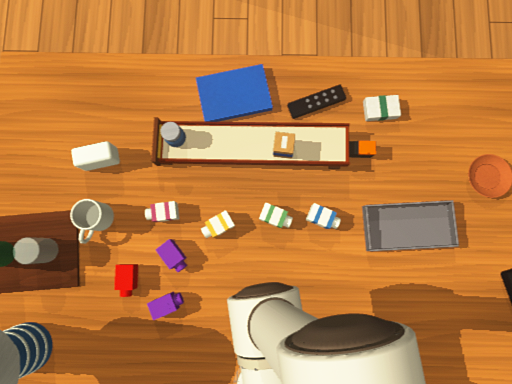

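Both views show four target bottles in a row in front of the rack. In top, plum is at (161,212), yellow (218,224), green (276,215) and blue (323,216). The purple and red things are look-alikes. The wedge's orange end is at (365,149) and the caddy at (411,226).

```bash
cat > h.py <<'E'
import numpy as np, cv2
from scipy.spatial.transform import Rotation as R
from plant import monitor, grab_frame, calibration, r, search_frame
def Rq(q): return R.from_quat([q[1],q[2],q[3],q[0]])
def p2w(cam,px,z):
    c=calibration(cam); K=c["camera_matrix"]
    d=Rq(c["attitude"]).apply(np.linalg.inv(K)@[px[0],px[1],1.]); e=c["eye"]
    return e+d*(z-e[2])/d[2]
def w2p(cam,P):
    c=calibration(cam); q=Rq(c["attitude"]).inv().apply(np.atleast_2d(P)-c["eye"])@c["camera_matrix"].T
    return q[:,:2]/q[:,2:]
def crop(cam,x0,y0,x1,y1,s,name,im=None):
    if im is None: im=grab_frame(cam)
    c=cv2.resize(im[y0:y1,x0:x1],None,fx=s,fy=s,interpolation=cv2.INTER_CUBIC)
    cv2.imwrite(f"pics/{name}.png",c[:,:,::-1])
def togo(target,qdir=None):
    "shift in tool axes cm for TCP world target"
    o=monitor.get_obs(); return Rq(o["ee_rot"]).inv().apply(np.array(target)-o["tool_pos"])*100
def st():
    o=monitor.get_obs(); print("t",round(o["time_s"],2),"p",np.round(o["tool_pos"],4),"F",np.round(o["contact_force"],1),"w",round(o["width"],4),"\nR",np.round(Rq(o["ee_rot"]).as_matrix(),3).tolist())
E
python3 - <<'E'
from h import *
im=cv2.imread("pics/top0.png")[:,:,::-1]
crop("top",140,190,350,250,3.8,"c1",im)
crop("top",140,105,400,175,3,"c2",im)
im=cv2.imread("pics/scene0.png")[:,:,::-1]
crop("scene",110,130,350,280,3.3,"c3",im)
st()
for n in ["bottle_a","wedge","caddy","jar","tissue_pack","wedge_grip","board_end"]:
    for d in search_frame(n,"top"): print(n,d, p2w("top",d["pixel"],0.02).round(3))
E
```

```text
t 0.1 p [ 0.2152 -0.5326  0.2277] F [1.1 0.5 0.3] w 0.0919 
R [[-0.0, 0.927, 0.374], [0.002, 0.374, -0.927], [-1.0, 0.0, -0.002]]
bottle_a {'pixel': [122.9, 277.3], 'conf': 0.89} [0.277 0.402 0.02 ]
bottle_a {'pixel': [218.0, 226.3], 'conf': 0.8} [0.412 0.161 0.02 ]
bottle_a {'pixel': [173.5, 254.0], 'conf': 0.74} [0.339 0.274 0.02 ]
bottle_a {'pixel': [322.5, 216.3], 'conf': 0.72} [ 0.443 -0.113  0.02 ]
bottle_a {'pixel': [160.6, 211.2], 'conf': 0.67} [0.449 0.313 0.02 ]
bottle_a {'pixel': [275.8, 215.5], 'conf': 0.6} [0.443 0.01  0.02 ]
bottle_a {'pixel': [164.3, 302.2], 'conf': 0.56} [0.217 0.292 0.02 ]
wedge {'pixel': [359.1, 148.3], 'conf': 0.88} [ 0.628 -0.213  0.02 ]
caddy {'pixel': [410.8, 225.3], 'conf': 0.97} [ 0.423 -0.344  0.02 ]
jar {'pixel': [173.5, 131.0], 'conf': 0.76} [0.668 0.289 0.02 ]
tissue_pack {'pixel': [282.7, 147.3], 'conf': 0.8} [ 0.627 -0.007  0.02 ]
tissue_pack {'pixel': [316.4, 102.2], 'conf': 0.53} [ 0.755 -0.099  0.02 ]
wedge_grip {'pixel': [362.2, 149.2], 'conf': 0.9} [ 0.625 -0.221  0.02 ]
board_end {'pixel': [257.3, 146.9], 'conf': 0.86} [0.627 0.061 0.02 ]
```

```bash
ls pics
```

```text
c1.png
c2.png
c3.png
scene0.png
top0.png
```

View pics/c1.png

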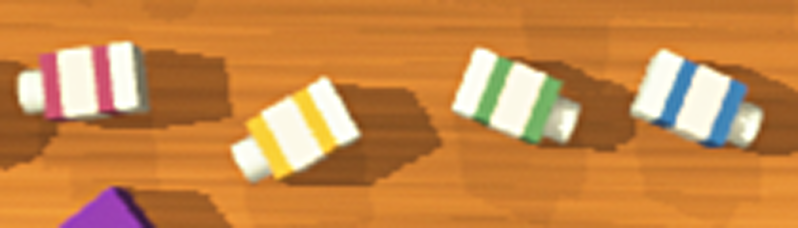

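View pics/c2.png

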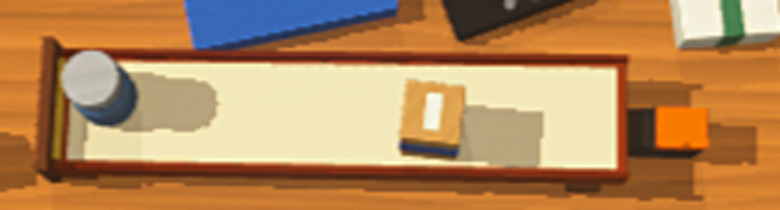

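View pics/c3.png

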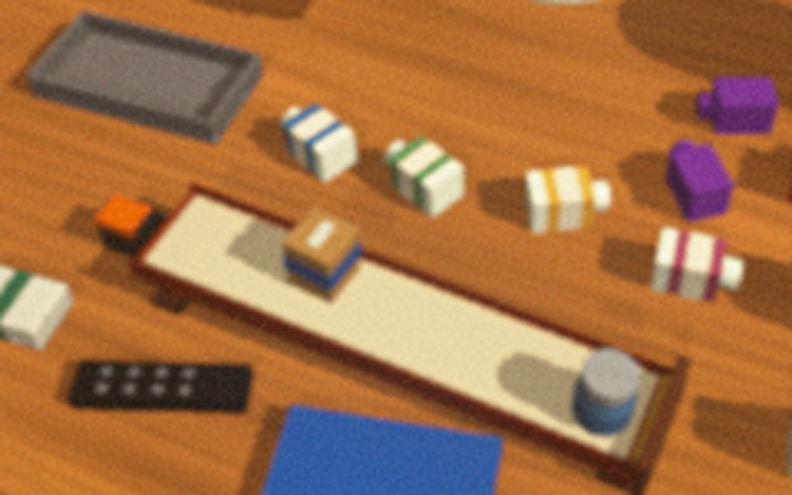

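Run:
```python
from h import *
f=lambda L,o,s,z:[p2w("top",(a/s+o[0]-.33,b/s+o[1]-.33),z).round(4).tolist() for a,b in L]
print("wedge",f([(655,107),(708,107),(708,150),(655,150)],(140,105),3,.046))
print("rack free corners top(z~.06)",f([(627,57),(626,171)],(140,105),3,.058))
print("rack hinge inner floor", f([(68,62),(68,172)],(140,105),3,.038))
print("end piece outer", f([(43,40),(40,180)],(140,105),3,.055))
print("floor free", f([(617,66),(617,165)],(140,105),3,.054))
print("pack top", f([(403,80),(465,85),(461,147),(400,143)],(140,105),3,.032+.062+.008))
print("jar lid", f([(96,80)],(140,105),3,.032+.064))
im=cv2.imread("pics/top0.png")[:,:,::-1]
crop("top",350,190,470,260,6,"c4",im)
```

```text
wedge [[0.6421, -0.2035, 0.046], [0.6428, -0.2499, 0.046], [0.6042, -0.2489, 0.046], [0.6035, -0.2027, 0.046]]
rack free corners top(z~.06) [[0.6831, -0.1768, 0.058], [0.5816, -0.1741, 0.058]]
rack hinge inner floor [[0.6775, 0.3154, 0.038], [0.5777, 0.3105, 0.038]]
end piece outer [[0.6917, 0.3339, 0.055], [0.5665, 0.33, 0.055]]
floor free [[0.6762, -0.1689, 0.054], [0.5877, -0.1674, 0.054]]
pack top [[0.6458, 0.0203, 0.102], [0.6423, -0.0311, 0.102], [0.5896, -0.0279, 0.102], [0.5922, 0.0222, 0.102]]
jar lid [[0.6436, 0.2762, 0.096]]
```

View pics/c4.png

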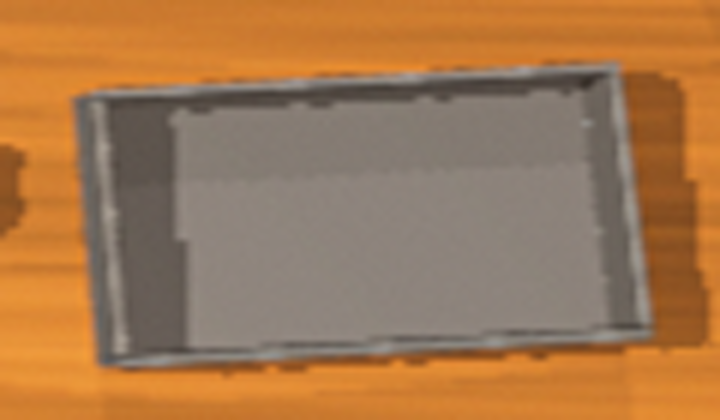

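Run:
```python
from h import *
f=lambda L,o,s,z:[p2w("top",(a/s+o[0]-.4,b/s+o[1]-.4),z).round(4).tolist() for a,b in L]
print("caddy",f([(80,92),(618,65),(650,335),(105,362)],(350,190),6,.034))
print(togo([.623,-.228,.12]))
```

```text
caddy [[0.4727, -0.2159, 0.034], [0.4882, -0.4496, 0.034], [0.3722, -0.4568, 0.034], [0.3571, -0.2239, 0.034]]
[ 10.85555939  49.23131205 -13.02671226]
```

```bash
python3 -m pendant '0 0 6 -1.5 -8 0 0; 0 0 12 -3 -16 0 0; 0 0 18 -5 -24 0 0; 0 0 24 -6.5 -32 0 0; 0 0 30 -8 -40 0 0; 0 0 36 -9.5 -48 0 0; 0 0 42 -11 -56 0 0; 0 0 47 -12.4 -63 0 0; 0 0 49.2 -13 -68 0 0; 0 0 49.2 -13 -68 0 0; 0 0 49.2 -13 -68 0 0; 0 0 49.2 -13 -68 0 0'; python3 -c "
from h import *
st(); print(togo([.623,-.228,.019]))"
```

```text
time_s: 1.95
tool_pos: [0.622, -0.2294, 0.2287]
ee_rot: [0.707, 0.001, 0.707, -0.001]
contact_force: [-0.3, -0.0, 1.0]
width: 0.0918
t 1.95 p [ 0.622  -0.2294  0.2287] F [-0.3 -0.   1. ] w 0.0918 
R [[-0.0, 0.003, 1.0], [-0.0, 1.0, -0.003], [-1.0, -0.0, -0.0]]
[20.97087855  0.14486233  0.10534122]
```

```bash
python3 -m pendant '0 5 0.1 0.1 0 0 0; 0 10 0.1 0.1 0 0 0; 0 14 0.1 0.1 0 0 0; 0 17 0.1 0.1 0 0 0; 0 19 0.1 0.1 0 0 0; 0 20.5 0.1 0.1 0 0 0; 0 20.7 0.1 0.1 0 0 0; 0 20.8 0.1 0.1 0 0 0'
python3 - <<'E'
from h import *
st()
im=grab_frame("scene"); cv2.imwrite("pics/s1.png",im[:,:,::-1]); crop("scene",90,140,290,260,4,"s1c",im)
E
```

```text
time_s: 2.95
tool_pos: [0.6237, -0.2289, 0.0218]
ee_rot: [0.708, 0.001, 0.707, -0.001]
contact_force: [0.1, 0.2, -0.8]
width: 0.0919
t 2.95 p [ 0.6237 -0.2289  0.0218] F [ 0.1  0.2 -0.8] w 0.0919 
R [[0.001, 0.003, 1.0], [-0.001, 1.0, -0.003], [-1.0, -0.001, 0.001]]
```

View pics/s1c.png

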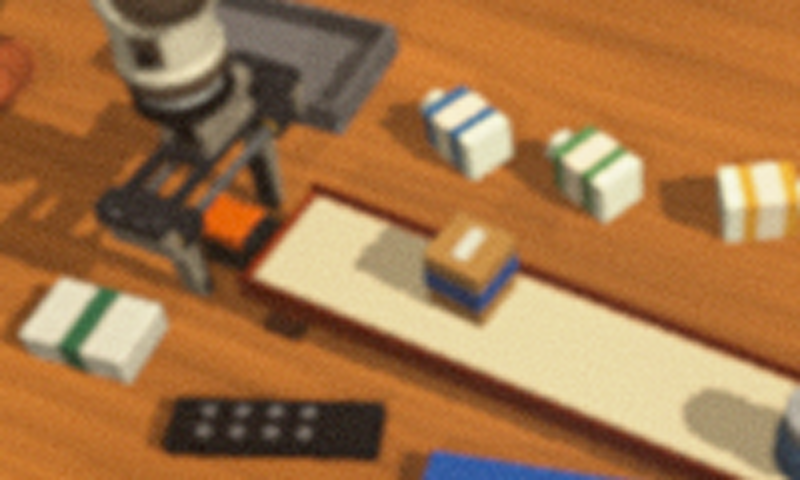

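The fingers straddle the orange block. Now I'll close.

```bash
python3 -m pendant '0.5 0 0 0 0 0 0; 1 0 0 0 0 0 0; 1 0 0 0 0 0 0; 1 0 0 0 0 0 0; 1 0 0 0 0 0 0; 1 0 0 0 0 0 0; 1 0 0 0 0 0 0; 1 0 0 0 0 0 0'; python3 -m pendant '1 0 -0.25 0 0 0 0; 1 0 -0.5 0 0 0 0; 1 0 -0.75 0 0 0 0; 1 0 -1 0 0 0 0; 1 0 -1 0 0 0 0; 1 0 -1 0 0 0 0; 1 0 -1 0 0 0 0; 1 0 -1 0 0 0 0'
```

```text
time_s: 4.0
tool_pos: [0.6246, -0.2291, 0.0219]
ee_rot: [0.708, 0.001, 0.706, -0.002]
contact_force: [5.6, -1.8, -4.4]
width: 0.0339
time_s: 5.0
tool_pos: [0.6242, -0.2347, 0.0218]
ee_rot: [0.708, 0.003, 0.707, 0.001]
contact_force: [1.3, 13.0, 4.3]
width: 0.0339
```

```bash
python3 -m pendant '1 0 -0.3 0 0 0 0; 1 0 -0.6 0 0 0 0; 1 0 -0.9 0 0 0 0; 1 0 -1.2 0 0 0 0; 1 0 -1.2 0 0 0 0; 1 0 -1.2 0 0 0 0; 1 0 -1.2 0 0 0 0; 1 0 -1.2 0 0 0 0'
python3 - <<'E'
from h import *
crop("scene",90,140,290,260,4,"s2c")
E
```

```text
time_s: 6.0
tool_pos: [0.6238, -0.2421, 0.0218]
ee_rot: [0.707, 0.005, 0.708, 0.004]
contact_force: [-0.6, 14.2, 5.2]
width: 0.0342
```

View pics/s2c.png

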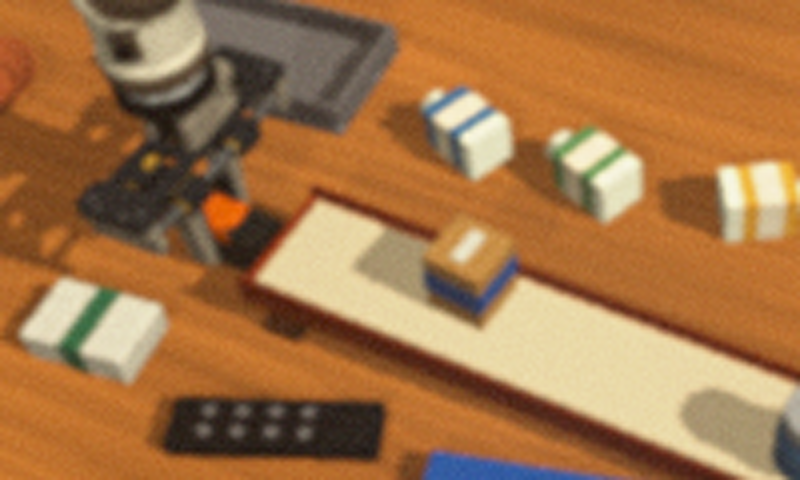

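```bash
for i in 1; do python3 -m pendant '1 0 -0.3 0 0 0 0; 1 0 -0.6 0 0 0 0; 1 0 -0.9 0 0 0 0; 1 0 -1.2 0 0 0 0; 1 0 -1.4 0 0 0 0; 1 0 -1.4 0 0 0 0; 1 0 -1.4 0 0 0 0; 1 0 -1.4 0 0 0 0'; done; python3 -m pendant '1 0 -0.3 0 0 0 0; 1 0 -0.6 0 0 0 0; 1 0 -0.9 0 0 0 0; 1 0 -1.2 0 0 0 0; 1 0 -1.4 0 0 0 0; 1 0 -1.4 0 0 0 0; 1 0 -1.4 0 0 0 0; 1 0 -1.4 0 0 0 0'
python3 - <<'E'
from h import *
crop("scene",90,140,290,260,4,"s3c")
E
```

```text
time_s: 7.05
tool_pos: [0.6235, -0.2509, 0.0218]
ee_rot: [0.706, 0.007, 0.708, 0.008]
contact_force: [-0.6, 16.3, 7.0]
width: 0.0339
time_s: 8.05
tool_pos: [0.6233, -0.2596, 0.0218]
ee_rot: [0.705, 0.009, 0.709, 0.011]
contact_force: [-0.3, 16.4, 7.7]
width: 0.034
```

View pics/s3c.png

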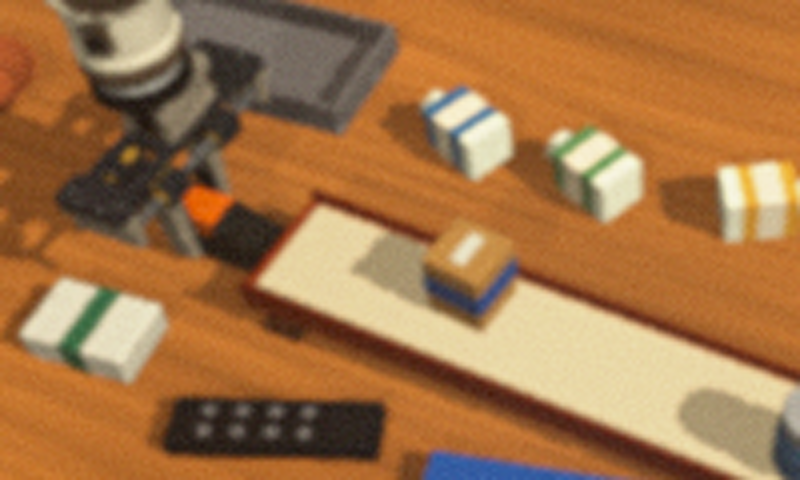

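```bash
cat >> h.py <<'E'
def rerr(D):
    "rotvec deg in tool axes to reach matrix D"
    o=monitor.get_obs(); return np.degrees((Rq(o["ee_rot"]).inv()*R.from_matrix(D)).as_rotvec()).round(1)
D0=np.array([[0,0,1],[0,1,0],[-1,0,0.]])
E
python3 -c "
from h import *
st();print(rerr(D0))"
```

```text
t 8.1 p [ 0.6233 -0.2596  0.0218] F [-0.8 16.8  8.7] w 0.0335 
R [[-0.007, -0.003, 1.0], [0.029, 1.0, 0.003], [-1.0, 0.029, -0.007]]
[ 0.2 -0.4 -1.7]
```

```bash
python3 -m pendant '1 0 -0.3 0 0 0 -1; 1 0 -0.6 0 0 0 -2; 1 0 -0.9 0 0 0 -3; 1 0 -1.2 0 0 0 -3; 1 0 -1.4 0 0 0 -3; 1 0 -1.4 0 0 0 -3; 1 0 -1.4 0 0 0 -3; 1 0 -1.4 0 0 0 -3';  python3 -m pendant '1 0 -0.3 0 0 0 0; 1 0 -0.6 0 0 0 0; 1 0 -0.9 0 0 0 -0.3; 1 0 -1.2 0 0 0 -0.3; 1 0 -1.4 0 0 0 -0.3; 1 0 -1.4 0 0 0 -0.3; 1 0 -1.4 0 0 0 -0.3; 1 0 -1.4 0 0 0 -0.3'
python3 - <<'E'
from h import *
st();print(rerr(D0))
crop("scene",90,140,290,260,4,"s4c")
E
```

```text
time_s: 9.1
tool_pos: [0.6234, -0.2678, 0.0217]
ee_rot: [0.704, -0.006, 0.71, -0.003]
contact_force: [-0.3, 16.7, 8.0]
width: 0.0338
time_s: 10.1
tool_pos: [0.6233, -0.2764, 0.0217]
ee_rot: [0.703, -0.006, 0.711, -0.001]
contact_force: [0.7, 14.4, 6.4]
width: 0.0336
t 10.1 p [ 0.6233 -0.2764  0.0217] F [ 0.7 14.4  6.4] w 0.0336 
R [[-0.011, -0.006, 1.0], [-0.01, 1.0, 0.006], [-1.0, -0.01, -0.011]]
[ 0.3 -0.6  0.6]
```

View pics/s4c.png

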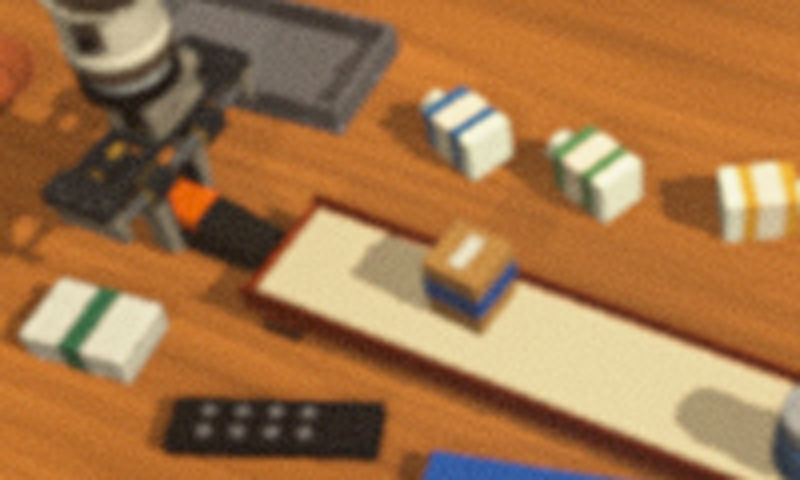

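Wedge drawn about 47 mm, with the board sinking and the pack standing. I'll carry on tugging.

```bash
python3 -m pendant '1 0 -0.3 0 0 0 0; 1 0 -0.6 0 0 0 0; 1 0 -0.9 0 0 0 0; 1 0 -1.2 0 0 0 0; 1 0 -1.4 0 0 0 0; 1 0 -1.4 0 0 0 0; 1 0 -1.4 0 0 0 0; 1 0 -1.4 0 0 0 0';  python3 -m pendant '1 0 -0.3 0 0 0 0; 1 0 -0.6 0 0 0 0; 1 0 -0.9 0 0 0 0; 1 0 -1.2 0 0 0 0; 1 0 -1.3 0 0 0 0; 1 0 -1.3 0 0 0 0; 1 0 -1.3 0 0 0 0; 1 0 -1.3 0 0 0 0'
```

```text
time_s: 11.15
tool_pos: [0.6231, -0.2856, 0.0217]
ee_rot: [0.702, -0.003, 0.712, 0.002]
contact_force: [-0.9, 14.4, 5.7]
width: 0.0339
time_s: 12.15
tool_pos: [0.6231, -0.2934, 0.0217]
ee_rot: [0.701, -0.001, 0.713, 0.006]
contact_force: [-0.0, 15.3, 6.6]
width: 0.0336
```

```bash
python3 -m pendant '1 0 -0.3 0 0 0 -0.3; 1 0 -0.6 0 0 0 -0.5; 1 0 -0.8 0 0 0 -0.5; 1 0 -1 0 0 0 -0.5; 1 0 -1.2 0 0 0 -0.5; 1 0 -1.2 0 0 0 -0.5; 1 0 -1.2 0 0 0 -0.5; 1 0 -1.2 0 0 0 -0.5';python3 - <<'E'
from h import *
st();print(rerr(D0))
crop("scene",90,140,290,260,4,"s5c")
E
```

```text
time_s: 13.15
tool_pos: [0.6232, -0.3003, 0.0217]
ee_rot: [0.7, -0.002, 0.714, 0.006]
contact_force: [-0.4, 15.2, 6.5]
width: 0.0338
t 13.15 p [ 0.6232 -0.3003  0.0217] F [-0.4 15.2  6.5] w 0.0338 
R [[-0.019, -0.011, 1.0], [0.006, 1.0, 0.011], [-1.0, 0.006, -0.019]]
[ 0.7 -1.1 -0.3]
```

View pics/s5c.png

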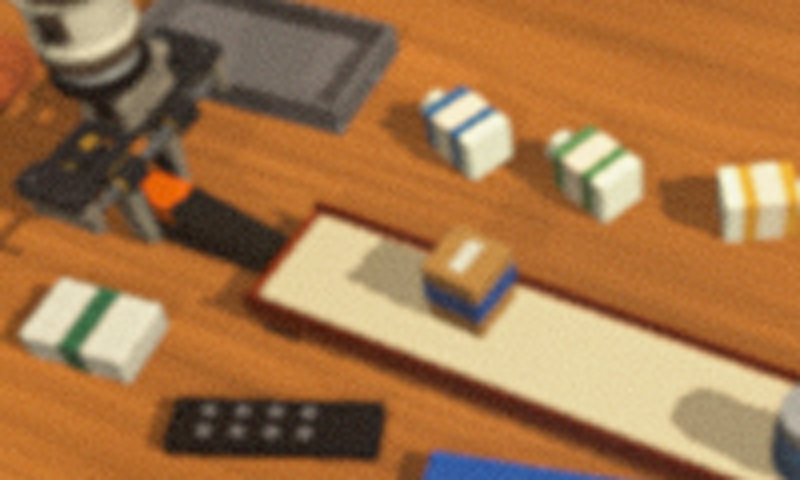

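```bash
python3 -m pendant '1 0 -0.3 0 0 -0.5 -0.3; 1 0 -0.6 0 0 -1 -0.5; 1 0 -0.8 0 0 -1 -0.5; 1 0 -1 0 0 -1 -0.5; 1 0 -1.2 0 0 -1 -0.5; 1 0 -1.2 0 0 -1 -0.5; 1 0 -1.2 0 0 -1 -0.5; 1 0 -1.2 0 0 -1 -0.5'; python3 -m pendant '1 0 -0.3 0 0 0 0; 1 0 -0.5 0 0 0 0; 1 0 -0.7 0 0 0 0; 1 0 -0.8 0 0 0 0; 1 0 -0.9 0 0 0 0; 1 0 -0.9 0 0 0 0; 1 0 -0.9 0 0 0 0; 1 0 -0.9 0 0 0 0'
```

```text
time_s: 14.2
tool_pos: [0.6233, -0.3127, 0.0219]
ee_rot: [0.707, -0.005, 0.708, 0.003]
contact_force: [-0.9, 0.5, 3.7]
width: 0.0338
time_s: 15.2
tool_pos: [0.6234, -0.3218, 0.022]
ee_rot: [0.707, -0.005, 0.707, 0.003]
contact_force: [0.4, 1.7, 1.6]
width: 0.0337
```

```bash
python3 -m pendant '1 0 -0.3 0 0 0 0; 1 0 -0.5 0 0 0 0; 1 0 -0.8 0 0 0 0; 1 0 -1 0 0 0 0; 1 0 -1 0 0 0 0; 1 0 -1 0 0 0 0; 1 0 -1 0 0 0 0; 1 0 -1 0 0 0 0'; python3 -m pendant '1 0 -0.3 0 0 0 0; 1 0 -0.5 0 0 0 0; 1 0 -0.8 0 0 0 0; 1 0 -1 0 0 0 0; 1 0 -1 0 0 0 0; 1 0 -1 0 0 0 0; 1 0 -1 0 0 0 0; 1 0 -1 0 0 0 0'
python3 - <<'E'
from h import *
st();print(rerr(D0))
crop("scene",60,130,330,290,2.9,"s6c")
im=grab_frame("top"); cv2.imwrite("pics/t6.png",im[:,:,::-1])
E
```

```text
time_s: 16.2
tool_pos: [0.6235, -0.3323, 0.0222]
ee_rot: [0.707, -0.006, 0.707, 0.002]
contact_force: [0.3, 0.2, 2.0]
width: 0.0341
time_s: 17.2
tool_pos: [0.6237, -0.3426, 0.0223]
ee_rot: [0.707, -0.006, 0.707, 0.002]
contact_force: [-0.3, -1.0, 2.0]
width: 0.0336
t 17.2 p [ 0.6237 -0.3426  0.0223] F [-0.3 -1.   2. ] w 0.0336 
R [[-0.001, -0.012, 1.0], [-0.006, 1.0, 0.012], [-1.0, -0.006, -0.001]]
[ 0.7 -0.   0.3]
```

View pics/s6c.png

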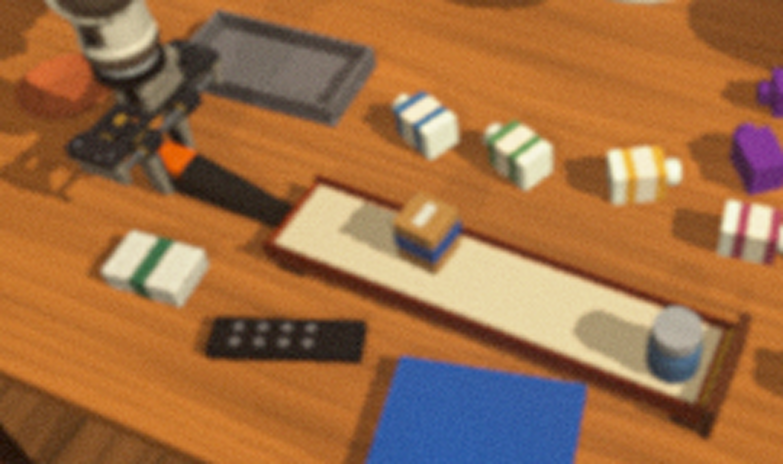

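View pics/t6.png

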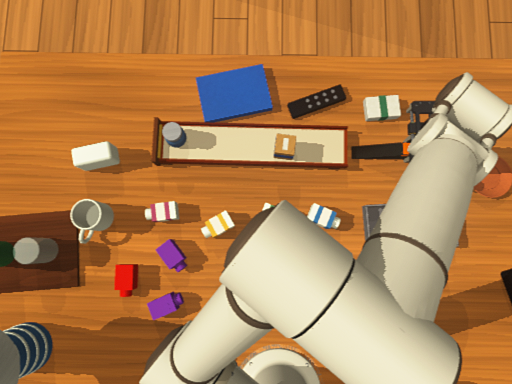

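```bash
python3 -m pendant '1 0 -0.5 0 0 0 0; 1 0 -1 0 0 0 0; 1 0 -1.5 0 0 0 0; 1 0 -1.5 0 0 0 0; 1 -1 -1.5 0 0 0 0; 1 -2.5 -1.5 0 0 0 0; 1 -4.5 -1.5 0 0 0 0; 1 -6.5 -1.5 0 0 0 0; 1 -8.5 -1.5 0 0 0 0; 1 -9.5 -1.5 0 0 0 0; 1 -9.5 -1.5 0 0 0 0';  python3 - <<'E'
from h import *
st()
D=R.from_euler('z',3.75,degrees=True).as_matrix()@D0
print(rerr(D), togo([.4267,-.3995,.12]))
crop("scene",60,130,330,290,2.9,"s7c")
E
```

```text
time_s: 18.68
tool_pos: [0.6244, -0.3574, 0.1187]
ee_rot: [0.707, -0.006, 0.707, 0.002]
contact_force: [-0.4, -0.3, -2.1]
width: 0.0339
t 18.68 p [ 0.6244 -0.3574  0.1187] F [-0.4 -0.3 -2.1] w 0.0339 
R [[0.001, -0.012, 1.0], [-0.007, 1.0, 0.012], [-1.0, -0.007, 0.001]]
[-3.1  0.   0.4] [ -0.11926875  -3.97828684 -19.81700042]
```

View pics/s7c.png

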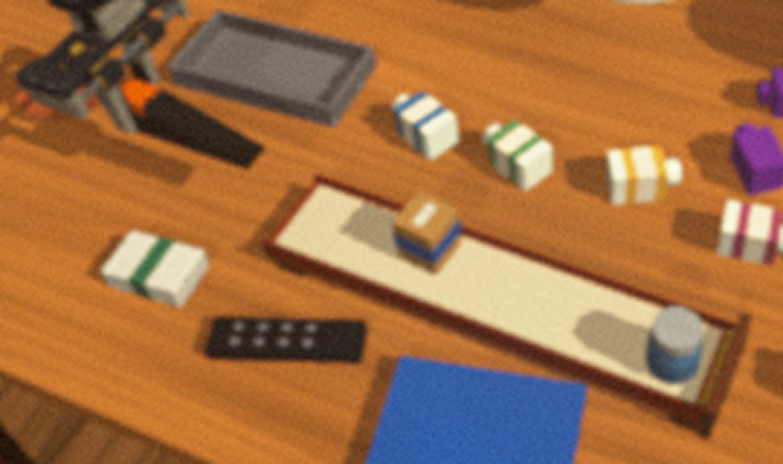

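```bash
python3 -c "
from h import *
print(w2p('scene',[[.641,-.212,.099],[.607,-.212,.099]]))"; python3 -m pendant '1 0 -0.7 -3 -0.5 0 0; 1 0 -1.4 -7 -1 0 0; 1 0 -2 -11 -2 0 0; 1 0 -3 -15 -3 0 0; 1 0 -4 -18 -3 0 0.4; 1 0 -4 -19.8 -3 0 0.4; 1 0 -4 -19.8 -3 0 0.4; 1 0 -4 -19.8 -3 0 0.4;1 0 -4 -19.8 -3 0 0.4'
python3 - <<'E'
from h import *
st()
D=R.from_euler('z',3.75,degrees=True).as_matrix()@D0
print(rerr(D), togo([.4267,-.3995,.029]))
im=grab_frame("scene");crop("scene",60,90,300,250,3.3,"s8c",im)
im=grab_frame("top");cv2.imwrite("pics/t8.png",im[:,:,::-1])
E
```

```text
[[143.54847117 187.74633817]
 [149.79961881 180.35223201]]
time_s: 19.85
tool_pos: [0.427, -0.399, 0.1176]
ee_rot: [0.706, -0.022, 0.707, 0.024]
contact_force: [-0.9, 0.2, -1.4]
width: 0.0339
t 19.85 p [ 0.427  -0.399   0.1176] F [-0.9  0.2 -1.4] w 0.0339 
R [[-0.001, -0.065, 0.998], [0.002, 0.998, 0.065], [-1.0, 0.002, -0.001]]
[-0.  -0.1 -0.1] [ 8.85655375 -0.06010731 -0.02845147]
```

View pics/s8c.png

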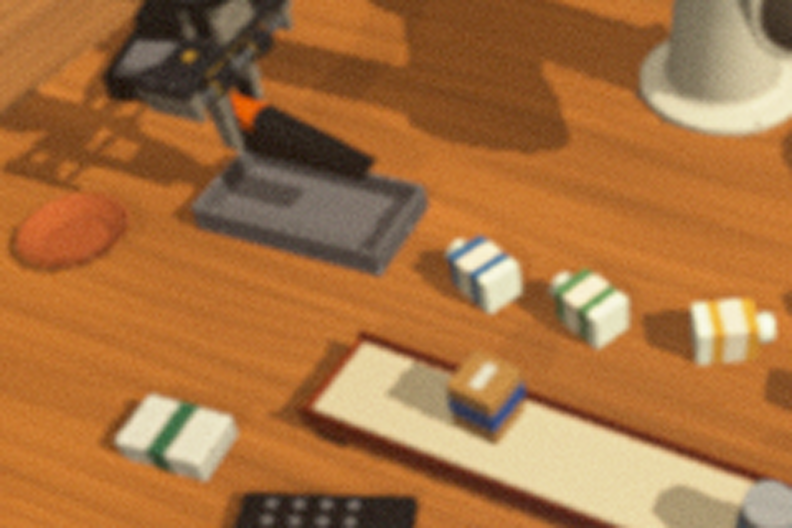

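View pics/t8.png

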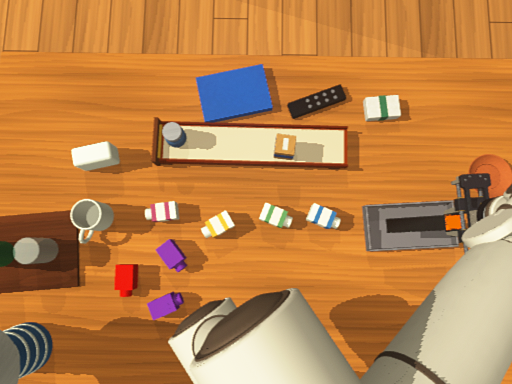

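```bash
python3 -c "
from h import *
print(p2w('top',(387,225),.1),p2w('top',(461,222),.14))"; python3 -m pendant '1 3 0 0 0 0 0; 1 5.5 0 0 0 0 0; 1 7.5 0 0 0 0 0; 1 8.4 0 0 0 0 0; 1 8.9 0 0 0 0 0; 1 8.9 0 0 0 0 0; 1 8.9 0 0 0 0 0;1 8.9 0 0 0 0 0'
```

```text
[ 0.41768722 -0.25390742  0.1       ] [ 0.424911   -0.41062304  0.14      ]
time_s: 20.95
tool_pos: [0.4271, -0.3994, 0.0294]
ee_rot: [0.707, -0.023, 0.707, 0.023]
contact_force: [0.3, -1.0, -2.3]
width: 0.0338
```

```bash
python3 -m pendant '1 0.15 0 0 0 0 0; 1 0.2 0 0 0 0 0; 0.45 0.2 0 0 0 0 0; 0.45 0.2 0 0 0 0 0; 0.45 0.2 0 0 0 0 0; 0.45 0 0 0 0 0 0; 0.45 -2 0 0 0 0 0; 0.45 -5 0 0 0 0 0; 0.4 -9 0 0 0 0 0;0.3 -15 0 0 0 0 0;0.3 -17 0 0 0 0 0;0.3 -17 0 0 0 0 0';  python3 - <<'E'
from h import *
st()
im=grab_frame("scene");crop("scene",60,90,300,250,3.3,"s9c",im)
im=grab_frame("top");cv2.imwrite("pics/t9.png",im[:,:,::-1])
E
```

```text
time_s: 22.45
tool_pos: [0.4281, -0.4008, 0.203]
ee_rot: [0.708, -0.025, 0.706, 0.021]
contact_force: [0.6, 0.3, -0.7]
width: 0.0641
t 22.45 p [ 0.4281 -0.4008  0.203 ] F [ 0.6  0.3 -0.7] w 0.0641 
R [[0.003, -0.065, 0.998], [-0.005, 0.998, 0.065], [-1.0, -0.005, 0.003]]
```

View pics/s9c.png

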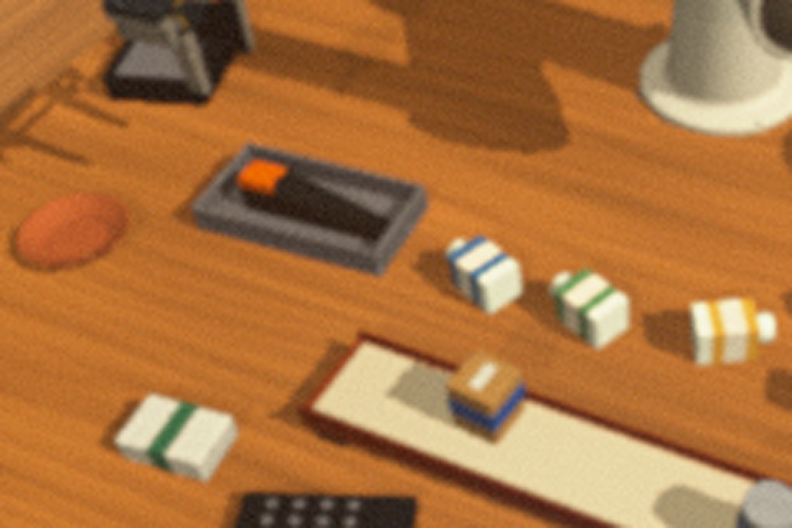

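View pics/t9.png

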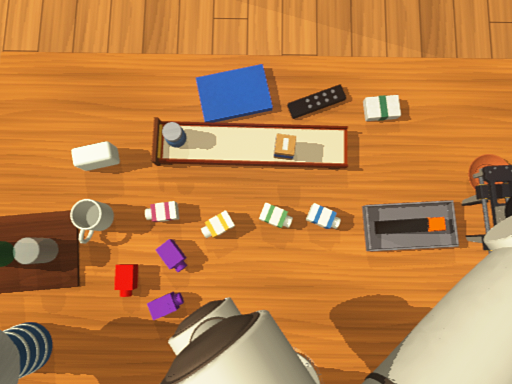

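Run:
```python
from h import *
im=cv2.imread("pics/t9.png")[:,:,::-1]
crop("top",250,195,350,240,8,"d1",im)
crop("top",140,195,240,245,8,"d2",im)
crop("top",150,110,350,175,4,"d3",im)
```

```text
(no output)
```

View pics/d1.png

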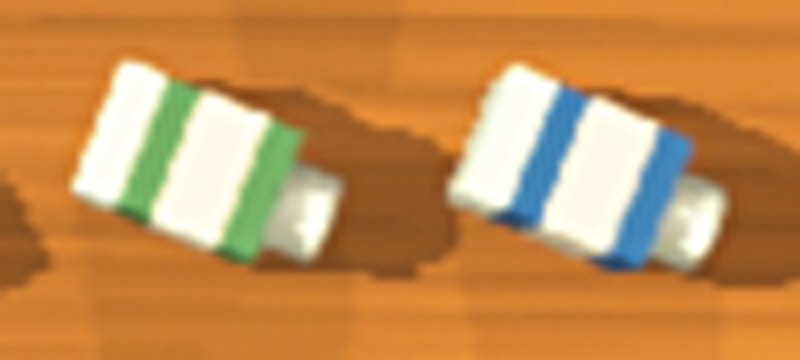

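View pics/d2.png

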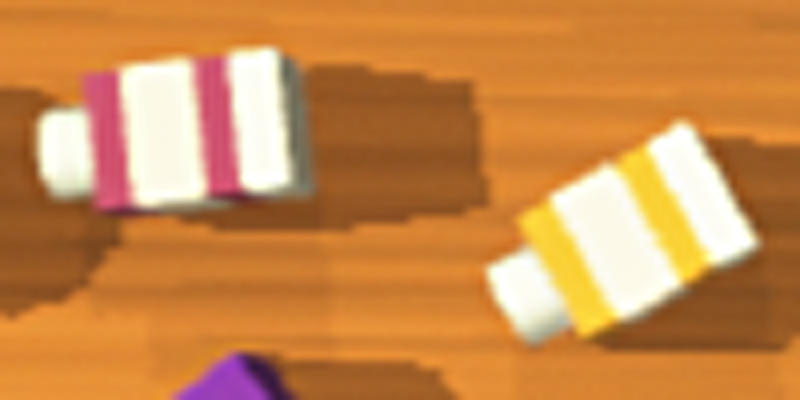

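View pics/d3.png

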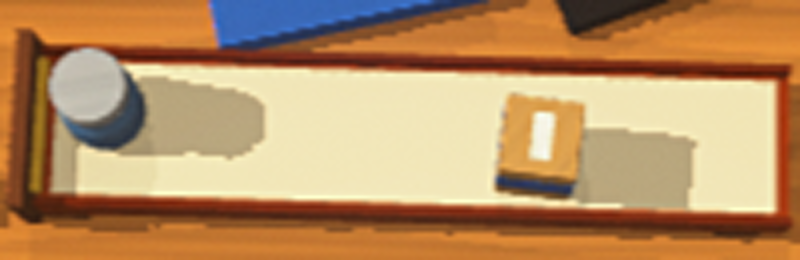

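```bash
cat >> h.py <<'E'
def fit(cs,o,s,cam="top"):
    "cs: base1,base2,shoulder1,shoulder2 crop px of top face; returns base centre xy, yaw of b"
    from scipy.optimize import least_squares
    W=np.array([p2w(cam,(a/s+o[0]-.5+.5/s,b/s+o[1]-.5+.5/s),.044)[:2] for a,b in cs])
    m=[(W[0]+W[1])/2,(W[2]+W[3])/2]; y0=np.arctan2(*(m[1]-m[0])[::-1])
    sg=np.sign(np.cross(np.r_[np.cos(y0),np.sin(y0),0],np.r_[W[0]-W[1],0])[2])
    M=np.array([[0,22*sg],[0,-22*sg],[62,22*sg],[62,-22*sg]])/1e3
    f=lambda p:(M@np.array([[np.cos(p[2]),np.sin(p[2])],[-np.sin(p[2]),np.cos(p[2])]])+p[:2]-W).ravel()
    r_=least_squares(f,[*m[0],y0]); 
    print("base",r_.x[:2].round(4),"yaw",np.degrees(r_.x[2]).round(1),"res mm",(r_.fun*1e3).round(1), "len",np.linalg.norm(m[1]-m[0]).round(4),"wid",np.linalg.norm(W[0]-W[1]).round(4))
    return r_.x
def wire(im,p,col=(255,0,0)):
    c,s=np.cos(p[2]),np.sin(p[2]); return [[p[0]+c*u-s*v,p[1]+s*u+c*v,z] for z in(0,.044) for u,v in((0,-.022),(0,.022),(.062,.022),(.062,-.022))]
E
python3 - <<'E'
from h import *
P=[fit([(515,63),(455,185),(692,140),(638,255)],(250,195),8),
fit([(127,60),(76,178),(303,132),(252,248)],(250,195),8),
fit([(683,122),(757,243),(522,220),(585,335)],(140,195),8),
fit([(275,48),(292,193),(85,75),(103,210)],(140,195),8)]
im=cv2.imread("pics/t9.png")[:,:,::-1].copy()
big=cv2.resize(im[190:250,140:350],None,fx=3.8,fy=3.8,interpolation=cv2.INTER_CUBIC)
for p in P:
    q=((w2p("top",wire(im,p))+.5-[140,190])*3.8-.5).round().astype(int)
    cv2.polylines(big,[q[4:]],True,(255,0,255),1); cv2.polylines(big,[q[:4]],True,(0,0,0),1)
cv2.imwrite("pics/d4.png",big[:,:,::-1])
f=lambda L,o,s,z:[p2w("top",(a/s+o[0]-.4,b/s+o[1]-.4),z).round(4).tolist() for a,b in L]
print("floor",f([(50,62),(778,82),(777,213),(50,195)],(150,110),4,.032))
print("lip top outer free",f([(790,68),(788,230)],(150,110),4,.038))
print("pack top",f([(508,95),(583,102),(575,183),(498,175)],(150,110),4,.094))
print("jar",f([(87,85)],(150,110),4,.096))
E
```

```text
base [ 0.457  -0.0775] yaw -113.0 res mm [ 1.2  0.9  0.3 -1.3  1.   0.5 -2.4 -0.1] len 0.0618 wid 0.0441
base [0.4565 0.0464] yaw -111.7 res mm [ 1.8  0.3 -0.8  0.7  1.2 -0.5 -2.2 -0.4] len 0.0608 wid 0.0415
base [0.4346 0.1291] yaw 121.1 res mm [ 0.  -1.4  0.8  0.6  0.3  1.1 -1.1 -0.3] len 0.0609 wid 0.0457
base [0.4524 0.2699] yaw 98.4 res mm [-1.1 -1.   2.1  0.2 -0.4 -0.4 -0.6  1.2] len 0.0611 wid 0.0473
floor [[0.6801, 0.3177, 0.032], [0.6738, -0.1707, 0.032], [0.5842, -0.1686, 0.032], [0.5889, 0.3132, 0.032]]
lip top outer free [[0.6817, -0.1774, 0.038], [0.5715, -0.1742, 0.038]]
pack top [[0.6431, 0.0133, 0.094], [0.6393, -0.0337, 0.094], [0.5873, -0.0288, 0.094], [0.5917, 0.0191, 0.094]]
jar [[0.6449, 0.2771, 0.096]]
```

View pics/d4.png

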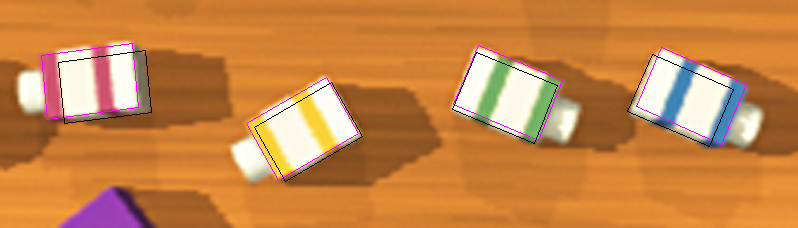

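```bash
cat >> h.py <<'E'
def pick(base,yawdeg,sgn=1,s=.030,zg=.026,tilt=30):
    t=np.radians(tilt); y=np.radians(yawdeg); b=np.array([np.cos(y),np.sin(y),0]); u=np.array([0,0,1.])
    f=-np.sin(t)*b-np.cos(t)*u; n=sgn*np.array([-b[1],b[0],0])
    D=np.column_stack([f,np.cross(n,f),n]); g=np.r_[base,0]+s*b+zg*u
    return g+.005*f,D
def go(T,D):
    o=monitor.get_obs(); print("shift",togo(T).round(2),"turn",rerr(D),"|",np.linalg.norm(rerr(D)).round(1))
E
python3 - <<'E'
from h import *
st(); print(np.round(monitor.get_obs()["joints"],2))
T,D=pick([.457,-.0775],-113,-1); print(T,D.round(2)); print(pick([.457,-.0775],-113,1)[1].round(2)[:,2])
go(T+[0,0,.15],D)
E
```

```text
t 22.55 p [ 0.4269 -0.3991  0.1989] F [-0.   0.6  0.5] w 0.0644 
R [[-0.001, -0.065, 0.998], [0.001, 0.998, 0.065], [-1.0, 0.001, -0.001]]
[-0.96  0.21  1.6   0.    1.33 -1.02]
[ 0.44625489 -0.10281388  0.02166987] [[ 0.2  -0.34 -0.92]
 [ 0.46 -0.8   0.39]
 [-0.87 -0.5  -0.  ]]
[ 0.92 -0.39  0.  ]
shift [ 2.76 29.44  3.85] turn [-148.7  -39.8   -9.5] | 154.2
```

Run:
```python
from h import *
T,D=pick([.457,-.0775],-113,1); go(T+[0,0,.15],D)
```

```text
shift [ 2.76 29.44  3.85] turn [26.1 -7.  29.4] | 39.9
```

```bash
python3 -m pendant '0 0.5 5 0.6 4 -1 5; 0 1 10 1.2 8 -2 10; 0 1.5 16 2 13 -3.5 15; 0 2 22 2.8 18 -5 20; 0 2.5 27 3.5 22 -6 25; 0 2.8 29.4 3.85 26 -7 29.4; 0 2.8 29.4 3.85 26 -7 29.4; 0 2.8 29.4 3.85 26 -7 29.4; 0 2.8 29.4 3.85 26 -7 29.4'
python3 - <<'E'
from h import *
T,D=pick([.457,-.0775],-113,1); go(T,D); print(np.round(monitor.get_obs()["joints"],2))
crop("scene",100,90,300,240,4,"e1")
E
```

```text
time_s: 23.68
tool_pos: [0.4466, -0.1041, 0.1716]
ee_rot: [0.706, 0.315, 0.633, 0.043]
contact_force: [-0.8, -0.3, -0.4]
width: 0.092
shift [13.04 -7.39 -0.09] turn [ 0.1 -0.   0.1] | 0.1
[-0.83 -0.05  2.01  0.48  1.43 -0.56]
```

View pics/e1.png

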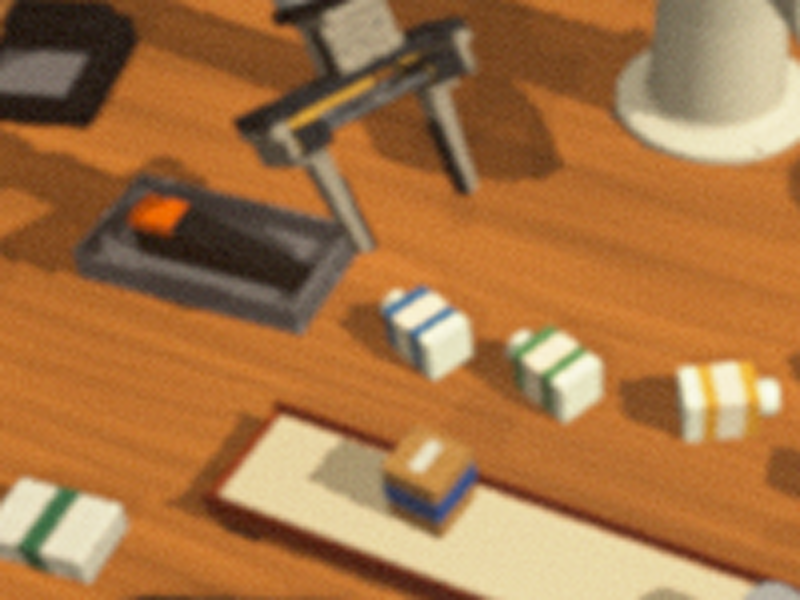

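```bash
python3 -m pendant '0 4 -2.3 -0.1 0 0 0; 0 8 -4.5 -0.1 0 0 0; 0 10.5 -6 -0.1 0 0 0; 0 12 -6.8 -0.1 0 0 0; 0 13 -7.4 -0.1 0 0 0; 0 13 -7.4 -0.1 0 0 0; 1 13 -7.4 -0.1 0 0 0; 1 13 -7.4 -0.1 0 0 0; 1 13 -7.4 -0.1 0 0 0; 1 13 -7.4 -0.1 0 0 0; 1 13 -7.4 -0.1 0 0 0; 1 13 -7.4 -0.1 0 0 0'
python3 - <<'E'
from h import *
T,D=pick([.457,-.0775],-113,1); go(T,D); go(T+[0,0,.15],D); st()
E
```

```text
time_s: 25.22
tool_pos: [0.446, -0.1029, 0.0221]
ee_rot: [0.706, 0.315, 0.633, 0.043]
contact_force: [-0.9, -0.1, 1.8]
width: 0.0436
shift [ 0.04 -0.    0.02] turn [ 0.1 -0.   0. ] | 0.1
shift [-12.95   7.49   0.02] turn [ 0.1 -0.   0. ] | 0.1
t 25.23 p [ 0.446  -0.1029  0.0221] F [-0.9 -0.1  1.8] w 0.0436 
R [[0.195, 0.337, 0.921], [0.46, 0.798, -0.389], [-0.866, 0.499, 0.0]]
```

```bash
python3 -m pendant '1 -2 1.15 0 0 0 0; 1 -5 2.9 0 0 0 0; 1 -9 5.2 0 0 0 0; 1 -12 7 0 0 0 0; 1 -13 7.5 0 0 0 0; 1 -13 7.5 0 0 0 0; 1 -13 7.5 0 0 0 0'
python3 - <<'E'
from h import *
st()
v=Rq(monitor.get_obs()["ee_rot"]).inv().apply([0,0,1]); print("yaw+113 rotvec",(v*113).round(1)); 
D=R.from_euler('z',113,degrees=True).as_matrix()@pick([.457,-.0775],-113,1)[1]
go([.50,-.10,.18],D)
crop("scene",100,90,300,240,4,"e2")
E
```

```text
time_s: 26.1
tool_pos: [0.4451, -0.1021, 0.1703]
ee_rot: [0.705, 0.316, 0.634, 0.044]
contact_force: [-0.3, -0.4, -3.3]
width: 0.0438
t 26.1 p [ 0.4451 -0.1021  0.1703] F [-0.3 -0.4 -3.3] w 0.0438 
R [[0.192, 0.338, 0.921], [0.462, 0.797, -0.389], [-0.866, 0.5, -0.003]]
yaw+113 rotvec [-97.8  56.5  -0.3]
shift [0.31 2.51 4.97] turn [-97.8  56.4  -0.2] | 112.9
```

View pics/e2.png

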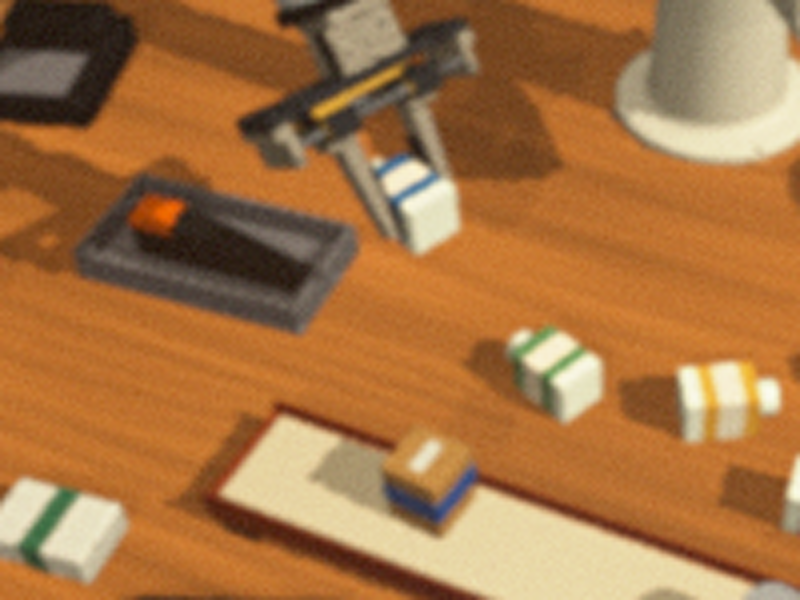

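```bash
python3 -m pendant '1 0 0.2 0.4 -8.7 5 0; 1 0 0.4 0.8 -17.4 10 0; 1 0 0.6 1.2 -26 15 0; 1 0 0.8 1.6 -34.7 20 0; 1 0 1 2 -43.4 25 0; 1 0.1 1.2 2.4 -52 30 0; 1 0.1 1.5 3 -61 35 0; 1 0.2 1.8 3.6 -69.5 40 0; 1 0.2 2 4 -78 45 0; 1 0.2 2.3 4.5 -87 50 0; 1 0.3 2.5 5 -95 55 0; 1 0.3 2.5 5 -97.8 56.4 0'
python3 - <<'E'
from h import *
D=R.from_euler('z',113,degrees=True).as_matrix()@pick([.457,-.0775],-113,1)[1]
go([.50,-.10,.18],D)
st(); print(np.round(monitor.get_obs()["joints"],2))
E
```

```text
time_s: 27.65
tool_pos: [0.5003, -0.0989, 0.1782]
ee_rot: [0.352, -0.353, 0.611, 0.615]
contact_force: [0.3, 0.7, -2.1]
width: 0.0437
shift [-0.14  0.11 -0.11] turn [ 0.3  0.1 -0.2] | 0.4
t 27.65 p [ 0.5003 -0.0989  0.1782] F [ 0.3  0.7 -2.1] w 0.0437 
R [[-0.503, -0.864, -0.004], [0.001, -0.006, 1.0], [-0.864, 0.503, 0.004]]
[-0.33  0.46  1.41 -0.17  1.77 -1.9 ]
```

```bash
cat >> h.py <<'E'
DP=np.column_stack([[np.cos(np.pi/6),0,-.5],np.cross([0,1,0],[np.cos(np.pi/6),0,-.5]),[0,1,0]])
def place(x,y,s=.030,zg=.026):
    g=np.array([x-(zg-.022),y,.032+s]); return g+.005*DP[:,0]
E
python3 - <<'E'
from h import *
T=place(.629,-.146); print(T); go(T+[0,0,.1],DP)
E
```

```text
[ 0.62933013 -0.146       0.0595    ]
shift [ -4.88 -12.07  -4.77] turn [  0.2   0.3 -90.2] | 90.2
```

```bash
python3 -m pendant '1 -1 -1 -0.4 0 0 -10; 1 -2 -2.5 -1 0 0 -20; 1 -3 -4 -1.5 0 0 -30; 1 -4 -5.5 -2 0 0 -40; 1 -4.5 -7 -2.5 0 0 -50; 1 -4.8 -8.5 -3 0 0 -60; 1 -4.9 -10 -3.7 0 0 -70; 1 -4.9 -11 -4.3 0 0 -80; 1 -4.9 -12 -4.8 0 0 -90; 1 -4.9 -12 -4.8 0 0 -90; 1 -4.9 -12 -4.8 0 0 -90; 1 -4.9 -12 -4.8 0 0 -90'
python3 - <<'E'
from h import *
st(); T=place(.629,-.146); go(T,DP); print(np.round(monitor.get_obs()["joints"],2))
crop("scene",80,100,280,250,4,"e3")
im=grab_frame("top");cv2.imwrite("pics/t10.png",im[:,:,::-1])
E
```

```text
time_s: 29.15
tool_pos: [0.6342, -0.1241, 0.2155]
ee_rot: [0.681, -0.663, 0.229, 0.208]
contact_force: [-0.2, -0.4, -3.0]
width: 0.0441
t 29.15 p [ 0.6342 -0.1241  0.2155] F [-0.2 -0.4 -3. ] w 0.0441 
R [[0.808, -0.587, 0.036], [-0.021, 0.033, 0.999], [-0.588, -0.809, 0.015]]
shift [ 8.83 12.82 -2.44] turn [-1.8 -1.3 -6. ] | 6.4
[-0.6  -0.14  2.19  1.13  0.51 -2.99]
```

View pics/e3.png

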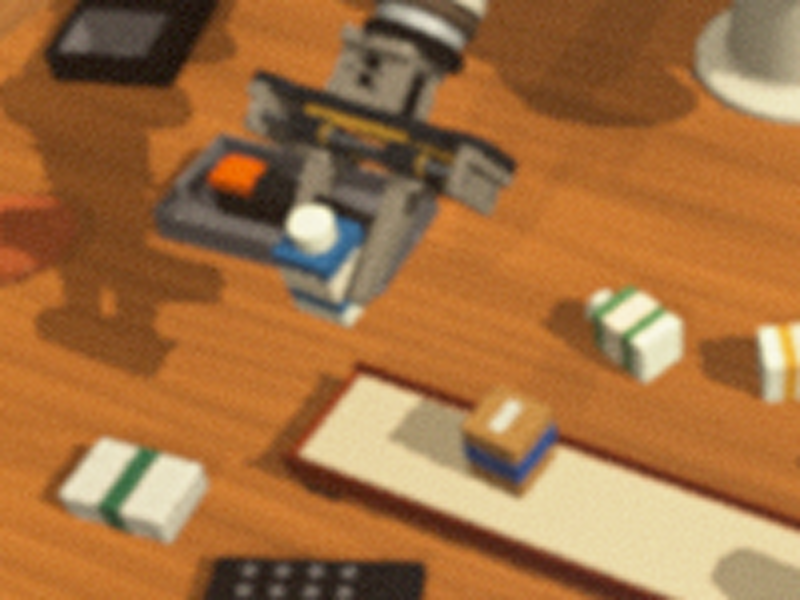

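View pics/t10.png

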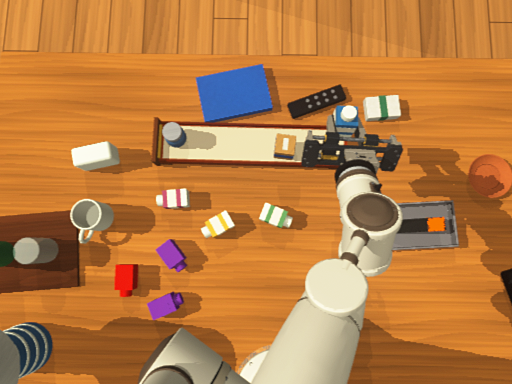

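```bash
cat > fk.py <<'E'
import numpy as np
from scipy.optimize import least_squares
from scipy.spatial.transform import Rotation as R
def Ry(a): return R.from_euler('y',a).as_matrix()
def Rz(a): return R.from_euler('z',a).as_matrix()
def fk(q,p):
    a0,h,L1,eo,L2,Lt=p
    M=Rz(q[0])@Ry(q[1]); x=Rz(q[0])@[a0,0,h]+M@[0,0,L1]
    M=M@Ry(q[2]); x=x+M@[eo,0,L2]
    M=M@Rz(q[3])@Ry(q[4])@Rz(q[5]); 
    x=x+M@[0,0,Lt]; 
    # tool x = M z ; tool z at q6=0 radial: 
    Rt=np.column_stack([M[:,2],M@np.array([0,1,0]),-(M@np.array([1,0,0]))])
    return x,Rt
data=[([-1.397,.158,1.597,0,1.386,-.21],[.215,-.533,.229]),([-.96,.21,1.6,0,1.33,-1.02],[.4269,-.3991,.1989]),([-.83,-.05,2.01,.48,1.43,-.56],[.4466,-.1041,.1716]),([-.33,.46,1.41,-.17,1.77,-1.9],[.5003,-.0989,.1782]),([-.6,-.14,2.19,1.13,.51,-2.99],[.6342,-.1241,.2155])]
def fitp():
    f=lambda p:np.ravel([fk(q,p)[0]-np.array(t) for q,t in data])
    r=least_squares(f,[0,.3,.4,0,.4,.25]); return r.x,r.fun
if __name__=="__main__":
    p,e=fitp(); print(p.round(4),(e*1e3).round(1)); 
    for q,t in data: print(fk(q,p)[1].round(2).tolist())
E
python3 fk.py
```

```text
[-0.2032  0.2691  0.5352  0.0059  0.6993  0.4245] [-116.8  -26.1   10.3  -90.2  -81.8   -2.2  -81.7   -7.3   -6.3  -50.3
 -129.6   -8.4  -10.1  -75.8    6.6]
[[0.0, 0.93, 0.37], [-0.0, 0.37, -0.93], [-1.0, -0.0, 0.0]]
[[0.0, -0.06, 1.0], [-0.0, 1.0, 0.06], [-1.0, -0.0, 0.0]]
[[0.2, 0.33, 0.92], [0.46, 0.8, -0.39], [-0.87, 0.5, 0.01]]
[[-0.5, -0.86, -0.01], [-0.0, -0.01, 1.0], [-0.86, 0.5, 0.0]]
[[0.81, -0.59, 0.04], [-0.02, 0.03, 1.0], [-0.59, -0.81, 0.02]]
```

```bash
python3 - <<'E'
s=open('fk.py').read()
s=s.replace("a0,h,L1,eo,L2,Lt=p","a0,h,L1,eo,L2,Lt,d2,d5,wx=p").replace("[a0,0,h]","[a0,d2,h]").replace("M=M@Rz(q[3])@Ry(q[4])@Rz(q[5]); ","M=M@Rz(q[3])@Ry(q[4]); x=x+M@[wx,d5,0]; M=M@Rz(q[5])").replace("[0,.3,.4,0,.4,.25]","[0,.3,.4,0,.4,.25,0,.1,0]")
open('fk.py','w').write(s)
E
python3 fk.py
```

```text
[-1.350e-02  3.021e-01  3.833e-01  4.580e-02  5.309e-01  3.088e-01
  1.199e-01 -3.000e-04 -9.000e-04] [-0.1  0.8  0.5 -0.4 -1.4 -1.   1.7  0.3  1.7 -0.4  0.  -0.4 -0.7  0.2
 -0.8]
[[0.0, 0.93, 0.37], [-0.0, 0.37, -0.93], [-1.0, -0.0, 0.0]]
[[0.0, -0.06, 1.0], [-0.0, 1.0, 0.06], [-1.0, -0.0, 0.0]]
[[0.2, 0.33, 0.92], [0.46, 0.8, -0.39], [-0.87, 0.5, 0.01]]
[[-0.5, -0.86, -0.01], [-0.0, -0.01, 1.0], [-0.86, 0.5, 0.0]]
[[0.81, -0.59, 0.04], [-0.02, 0.03, 1.0], [-0.59, -0.81, 0.02]]
```

```bash
cat >> fk.py <<'E'
LO=np.array([-2.91,-.94,.18,-1.29,.17,-3]);HI=np.array([2.91,2.29,2.7,4.43,2.64,3])
P,_=fitp()
def ik(T,D,starts=30,seed=0):
    rng=np.random.default_rng(seed); sols=[]
    for k in range(starts):
        q0=np.array([rng.uniform(-1,1),rng.uniform(-.3,1),rng.uniform(.8,2.4),rng.uniform(-1.2,4.3),rng.uniform(.2,2),rng.uniform(-2.9,2.9)])
        def f(q):
            x,M=fk(q,P); return np.r_[(x-T)*5,R.from_matrix(M.T@D).as_rotvec()]
        s=least_squares(f,q0,bounds=(LO,HI),max_nfev=60)
        if np.abs(s.fun).max()<1e-3 and not any(np.abs(s.x-t).max()<.02 for t in sols): sols.append(s.x)
    return sols
def Dpl(e,sg,yaw=0):
    e=np.radians(e); f=np.array([np.cos(e),0,-np.sin(e)]); n=np.array([0,sg,0.])
    return Rz(np.radians(yaw))@np.column_stack([f,np.cross(n,f),n])
E
python3 - <<'E'
from fk import *
for y in(-.146,-.078,.18):
  for z in (.06,.16):
   for e in(30,45,55):
    for sg in(1,-1):
      print(y,z,e,sg,[s.round(2).tolist() for s in ik(np.array([.629,y,z]),Dpl(e,sg),14)])
E
```

```text
-0.146 0.06 30 1 [[-0.69, 0.28, 2.22, 1.98, 0.65, 2.25]]
-0.146 0.06 30 -1 [[-0.69, 0.28, 2.22, 1.98, 0.65, -0.89]]
-0.146 0.06 45 1 [[-0.62, 0.21, 2.12, 1.29, 0.44, 2.98]]
-0.146 0.06 45 -1 [[-0.62, 0.21, 2.12, 1.29, 0.44, -0.16]]
-0.146 0.06 55 1 [[-0.57, 0.22, 2.02, 0.73, 0.48, -2.72]]
-0.146 0.06 55 -1 [[-0.57, 0.22, 2.02, 0.73, 0.48, 0.42]]
-0.146 0.16 30 1 [[-0.69, 0.0, 2.25, 1.63, 0.59, 2.68]]
-0.146 0.16 30 -1 [[-0.69, 0.0, 2.25, 1.63, 0.59, -0.46]]
-0.146 0.16 45 1 [[-0.62, -0.01, 2.11, 0.91, 0.55, -2.87]]
-0.146 0.16 45 -1 [[-0.62, -0.01, 2.11, 0.91, 0.55, 0.28]]
-0.146 0.16 55 1 [[-0.57, 0.04, 1.98, 0.53, 0.66, -2.48]]
-0.146 0.16 55 -1 [[-0.57, 0.04, 1.98, 0.53, 0.66, 0.66]]
-0.078 0.06 30 1 [[-0.54, 0.24, 2.28, 2.18, 0.58, 2.15]]
-0.078 0.06 30 -1 [[-0.54, 0.24, 2.28, 2.18, 0.58, -0.99]]
-0.078 0.06 45 1 []
-0.078 0.06 45 -1 [[-0.48, 0.17, 2.17, 1.35, 0.34, -0.12]]
-0.078 0.06 55 1 [[-0.43, 0.18, 2.06, 0.65, 0.41, -2.54]]
-0.078 0.06 55 -1 [[-0.43, 0.18, 2.06, 0.65, 0.41, 0.6]]
-0.078 0.16 30 1 [[-0.54, -0.05, 2.3, 1.75, 0.47, 2.65]]
-0.078 0.16 30 -1 [[-0.54, -0.05, 2.3, 1.75, 0.47, -0.49]]
-0.078 0.16 45 1 [[-0.48, -0.06, 2.16, 0.83, 0.45, -2.7]]
-0.078 0.16 45 -1 [[-0.48, -0.06, 2.16, 0.83, 0.45, 0.44]]
-0.078 0.16 55 1 [[-0.43, -0.01, 2.03, 0.44, 0.6, -2.31]]
-0.078 0.16 55 -1 [[-0.43, -0.01, 2.03, 0.44, 0.6, 0.84]]
0.18 0.06 30 1 [[0.16, 0.31, 2.19, 3.49, 0.42, 1.34]]
0.18 0.06 30 -1 [[0.16, 0.31, 2.19, 3.49, 0.42, -1.81]]
0.18 0.06 45 1 []
0.18 0.06 45 -1 []
0.18 0.06 55 1 [[0.13, 0.24, 1.99, -0.24, 0.31, -1.23]]
0.18 0.06 55 -1 [[0.13, 0.24, 1.99, -0.24, 0.31, 1.91]]
0.18 0.16 30 1 [[0.16, 0.04, 2.21, 3.88, 0.2, 0.93]]
0.18 0.16 30 -1 [[0.16, 0.04, 2.21, 3.88, 0.2, -2.22]]
0.18 0.16 45 1 [[0.14, 0.03, 2.07, -0.37, 0.28, -1.11]]
0.18 0.16 45 -1 [[0.14, 0.03, 2.07, -0.37, 0.28, 2.03]]
0.18 0.16 55 1 [[0.13, 0.07, 1.95, -0.15, 0.52, -1.33]]
0.18 0.16 55 -1 [[0.13, 0.07, 1.95, -0.15, 0.52, 1.81]]
```

Run:
```python
from fk import *
from h import pick,p2w
t=55
T,D=pick([.40,-.10],0,1,tilt=30); print("putdown30+",[s.round(2).tolist() for s in ik(T,D,12)])
for z in(0,.1):
  T,D=pick([.40,-.10],0,-1,s=.032,tilt=t); print("blue repick-",T,[s.round(2).tolist() for s in ik(T+[0,0,z],D,12)])
for nm,b,y in(("green",[.4565,.0464],-111.7),("yellow",[.4346,.1291],121.1),("plum",[.48,.25],98)):
  for sg in(1,-1):
    for z in (0,.1):
      T,D=pick(b,y,sg,s=.032,tilt=t); print(nm,sg,T.round(3),[s.round(2).tolist() for s in ik(T+[0,0,z],D,20)])
print(p2w("top",(92,215),.085))
```

```text
putdown30+ [[-0.37, 0.51, 1.69, -0.19, 1.44, -1.87]]
blue repick- [ 0.42790424 -0.1         0.02313212] [[-0.32, 0.86, 1.35, -0.27, 1.86, 1.3]]
blue repick- [ 0.42790424 -0.1         0.02313212] [[-0.32, 0.7, 1.37, -0.29, 1.99, 1.26]]
green 1 [0.446 0.02  0.023] [[-0.84, 0.37, 2.16, 0.86, 1.31, -1.0]]
green 1 [0.446 0.02  0.023] [[-0.84, 0.1, 2.19, 0.83, 1.47, -0.82]]
green -1 [0.446 0.02  0.023] [[-0.84, 0.37, 2.16, 0.86, 1.31, 2.14]]
green -1 [0.446 0.02  0.023] [[-0.84, 0.1, 2.19, 0.83, 1.47, 2.32]]
yellow 1 [0.42  0.153 0.023] [[0.65, 0.47, 2.0, -1.09, 1.16, -2.31]]
yellow 1 [0.42  0.153 0.023] [[0.65, 0.23, 2.03, -1.02, 1.27, -2.5]]
yellow -1 [0.42  0.153 0.023] [[0.65, 0.47, 2.0, -1.09, 1.16, 0.83]]
yellow -1 [0.42  0.153 0.023] [[0.65, 0.23, 2.03, -1.02, 1.27, 0.64]]
plum 1 [0.476 0.278 0.023] [[0.7, 0.86, 1.35, -0.77, 1.58, -2.32]]
plum 1 [0.476 0.278 0.023] [[0.7, 0.7, 1.37, -0.77, 1.68, -2.41]]
plum -1 [0.476 0.278 0.023] [[0.7, 0.86, 1.35, -0.77, 1.58, 0.82]]
plum -1 [0.476 0.278 0.023] [[0.7, 0.7, 1.37, -0.77, 1.68, 0.73]]
[0.43168975 0.46488808 0.085     ]
```

Run:
```python
from h import *
T,D=pick([.40,-.10],0,1,tilt=30); print(T); go(T+[0,0,.12],D)
```

```text
[ 0.4275     -0.1         0.02166987]
shift [-12.42  18.19   1.54] turn [-2.5  0.5 84. ] | 84.0
```

```bash
python3 -m pendant '1 -2 2 0.2 -0.3 0 10; 1 -4.5 4 0.4 -0.6 0 20; 1 -6.5 6 0.6 -1 0 30; 1 -8.5 8 0.8 -1.3 0 40; 1 -10 10.5 1 -1.6 0 50; 1 -11.5 13 1.2 -2 0.2 60; 1 -12 15.5 1.4 -2.2 0.4 70; 1 -12.4 17.5 1.5 -2.5 0.5 80; 1 -12.4 18.2 1.5 -2.5 0.5 84; 1 -12.4 18.2 1.5 -2.5 0.5 84; 1 -12.4 18.2 1.5 -2.5 0.5 84'
python3 - <<'E'
from h import *
T,D=pick([.40,-.10],0,1,tilt=30);st(); go(T+[0,0,.001],D);print(np.round(monitor.get_obs()["joints"],2))
crop("scene",100,90,300,240,4,"e4")
E
```

```text
time_s: 30.62
tool_pos: [0.4282, -0.1007, 0.1419]
ee_rot: [0.354, -0.354, 0.612, 0.612]
contact_force: [0.4, 0.1, -2.4]
width: 0.0438
t 30.62 p [ 0.4282 -0.1007  0.1419] F [ 0.4  0.1 -2.4] w 0.0438 
R [[-0.498, -0.867, -0.0], [-0.001, 0.0, 1.0], [-0.867, 0.498, -0.001]]
shift [10.37 -5.88  0.08] turn [-0.  -0.   0.1] | 0.1
[-0.38  0.32  1.66 -0.18  1.64 -1.91]
```

View pics/e4.png

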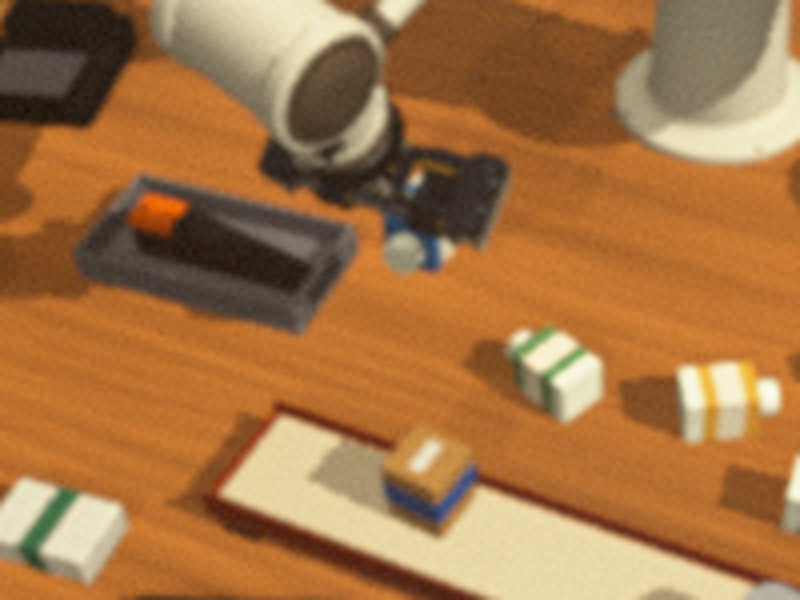

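```bash
python3 -m pendant '1 3.5 -2 0 0 0 0; 1 7 -4 0 0 0 0; 1 9 -5.1 0 0 0 0; 1 10 -5.7 0 0 0 0; 1 10.4 -5.9 0.05 0 0 0; 1 10.4 -5.9 0.05 0 0 0; 0.4 10.4 -5.9 0.05 0 0 0; 0 10.4 -5.9 0.05 0 0 0; 0 10.4 -5.9 0.05 0 0 0; 0 9 -5 0.05 0 0 0; 0 5 -3 0.05 0 0 0; 0 2 -1.2 0 0 0 0'
python3 - <<'E'
from h import *
T,D=pick([.40,-.10],0,-1,s=.032,tilt=55);st(); go(T+[0,0,.15],D)
E
```

```text
time_s: 32.17
tool_pos: [0.4291, -0.1009, 0.1215]
ee_rot: [0.354, -0.355, 0.612, 0.611]
contact_force: [1.2, 0.2, 0.5]
width: 0.0916
t 32.17 p [ 0.4291 -0.1009  0.1215] F [1.2 0.2 0.5] w 0.0916 
R [[-0.496, -0.868, -0.0], [-0.002, 0.001, 1.0], [-0.868, 0.496, -0.002]]
shift [-4.42  2.67  0.08] turn [1.756e+02 3.930e+01 1.000e-01] | 179.9
```

```bash
python3 -m pendant '0 -2 1 0 9.8 2.2 0; 0 -4.4 2.7 0 19.6 4.4 0; 0 -4.4 2.7 0 29.4 6.6 0; 0 -4.4 2.7 0 39 8.8 0; 0 -4.4 2.7 0 49 11 0; 0 -4.4 2.7 0 58.6 13.2 0; 0 -4.4 2.7 0 68.4 15.4 0; 0 -4.4 2.7 0 78 17.6 0; 0 -4.4 2.7 0 88 19.8 0; 0 -4.4 2.7 0 97.6 22 0; 0 -4.4 2.7 0 107 24 0;0 -4.4 2.7 0 117 26.2 0'
python3 - <<'E'
from h import *
T,D=pick([.40,-.10],0,-1,s=.032,tilt=55);st(); go(T+[0,0,.15],D);print(np.round(monitor.get_obs()["joints"],2))
E
```

```text
time_s: 33.67
tool_pos: [0.4277, -0.1007, 0.1743]
ee_rot: [0.362, 0.007, 0.889, -0.281]
contact_force: [0.3, -0.0, 0.3]
width: 0.0916
t 33.67 p [ 0.4277 -0.1007  0.1743] F [ 0.3 -0.   0.3] w 0.0916 
R [[-0.738, 0.216, 0.639], [-0.19, 0.842, -0.505], [-0.647, -0.494, -0.581]]
shift [0.05 0.12 0.05] turn [58.2 13.2  0. ] | 59.7
[-0.25  0.52  1.47 -0.4   1.92  0.22]
```

```bash
python3 -m pendant '0 0 0.1 0 9.8 2.2 0; 0 0 0.1 0 19.5 4.4 0; 0 0 0.1 0 29 6.6 0; 0 0 0.1 0 39 8.8 0; 0 0 0.1 0 49 11 0; 0 0 0.1 0 58.2 13.2 0; 0 0 0.1 0 58.2 13.2 0; 0 0 0.1 0 58.2 13.2 0'
python3 - <<'E'
from h import *
T,D=pick([.40,-.10],0,-1,s=.032,tilt=55);st(); go(T,D);print(np.round(monitor.get_obs()["joints"],2))
im=grab_frame("top");crop("top",130,180,350,270,3.6,"e5",im)
crop("scene",100,90,300,240,4,"e6")
E
```

```text
time_s: 34.67
tool_pos: [0.428, -0.0998, 0.1744]
ee_rot: [0.213, 0.212, 0.675, -0.673]
contact_force: [-0.2, 0.3, 0.3]
width: 0.0919
t 34.67 p [ 0.428  -0.0998  0.1744] F [-0.2  0.3  0.3] w 0.0919 
R [[-0.819, 0.574, 0.002], [-0.0, 0.003, -1.0], [-0.574, -0.819, -0.002]]
shift [ 8.69 12.38  0.06] turn [ 0.2  0.  -0. ] | 0.2
[-0.32  0.62  1.38 -0.3   2.06  1.24]
```

View pics/e5.png

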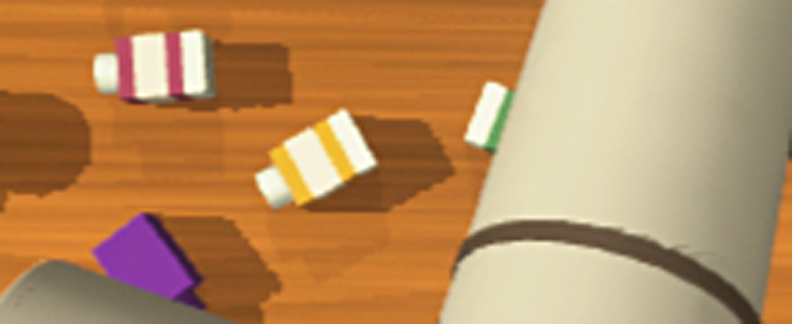

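View pics/e6.png

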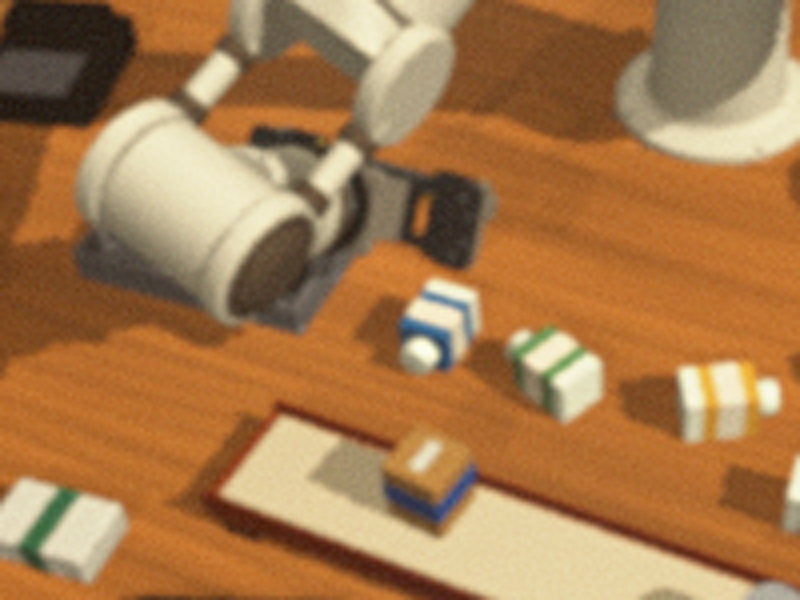

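Run:
```python
from h import *
im=cv2.imread("pics/e6.png")
for base in ([.40,-.10],):
    p=[*base,0]
    q=((w2p("scene",wire(None,p))-[100,90]+.5)*4-.5).round().astype(int)
    cv2.polylines(im,[q[4:]],True,(255,0,255),1); cv2.polylines(im,[q[:4]],True,(0,0,0),1)
cv2.imwrite("pics/e7.png",im)
```

```text
(no output)
```

View pics/e7.png

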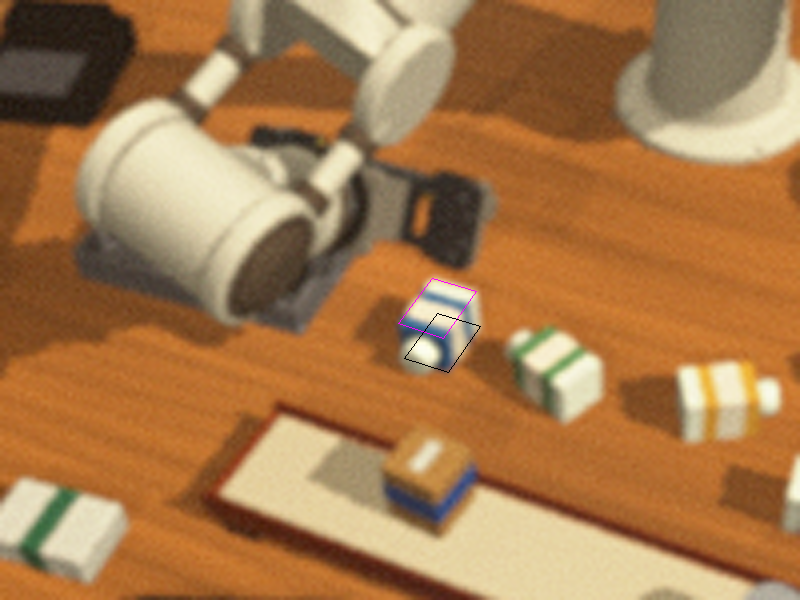

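```bash
python3 -m pendant '0.3 2 3 0 0 0 0; 0.3 4 6 0 0 0 0; 0.3 6.5 9.5 0 0 0 0; 0.3 7.8 11.2 0 0 0 0; 0.3 8.7 12.4 0.05 0 0 0; 0.3 8.7 12.4 0.05 0 0 0; 1 8.7 12.4 0.05 0 0 0; 1 8.7 12.4 0.05 0 0 0; 1 8.7 12.4 0.05 0 0 0; 1 8.7 12.4 0.05 0 0 0; 1 8.7 12.4 0.05 0 0 0'
python3 - <<'E'
from h import *
T,D=pick([.40,-.10],0,-1,s=.032,tilt=55);st(); go(T,D); go(T+[0,0,.15],D)
E
```

```text
time_s: 36.15
tool_pos: [0.4285, -0.1002, 0.0236]
ee_rot: [0.213, 0.213, 0.675, -0.674]
contact_force: [2.9, -1.2, 5.1]
width: 0.0441
t 36.15 p [ 0.4285 -0.1002  0.0236] F [ 2.9 -1.2  5.1] w 0.0441 
R [[-0.819, 0.575, 0.002], [-0.001, 0.001, -1.0], [-0.575, -0.819, -0.001]]
shift [ 0.07  0.   -0.02] turn [ 0.1  0.  -0.1] | 0.1
shift [ -8.54 -12.28  -0.03] turn [ 0.1  0.  -0.1] | 0.1
```

```bash
cat >> h.py <<'E'
def place2(x,y,s=.032,zg=.026,e=55):
    e=np.radians(e); f=np.array([np.cos(e),0,-np.sin(e)]); n=np.array([0,-1.,0])
    return np.array([x-(zg-.022),y,.032+s])+.005*f, np.column_stack([f,np.cross(n,f),n])
E
python3 -m pendant '1 -1.5 -2 0 0 0 0; 1 -3.5 -5 0 0 0 0; 1 -5.5 -8 0 0 0 0; 1 -7.5 -11 0 0 0 0; 1 -8.5 -12.3 0 0 0 0; 1 -8.5 -12.3 0 0 0 0; 1 -8.5 -12.3 0 0 0 0'
python3 - <<'E'
from h import *
T,D=place2(.629,-.146); st(); print(T);go(T+[0,0,.1],D)
E
```

```text
time_s: 37.02
tool_pos: [0.4267, -0.1, 0.1715]
ee_rot: [0.213, 0.212, 0.675, -0.674]
contact_force: [-0.8, -0.2, -2.3]
width: 0.0439
t 37.02 p [ 0.4267 -0.1     0.1715] F [-0.8 -0.2 -2.3] w 0.0439 
R [[-0.82, 0.573, 0.002], [-0.0, 0.003, -1.0], [-0.573, -0.82, -0.002]]
[ 0.62786788 -0.146       0.05990424]
shift [-15.82  12.46   4.63] turn [ 0.1 -0.1 90.1] | 90.1
```

```bash
python3 -m pendant '1 -1.5 1 0.4 0 0 10; 1 -3 2 0.8 0 0 20; 1 -4.5 3 1.3 0 0 30; 1 -6 4.5 1.8 0 0 40; 1 -8 6 2.3 0 0 50; 1 -10 7.5 2.8 0 0 60; 1 -12 9 3.4 0 0 70; 1 -14 11 4 0 0 80; 1 -15.8 12.4 4.6 0 0 90; 1 -15.8 12.4 4.6 0 0 90; 1 -15.8 12.4 4.6 0 0 90; 1 -15.8 12.4 4.6 0 0 90'
python3 - <<'E'
from h import *
T,D=place2(.629,-.146); st(); go(T,D);print(np.round(monitor.get_obs()["joints"],2))
crop("scene",80,100,280,250,4,"e8")
im=grab_frame("top");cv2.imwrite("pics/t11.png",im[:,:,::-1])
E
```

```text
time_s: 38.52
tool_pos: [0.6279, -0.1456, 0.161]
ee_rot: [0.627, 0.627, 0.328, -0.326]
contact_force: [-0.4, 0.6, -1.6]
width: 0.0441
t 38.52 p [ 0.6279 -0.1456  0.161 ] F [-0.4  0.6 -1.6] w 0.0441 
R [[0.572, 0.82, 0.003], [0.003, 0.002, -1.0], [-0.82, 0.572, -0.001]]
shift [ 8.29 -5.79  0.05] turn [ 0.1 -0.2  0.1] | 0.2
[-0.57  0.03  1.99  0.53  0.66  0.65]
```

View pics/e8.png

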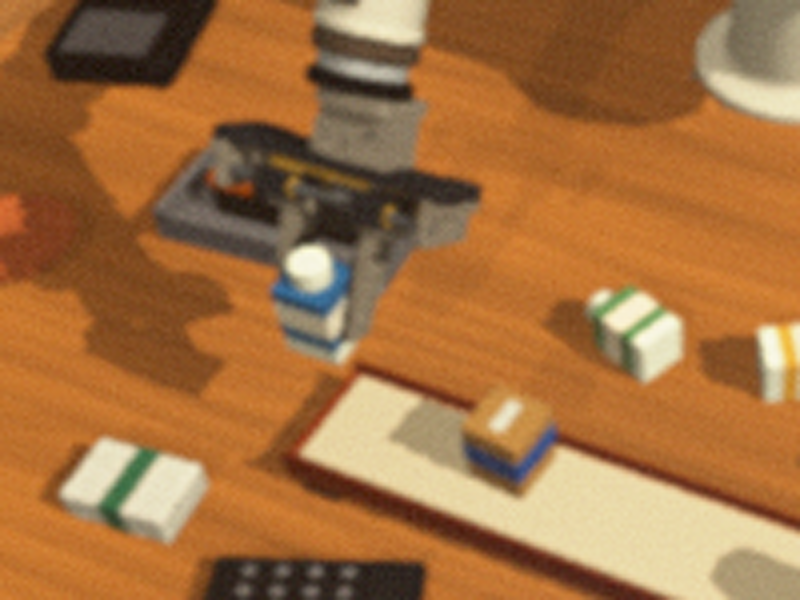

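View pics/t11.png

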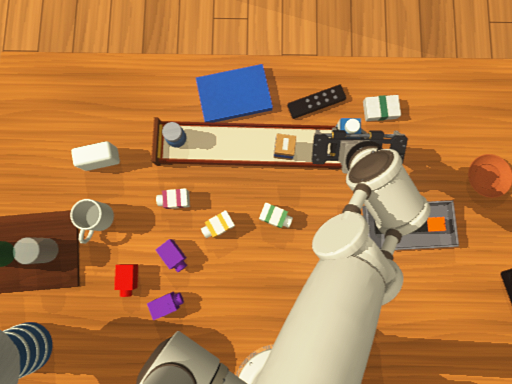

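```bash
python3 -c "
from h import *
print(w2p('scene',[.629,-.1456,.213]),w2p('top',[.629,-.1456,.213]))"; python3 -m pendant '1 2.5 -1.7 0 0 0 0; 1 5 -3.5 0 0 0 0; 1 7 -4.9 0 0 0 0; 1 7.8 -5.4 0 0 0 0; 1 8.2 -5.7 0.05 0 0 0; 1 8.2 -5.7 0.05 0 0 0; 1 8.2 -5.7 0.05 0 0 0'
python3 - <<'E'
from h import *
T,D=place2(.629,-.146); st(); go(T,D)
crop("scene",80,100,280,250,4,"e9")
E
```

```text
[[156.34170966 164.88207413]] [[352.22816504 124.67953272]]
time_s: 39.5
tool_pos: [0.6289, -0.1464, 0.0624]
ee_rot: [0.628, 0.627, 0.327, -0.325]
contact_force: [0.4, -0.6, -3.2]
width: 0.0439
t 39.5 p [ 0.6289 -0.1464  0.0624] F [ 0.4 -0.6 -3.2] w 0.0439 
R [[0.574, 0.819, 0.003], [0.002, 0.002, -1.0], [-0.819, 0.574, -0.0]]
shift [ 0.14 -0.23 -0.04] turn [ 0.1 -0.1 -0. ] | 0.1
```

View pics/e9.png

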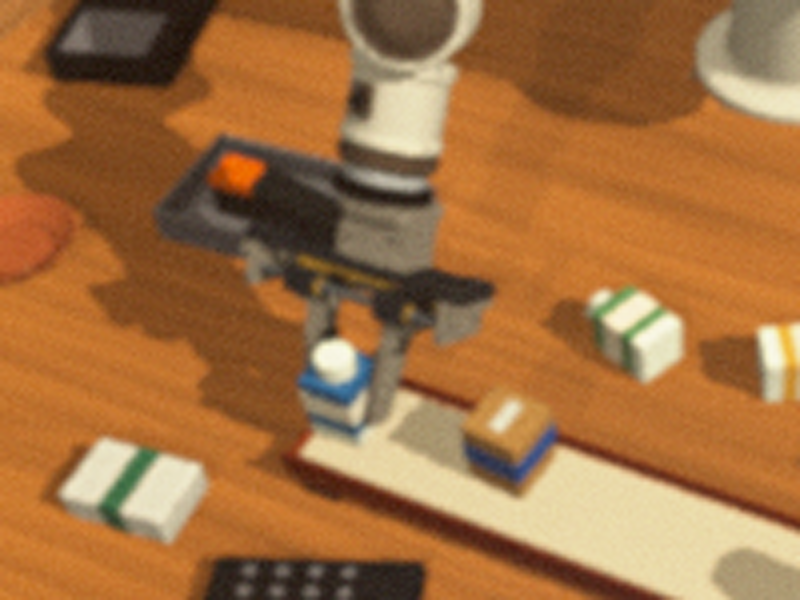

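```bash
python3 -m pendant '1 0.08 -0.06 0 0 0 0; 1 0.16 -0.12 0 0 0 0; 1 0.2 -0.15 0 0 0 0; 1 0.2 -0.15 0 0 0 0; 1 0.2 -0.15 0 0 0 0'; python3 -c "
from h import *
st()"
```

```text
time_s: 40.17
tool_pos: [0.6288, -0.1464, 0.0598]
ee_rot: [0.628, 0.627, 0.327, -0.325]
contact_force: [-0.7, 0.6, -2.2]
width: 0.0435
t 40.17 p [ 0.6288 -0.1464  0.0598] F [-0.7  0.6 -2.2] w 0.0435 
R [[0.574, 0.819, 0.003], [0.002, 0.002, -1.0], [-0.819, 0.574, -0.0]]
```

No contact felt yet, so I'll go a little lower.

```bash
python3 -m pendant '1 0.05 -0.03 0 0 0 0; 1 0.1 -0.07 0 0 0 0; 1 0.12 -0.09 0 0 0 0; 1 0.12 -0.09 0 0 0 0; 1 0.12 -0.09 0 0 0 0'; python3 -c "
from h import *
st()"
```

```text
time_s: 40.8
tool_pos: [0.629, -0.1464, 0.0589]
ee_rot: [0.628, 0.627, 0.327, -0.325]
contact_force: [-5.1, 1.0, 5.9]
width: 0.0436
t 40.8 p [ 0.629  -0.1464  0.0589] F [-5.1  1.   5.9] w 0.0436 
R [[0.575, 0.818, 0.003], [0.002, 0.002, -1.0], [-0.818, 0.575, -0.0]]
```

```bash
python3 -m pendant '0.4 0 0 0 0 0 0; 0.35 0 0 0 0 0 0; 0.3 0 0 0 0 0 0; 0.3 -2 0 0 0 0 0; 0.3 -5 0 0 0 0 0; 0.3 -10 0 0 0 0 0; 0.3 -14 0 0 0 0 0; 0.3 -14 0 0 0 0 0'
python3 - <<'E'
from h import *
st();crop("scene",80,100,280,250,4,"e10")
im=grab_frame("top");cv2.imwrite("pics/t12.png",im[:,:,::-1])
T,D=pick([.4565,.0464],-111.7,-1,s=.032,tilt=55); go(T+[0,0,.15],D)
E
```

```text
time_s: 41.8
tool_pos: [0.5493, -0.148, 0.1769]
ee_rot: [0.63, 0.627, 0.324, -0.325]
contact_force: [1.1, -0.6, -0.1]
width: 0.0645
t 41.8 p [ 0.5493 -0.148   0.1769] F [ 1.1 -0.6 -0.1] w 0.0645 
R [[0.579, 0.815, 0.002], [-0.002, 0.004, -1.0], [-0.815, 0.579, 0.004]]
shift [ -5.86  -8.35 -16.75] turn [118.5  20.8 -57.6] | 133.4
```

View pics/e10.png

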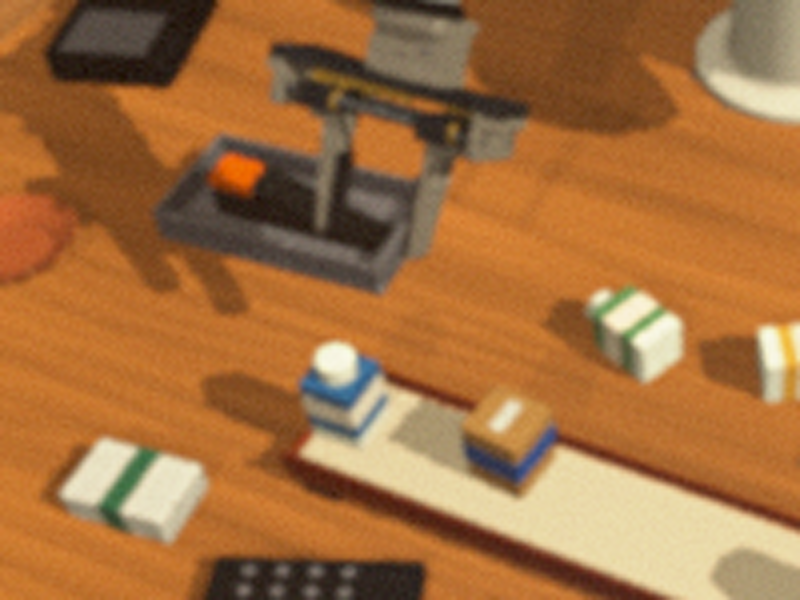

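View pics/t12.png

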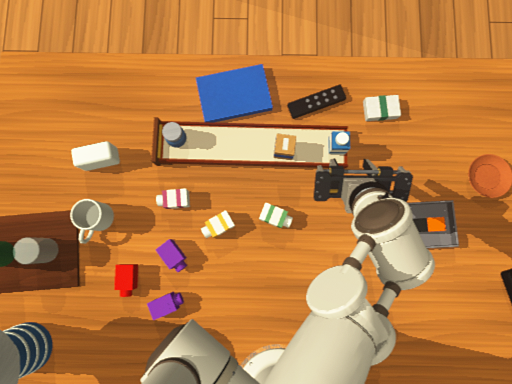

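```bash
python3 -m pendant '0.1 -0.5 -0.5 -1.2 8.9 1.6 -4.3; 0 -1 -1.2 -2.5 17.8 3.1 -8.7; 0 -1.4 -1.9 -3.8 26.7 4.7 -13; 0 -1.8 -2.6 -5.2 35.6 6.2 -17.3; 0 -2.2 -3.2 -6.5 44.5 7.8 -21.6; 0 -2.7 -3.8 -7.8 53.4 9.4 -26; 0 -3.2 -4.4 -9 62 11 -30.3; 0 -3.6 -5.1 -10.3 71 12.5 -34.6; 0 -4 -5.7 -11.6 80 14 -39; 0 -4.4 -6.3 -12.8 89 15.6 -43.3; 0 -4.9 -7 -14 98 17.2 -47.6; 0 -5.4 -7.7 -15.4 107 18.8 -52'
python3 - <<'E'
from h import *
T,D=pick([.4565,.0464],-111.7,-1,s=.032,tilt=55); go(T+[0,0,.15],D); st(); print(np.round(monitor.get_obs()["joints"],2))
E
```

```text
time_s: 43.4
tool_pos: [0.4539, 0.0078, 0.1717]
ee_rot: [-0.341, 0.715, 0.231, -0.564]
contact_force: [-0.2, -0.7, 0.7]
width: 0.0921
shift [ 0.62 -0.9   1.02] turn [11.1  2.1 -5.3] | 12.5
t 43.4 p [0.4539 0.0078 0.1717] F [-0.2 -0.7  0.7] w 0.0921 
R [[0.256, -0.055, -0.965], [0.716, -0.66, 0.228], [-0.649, -0.749, -0.13]]
[-0.8  -0.01  2.13  0.75  1.52  2.27]
```

```bash
python3 -m pendant '0.1 0.3 -0.4 0.5 6 1 -2.8; 0.1 0.6 -0.9 1 11 2.1 -5.3; 0.1 0.6 -0.9 1 11 2.1 -5.3; 0.1 0.6 -0.9 1 11 2.1 -5.3'
python3 - <<'E'
from h import *
T,D=pick([.4565,.0464],-111.7,-1,s=.032,tilt=55); go(T,D); st()
ims=grab_frame("scene")
big=cv2.resize(ims[100:250,100:300],None,fx=4,fy=4,interpolation=cv2.INTER_CUBIC)
q=((w2p("scene",wire(None,[.4565,.0464,np.radians(-111.7)]))-[100,100]+.5)*4-.5).round().astype(int)
cv2.polylines(big,[q[4:]],True,(255,0,255),1)
cv2.imwrite("pics/g1.png",big[:,:,::-1])
E
```

```text
time_s: 43.9
tool_pos: [0.4465, 0.0203, 0.1728]
ee_rot: [-0.438, 0.678, 0.203, -0.555]
contact_force: [0.3, 0.6, 0.7]
width: 0.0826
shift [ 8.6  12.25  0.06] turn [ 0.1 -0.  -0.1] | 0.1
t 43.9 p [0.4465 0.0203 0.1728] F [0.3 0.6 0.7] w 0.0826 
R [[0.303, -0.211, -0.93], [0.761, -0.534, 0.369], [-0.574, -0.819, -0.001]]
```

View pics/g1.png

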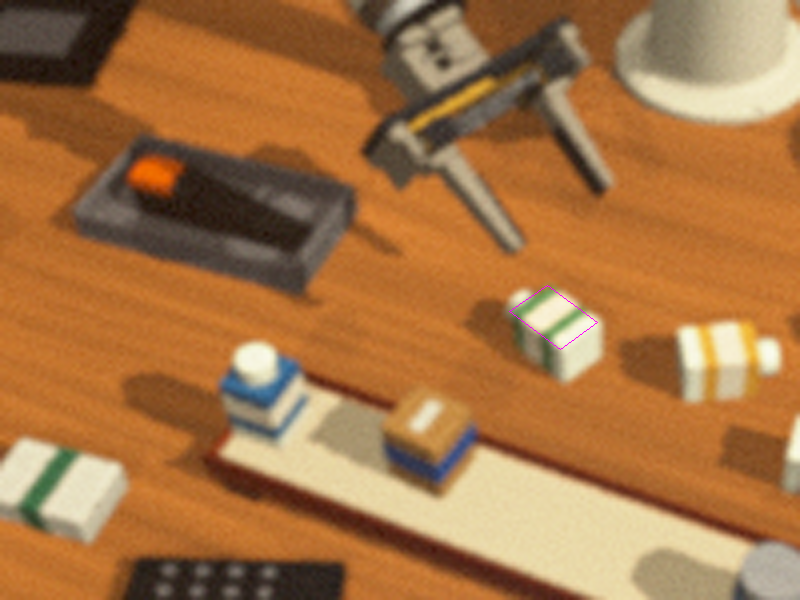

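```bash
python3 -m pendant '0.1 2 3 0 0 0 0; 0.1 4 6 0 0 0 0; 0.1 6.5 9.5 0 0 0 0; 0.1 7.8 11.2 0 0 0 0; 0.1 8.6 12.3 0.05 0 0 0; 0.1 8.6 12.3 0.05 0 0 0; 1 8.6 12.3 0.05 0 0 0; 1 8.6 12.3 0.05 0 0 0; 1 8.6 12.3 0.05 0 0 0; 1 8.6 12.3 0.05 0 0 0; 1 8.6 12.3 0.05 0 0 0';  python3 -c "
from h import *
st()"; python3 -m pendant '1 -1.5 -2 0 0 0 0; 1 -3.5 -5 0 0 0 0; 1 -5.5 -8 0 0 0 0; 1 -7.5 -11 0 0 0 0; 1 -8.5 -12.3 0 0 0 0; 1 -8.5 -12.3 0 0 0 0; 1 -8.5 -12.3 0 0 0 0'
python3 - <<'E'
from h import *
D=R.from_euler('z',111.7,degrees=True).as_matrix()@pick([.4565,.0464],-111.7,-1,tilt=55)[1]
st(); go([.45,-.05,.18],D)
E
```

```text
time_s: 45.32
tool_pos: [0.4462, 0.0201, 0.0232]
ee_rot: [-0.438, 0.678, 0.203, -0.555]
contact_force: [-1.2, -1.6, 3.0]
width: 0.0437
t 45.33 p [0.4462 0.0201 0.0232] F [-1.2 -1.6  3. ] w 0.0437 
R [[0.303, -0.21, -0.93], [0.761, -0.534, 0.368], [-0.574, -0.819, -0.002]]
time_s: 46.2
tool_pos: [0.4457, 0.0216, 0.1714]
ee_rot: [-0.438, 0.677, 0.203, -0.555]
contact_force: [-0.4, 0.4, -2.5]
width: 0.044
t 46.2 p [0.4457 0.0216 0.1714] F [-0.4  0.4 -2.5] w 0.044 
R [[0.302, -0.212, -0.93], [0.761, -0.533, 0.369], [-0.574, -0.819, 0.0]]
shift [-5.81  3.02 -3.03] turn [-64.1 -91.4   0. ] | 111.6
```

```bash
python3 -m pendant '1 -0.5 0.2 -0.2 -5.7 -8.2 0; 1 -1 0.5 -0.5 -11.5 -16.4 0; 1 -1.5 0.8 -0.8 -17.2 -24.5 0; 1 -2 1 -1 -23 -32.7 0; 1 -2.5 1.3 -1.3 -28.7 -41 0; 1 -3 1.6 -1.6 -34.5 -49 0; 1 -3.5 1.9 -1.9 -40.2 -57.3 0; 1 -4 2.1 -2.1 -46 -65.5 0; 1 -4.5 2.4 -2.4 -51.7 -73.6 0; 1 -5 2.7 -2.7 -57.4 -81.8 0; 1 -5.5 3 -3 -62 -88.4 0; 1 -5.8 3 -3 -64.1 -91.4 0'
python3 - <<'E'
from h import *
T,D=place2(.629,-.077); st(); go(T+[0,0,.1],D); print(np.round(monitor.get_obs()["joints"],2))
E
```

```text
time_s: 47.7
tool_pos: [0.4493, -0.0487, 0.1778]
ee_rot: [0.213, 0.21, 0.676, -0.673]
contact_force: [0.0, 0.5, -1.9]
width: 0.0441
t 47.7 p [ 0.4493 -0.0487  0.1778] F [ 0.   0.5 -1.9] w 0.0441 
R [[-0.821, 0.571, 0.005], [-0.002, 0.005, -1.0], [-0.571, -0.821, -0.003]]
shift [-13.63  11.65   2.92] turn [ 0.3 -0.1 90.2] | 90.2
[-0.24  0.66  1.32 -0.23  2.1   1.31]
```

Run:
```python
from h import *
im=cv2.imread("pics/t12.png")[:,:,::-1]
big=cv2.resize(im[115:175,265:355],None,fx=8,fy=8,interpolation=cv2.INTER_CUBIC)
def dr(L,col,cl=True):
    q=((w2p("top",L)-[265,115]+.5)*8-.5).round().astype(int); cv2.polylines(big,[q],cl,col,1)
x,y=.629,-.1464
th=np.linspace(0,6.28,40)
dr([[x+.015*np.cos(t),y+.015*np.sin(t),.112] for t in th],(255,0,255))
dr([[x+a*.022,y+b*.022,.094] for a,b in((1,1),(1,-1),(-1,-1),(-1,1))],(255,0,255))
dr([[.629+a*.02,-.0785+b*.043,.06] for a,b in((1,1),(1,-1),(-1,-1),(-1,1))],(0,0,0))
x,y=.616,-.0075
dr([[x+a*.025,y+b*.025,.094] for a,b in((1,1),(1,-1),(-1,-1),(-1,1))],(255,0,0))
dr([[x+a*.025,y+b*.025,.032] for a,b in((1,1),(1,-1),(-1,-1),(-1,1))],(0,255,0))
dr([[.6,-.1735,.032],[.66,-.1735,.032]],(0,0,255))
cv2.imwrite("pics/g2.png",big[:,:,::-1])
```

```text
(no output)
```

View pics/g2.png

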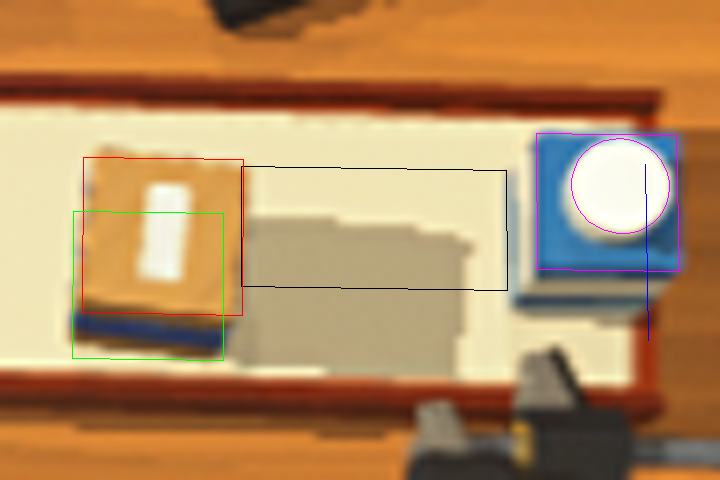

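```bash
python3 -m pendant '1 -1.5 1 0.3 0 0 10; 1 -3 2 0.6 0 0 20; 1 -4.5 3 1 0 0 30; 1 -6 4.5 1.3 0 0 40; 1 -7.5 6 1.7 0 0 50; 1 -9 7.5 2 0 0 60; 1 -11 9 2.4 0 0 70; 1 -12.5 10.5 2.8 0 0 80; 1 -13.6 11.6 3 0 0 90; 1 -13.6 11.6 3 0.3 0 90; 1 -13.6 11.6 3.05 0.3 0 90; 1 -13.6 11.6 3.05 0.3 0 90'
python3 - <<'E'
from h import *
T,D=place2(.629,-.0785); st(); go(T,D); print(np.round(monitor.get_obs()["joints"],2))
crop("scene",100,100,300,250,4,"g3")
E
```

```text
time_s: 49.2
tool_pos: [0.6286, -0.0786, 0.1614]
ee_rot: [0.626, 0.627, 0.328, -0.327]
contact_force: [0.3, 0.1, -1.5]
width: 0.0438
t 49.2 p [ 0.6286 -0.0786  0.1614] F [ 0.3  0.1 -1.5] w 0.0438 
R [[0.571, 0.821, 0.001], [0.002, -0.0, -1.0], [-0.821, 0.571, -0.001]]
shift [ 8.29 -5.85  0.01] turn [-0.  -0.1  0.2] | 0.2
[-0.44 -0.01  2.03  0.44  0.6   0.83]
```

View pics/g3.png

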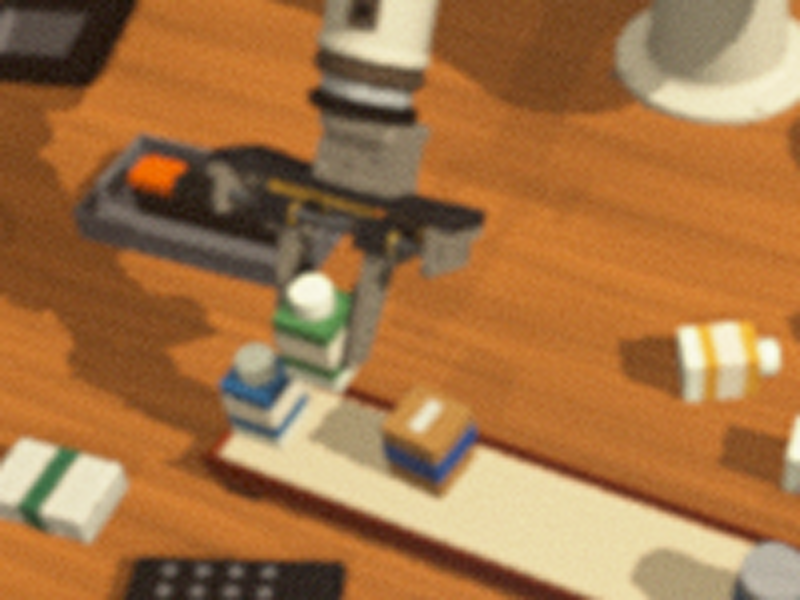

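Green is upright. Lowering it between blue and the pack.

```bash
python3 -m pendant '1 2.5 -1.7 0 0 0 0; 1 4.5 -3.2 0 0 0 0; 1 6.3 -4.4 0 0 0 0; 1 7.5 -5.3 0 0 0 0; 1 8 -5.6 0 0 0 0; 1 8.2 -5.8 0 0 0 0; 1 8.2 -5.8 0 0 0 0; 1 8.2 -5.8 0 0 0 0'
python3 - <<'E'
from h import *
T,D=place2(.629,-.0785); st(); go(T-[0,0,.001],D)
crop("scene",100,100,300,250,4,"g4")
E
```

```text
time_s: 50.25
tool_pos: [0.6283, -0.0786, 0.0618]
ee_rot: [0.627, 0.627, 0.327, -0.326]
contact_force: [-0.2, 0.3, -0.7]
width: 0.0439
t 50.25 p [ 0.6283 -0.0786  0.0618] F [-0.2  0.3 -0.7] w 0.0439 
R [[0.573, 0.82, 0.001], [0.001, 0.0, -1.0], [-0.82, 0.573, -0.001]]
shift [ 0.21 -0.2  -0.01] turn [ 0.  -0.1  0.1] | 0.1
```

View pics/g4.png

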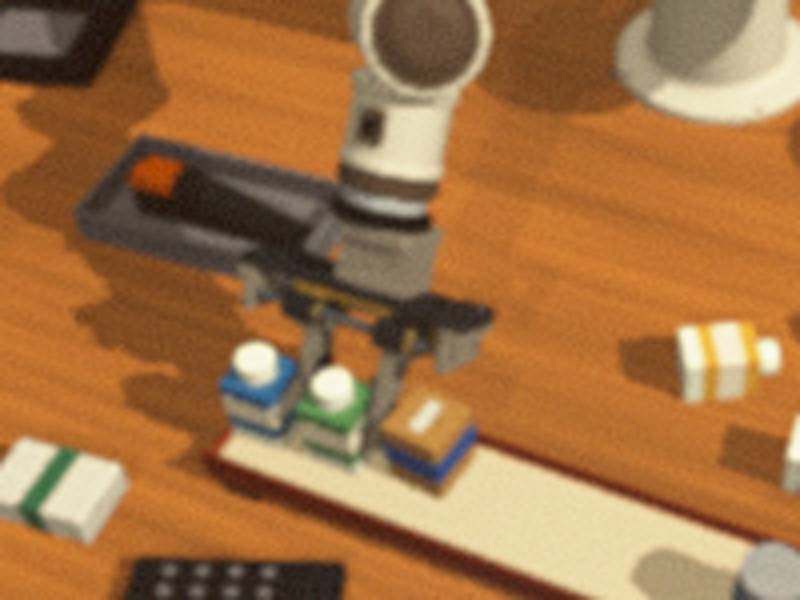

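```bash
python3 -m pendant '1 0.08 -0.06 0 0 0 0; 1 0.16 -0.11 0 0 0 0; 1 0.2 -0.15 0 0 0 0; 1 0.24 -0.17 0 0 0 0; 1 0.24 -0.17 0 0 0 0; 1 0.24 -0.17 0 0 0 0'
```

```text
time_s: 51.05
tool_pos: [0.6294, -0.0789, 0.0607]
ee_rot: [0.628, 0.627, 0.326, -0.326]
contact_force: [-8.3, 2.3, 10.2]
width: 0.0437
```

```bash
python3 -m pendant '1 0 0 0 0 0 0; 0.47 0 0 0 0 0 0; 0.47 0 0 0 0 0 0; 0.47 0 0 0 0 0 0; 0.47 -2 0 0 0 0 0; 0.47 -5 0 0 0 0 0; 0.47 -9 0 0 0 0 0; 0.4 -13 0 0 0 0 0; 0.3 -15 0 0 0 0 0; 0.3 -15 0 0 0 0 0'
python3 - <<'E'
from h import *
st();crop("scene",100,100,300,250,4,"g5")
im=grab_frame("top");cv2.imwrite("pics/t13.png",im[:,:,::-1])
crop("top",130,180,330,270,4,"g6",im)
E
```

```text
time_s: 52.3
tool_pos: [0.5437, -0.0796, 0.1853]
ee_rot: [0.629, 0.627, 0.325, -0.325]
contact_force: [0.5, 0.1, 0.2]
width: 0.0642
t 52.3 p [ 0.5437 -0.0796  0.1853] F [0.5 0.1 0.2] w 0.0642 
R [[0.578, 0.816, 0.0], [-0.001, 0.002, -1.0], [-0.816, 0.578, 0.002]]
```

View pics/g5.png

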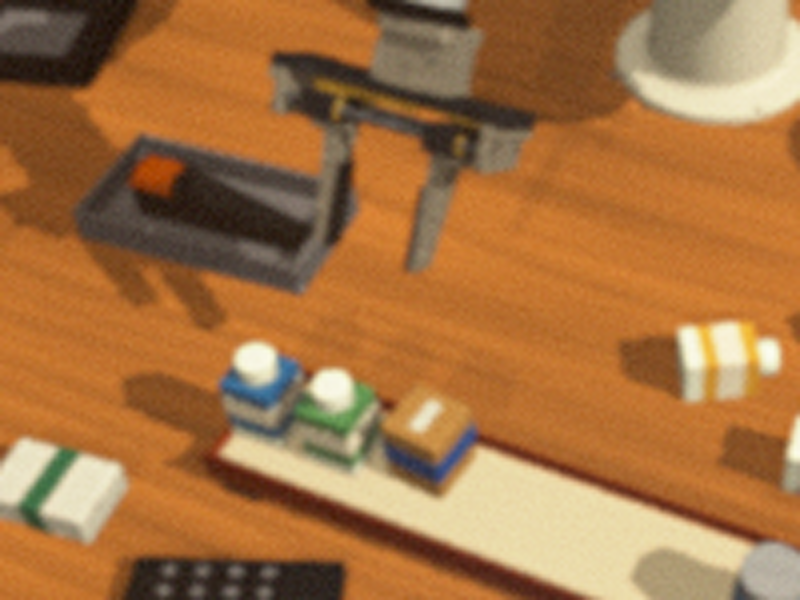

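View pics/t13.png

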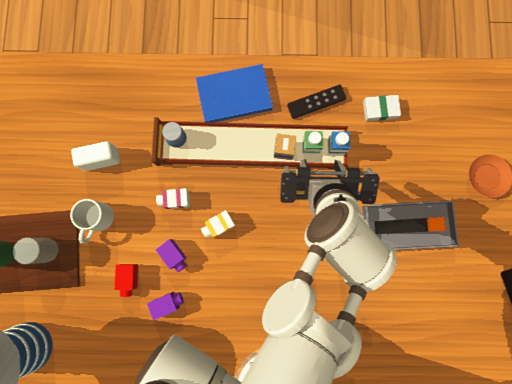

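View pics/g6.png

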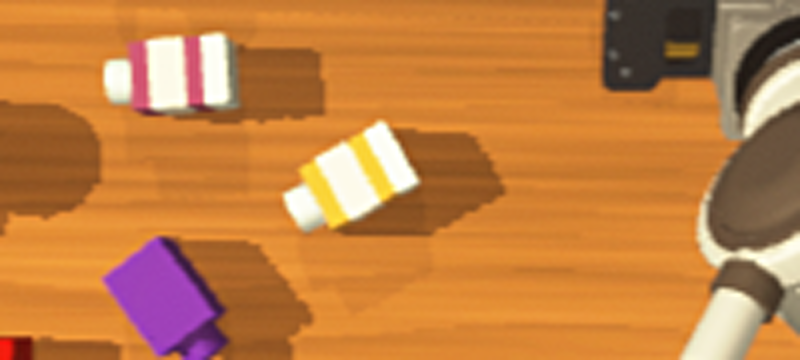

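```bash
python3 - <<'E'
from fk import *
for e in (50,55):
  for y in(.09,.175):
    for z in(.06,.16):
      print(e,y,z,[s.round(2).tolist() for s in ik(np.array([.629,y,z]),Dpl(e,-1),14)])
E
python3 - <<'E'
from h import *
T,D=pick([.4346,.1291],121.1,-1,s=.032,tilt=52); go(T+[0,0,.15],D)
E
```

```text
50 0.09 0.06 []
50 0.09 0.16 [[-0.07, -0.03, 2.09, 0.12, 0.39, 1.41]]
50 0.175 0.06 [[0.12, 0.23, 2.05, -0.44, 0.19, 2.1]]
50 0.175 0.16 [[0.13, 0.04, 2.02, -0.21, 0.4, 1.86]]
55 0.09 0.06 [[-0.07, 0.19, 2.06, 0.13, 0.29, 1.39]]
55 0.09 0.16 [[-0.07, 0.0, 2.02, 0.08, 0.51, 1.45]]
55 0.175 0.06 [[0.12, 0.24, 1.99, -0.23, 0.31, 1.88]]
55 0.175 0.16 [[0.12, 0.06, 1.96, -0.14, 0.52, 1.79]]
shift [ -6.24 -10.63 -23.22] turn [-127.4  -19.   -50.2] | 138.2
```

Run:
```python
from h import *
T,D=pick([.4346,.1291],121.1,-1,s=.032,tilt=55); go(T+[0,0,.16],D)
v=rerr(D)
for k in range(1,15): print((v*k/14).round(1),end=' ')
```

```text
shift [ -7.07 -10.03 -23.2 ] turn [-127.4  -22.4  -51.7] | 139.3
[-9.1 -1.6 -3.7] [-18.2  -3.2  -7.4] [-27.3  -4.8 -11.1] [-36.4  -6.4 -14.8] [-45.5  -8.  -18.5] [-54.6  -9.6 -22.2] [-63.7 -11.2 -25.8] [-72.8 -12.8 -29.5] [-81.9 -14.4 -33.2] [-91.  -16.  -36.9] [-100.1  -17.6  -40.6] [-109.2  -19.2  -44.3] [-118.3  -20.8  -48. ] [-127.4  -22.4  -51.7]
```

```bash
python3 -m pendant '0.1 -0.5 -0.7 -1.6 -9.1 -1.6 -3.7; 0.1 -1 -1.4 -3.3 -18.2 -3.2 -7.4; 0.1 -1.5 -2.1 -5 -27.3 -4.8 -11.1; 0.1 -2 -2.9 -6.6 -36.4 -6.4 -14.8; 0.1 -2.5 -3.6 -8.3 -45.5 -8 -18.5; 0.1 -3 -4.3 -10 -54.6 -9.6 -22.2; 0.1 -3.5 -5 -11.6 -63.7 -11.2 -25.8; 0.1 -4 -5.7 -13.3 -72.8 -12.8 -29.5; 0.1 -4.5 -6.4 -15 -81.9 -14.4 -33.2; 0.1 -5 -7.1 -16.6 -91 -16 -36.9; 0.1 -5.6 -8 -18.2 -100 -17.6 -40.6; 0.1 -6.1 -8.7 -20 -109 -19.2 -44.3'
python3 - <<'E'
from h import *
T,D=pick([.4346,.1291],121.1,-1,s=.032,tilt=55); go(T+[0,0,.16],D)
print(np.round(monitor.get_obs()["joints"],2))
E
```

```text
time_s: 53.9
tool_pos: [0.4361, 0.1219, 0.1812]
ee_rot: [0.752, -0.331, 0.537, -0.194]
contact_force: [0.8, -0.5, -0.3]
width: 0.0827
shift [-2.7   2.15 -0.55] turn [-17.9  -3.2  -7.3] | 19.6
[ 0.51  0.03  2.04 -0.89  1.25  0.68]
```

```bash
python3 -m pendant '0.1 -1.3 1 -0.3 -9 -1.6 -3.6; 0.1 -2.7 2.1 -0.5 -17.9 -3.2 -7.3; 0.1 -2.7 2.1 -0.5 -17.9 -3.2 -7.3; 0.1 -2.7 2.1 -0.5 -17.9 -3.2 -7.3'
python3 - <<'E'
from h import *
T,D=pick([.4346,.1291],121.1,-1,s=.032,tilt=55); st();go(T,D)
print(np.round(monitor.get_obs()["joints"],2))
ims=grab_frame("scene")
big=cv2.resize(ims[100:250,200:400],None,fx=4,fy=4,interpolation=cv2.INTER_CUBIC)
q=((w2p("scene",wire(None,[.4346,.1291,np.radians(121.1)]))-[200,100]+.5)*4-.5).round().astype(int)
cv2.polylines(big,[q[4:]],True,(255,0,255),1)
cv2.imwrite("pics/y1.png",big[:,:,::-1])
E
```

```text
time_s: 54.4
tool_pos: [0.4208, 0.1527, 0.1829]
ee_rot: [0.692, -0.482, 0.518, -0.146]
contact_force: [0.6, -0.3, 0.0]
width: 0.0826
t 54.4 p [0.4208 0.1527 0.1829] F [ 0.6 -0.3  0. ] w 0.0826 
R [[0.421, -0.296, 0.857], [-0.701, 0.493, 0.515], [-0.575, -0.818, 0.0]]
shift [ 9.14 13.11 -0.04] turn [-0.1 -0.1 -0.1] | 0.2
[ 0.64  0.11  2.03 -0.99  1.33  0.53]
```

View pics/y1.png

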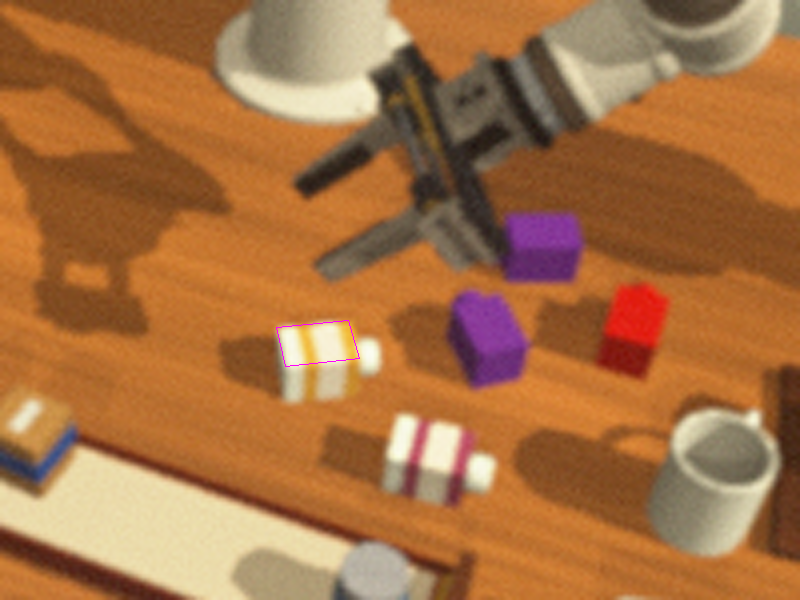

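Run:
```python
from h import *
p=fit([(222,33),(231,104),(130,42),(139,110)],(130,180),4)
ims=grab_frame("top")
big=cv2.resize(ims[180:270,130:330],None,fx=4,fy=4,interpolation=cv2.INTER_CUBIC)
q=((w2p("top",wire(None,p))-[130,180]+.5)*4-.5).round().astype(int)
cv2.polylines(big,[q[4:]],True,(0,255,0),1);cv2.polylines(big,[q[:4]],True,(0,0,0),1)
cv2.imwrite("pics/p1.png",big[:,:,::-1])
ims=cv2.resize(cv2.imread("pics/y1.png"),None,fx=1,fy=1)
q=((w2p("scene",wire(None,p))-[200,100]+.5)*4-.5).round().astype(int)
cv2.polylines(ims,[q[4:]],True,(255,0,255),1); cv2.polylines(ims,[q[:4]],True,(0,0,0),1)
cv2.imwrite("pics/p2.png",ims)
g=np.array([.418,.156]); t=np.radians(121.1); b=np.array([np.cos(t),np.sin(t)]); n=np.array([b[1],-b[0]])
for c in [(158,238),(105,280),(165,345),(222,305)]:
    w=p2w("top",(c[0]/4+130,c[1]/4+180),.044)[:2]; print(w.round(3),"along",((w-g)@b).round(3),"lat",((w-g)@n).round(3))
```

```text
base [0.4867 0.2415] yaw 97.1 res mm [-0.3 -2.3  2.2 -0.  -1.1 -0.1 -0.7  2.4] len 0.0595 wid 0.0468
[0.375 0.281] along 0.129 lat 0.028
[0.349 0.313] along 0.17 lat 0.022
[0.309 0.273] along 0.157 lat -0.033
[0.334 0.238] along 0.114 lat -0.029
```

View pics/p1.png

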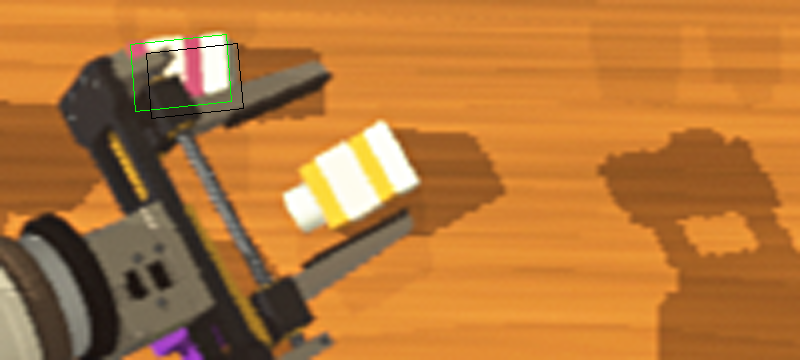

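View pics/p2.png

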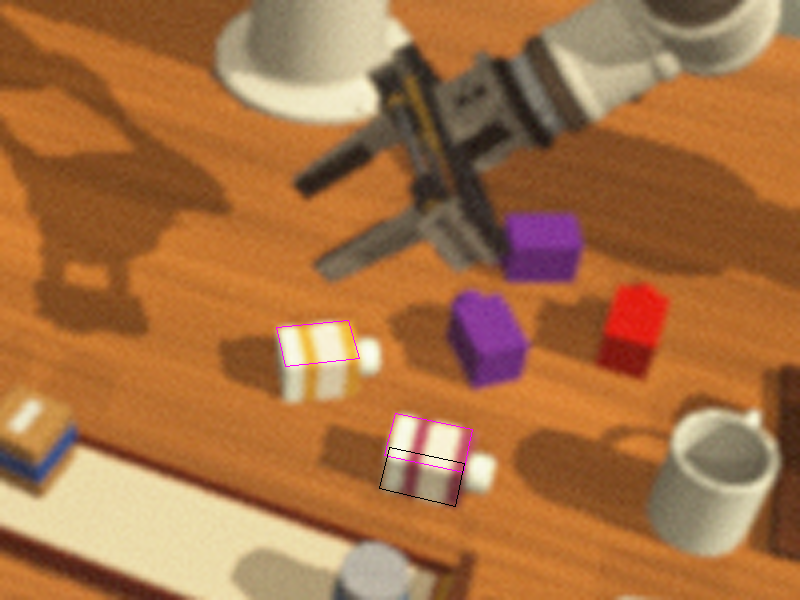

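Run:
```python
from h import *
T,D=pick([.4865,.2415],97.1,-1,s=.032,tilt=30); go(T+[0,0,.15],D)
from fk import ik
print(T,[s.round(2).tolist() for s in ik(T,D,14)],[s.round(2).tolist() for s in ik(T+[0,0,.15],D,14)])
T,D=pick([.40,.02],0,-1,s=.032,tilt=30)
print(T,[s.round(2).tolist() for s in ik(T,D,14)])
T,D=pick([.40,.02],0,-1,s=.032,tilt=55)
print(T,[s.round(2).tolist() for s in ik(T,D,14)])
```

```text
shift [-5.01  5.01 11.38] turn [17.7 16.3 24.5] | 34.3
[0.48285376 0.27077379 0.02166987] [[0.55, 0.59, 1.57, -0.5, 1.26, 0.65]] [[0.55, 0.38, 1.52, -0.48, 1.48, 0.53]]
[0.4295     0.02       0.02166987] [[-0.17, 0.5, 1.7, -0.09, 1.46, 1.43]]
[0.42790424 0.02       0.02313212] [[-0.15, 0.84, 1.37, -0.13, 1.88, 1.45]]
```

```bash
python3 -m pendant '0.1 -1.2 1.2 2.8 4.4 4 6.1; 0.1 -2.5 2.5 5.7 8.8 8 12.2; 0.1 -3.8 3.8 8.5 13.3 12.2 18.4; 0.1 -5 5 11.4 17.7 16.3 24.5; 0.1 -5 5 11.4 17.7 16.3 24.5; 0.1 -5 5 11.4 17.7 16.3 24.5; 0.1 -5 5 11.4 17.7 16.3 24.5'
python3 - <<'E'
from h import *
T,D=pick([.4865,.2415],97.1,-1,s=.032,tilt=30); st();go(T,D)
crop("scene",200,100,400,250,4,"p3")
E
```

```text
time_s: 55.38
tool_pos: [0.482, 0.2701, 0.1712]
ee_rot: [0.693, -0.226, 0.671, -0.141]
contact_force: [-0.4, -0.5, -0.3]
width: 0.0829
t 55.38 p [0.482  0.2701 0.1712] F [-0.4 -0.5 -0.3] w 0.0829 
R [[0.061, -0.108, 0.992], [-0.498, 0.858, 0.124], [-0.865, -0.501, -0.001]]
shift [12.9   7.55  0.11] turn [ 0.  -0.1  0.1] | 0.1
```

View pics/p3.png

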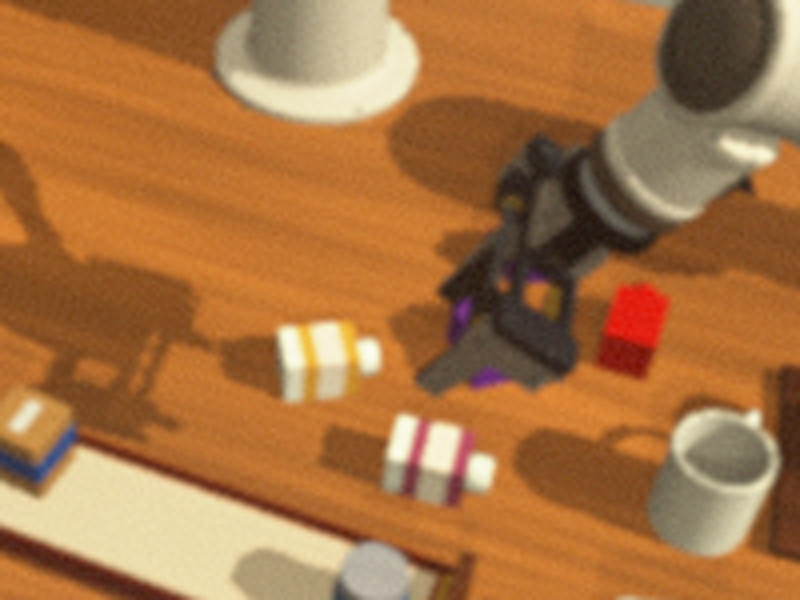

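```bash
python3 -m pendant '0.1 3 1.8 0 0 0 0; 0.1 6.5 3.8 0 0 0 0; 0.1 9.5 5.6 0.05 0 0 0; 0.1 11.7 6.9 0.1 0 0 0; 0.1 12.8 7.5 0.1 0 0 0; 0.1 12.8 7.5 0.1 0 0 0; 1 12.8 7.5 0.1 0 0 0; 1 12.8 7.5 0.1 0 0 0; 1 12.8 7.5 0.1 0 0 0; 1 12.8 7.5 0.1 0 0 0; 1 12.8 7.5 0.1 0 0 0';  python3 -c "
from h import *
st()"; python3 -m pendant '1 -2 -1.2 0 0 0 0; 1 -5 -2.9 0 0 0 0; 1 -9 -5.2 0 0 0 0; 1 -12 -7 0 0 0 0; 1 -13 -7.5 0 0 0 0; 1 -13 -7.5 0 0 0 0; 1 -13 -7.5 0 0 0 0'
python3 - <<'E'
from h import *
T,D=pick([.40,.02],0,-1,s=.032,tilt=30); st();go(T+[0,0,.15],D)
E
```

```text
time_s: 56.8
tool_pos: [0.4833, 0.2713, 0.0233]
ee_rot: [0.693, -0.225, 0.67, -0.141]
contact_force: [1.2, 0.5, 1.6]
width: 0.0438
t 56.8 p [0.4833 0.2713 0.0233] F [1.2 0.5 1.6] w 0.0438 
R [[0.062, -0.107, 0.992], [-0.497, 0.859, 0.124], [-0.865, -0.501, 0.0]]
time_s: 57.68
tool_pos: [0.4822, 0.271, 0.1711]
ee_rot: [0.692, -0.226, 0.671, -0.141]
contact_force: [0.1, -0.0, -2.2]
width: 0.0439
t 57.67 p [0.4822 0.271  0.1711] F [ 0.1 -0.  -2.2] w 0.0439 
R [[0.059, -0.109, 0.992], [-0.499, 0.858, 0.124], [-0.865, -0.502, -0.004]]
shift [ 12.15 -20.99  -8.34] turn [84.1 48.5  0.3] | 97.1
```

```bash
python3 -m pendant '1 1.2 -2.1 -0.8 8.4 4.8 0; 1 2.4 -4.2 -1.6 16.8 9.7 0; 1 3.6 -6.3 -2.5 25.2 14.5 0; 1 4.9 -8.4 -3.3 33.6 19.4 0; 1 6.1 -10.5 -4.2 42 24.2 0; 1 7.3 -12.6 -5 50.4 29 0; 1 8.5 -14.7 -5.8 58.9 34 0; 1 9.7 -16.8 -6.7 67.3 38.8 0; 1 10.9 -18.9 -7.5 75.7 43.6 0; 1 12.1 -21 -8.3 84 48.5 0.3; 1 12.1 -21 -8.3 84 48.5 0.3; 1 12.1 -21 -8.3 84 48.5 0.3'
python3 - <<'E'
from h import *
T,D=pick([.40,.02],0,-1,s=.032,tilt=30); st();go(T+[0,0,.001],D)
crop("scene",130,100,330,250,4,"p4")
E
```

```text
time_s: 59.18
tool_pos: [0.4293, 0.0206, 0.1713]
ee_rot: [0.354, 0.352, 0.614, -0.612]
contact_force: [-0.1, 0.1, -1.6]
width: 0.0438
t 59.17 p [0.4293 0.0206 0.1713] F [-0.1  0.1 -1.6] w 0.0438 
R [[-0.502, 0.865, 0.003], [-0.0, 0.003, -1.0], [-0.865, -0.502, -0.001]]
shift [12.85  7.47  0.08] turn [0.2 0.  0.1] | 0.2
```

View pics/p4.png

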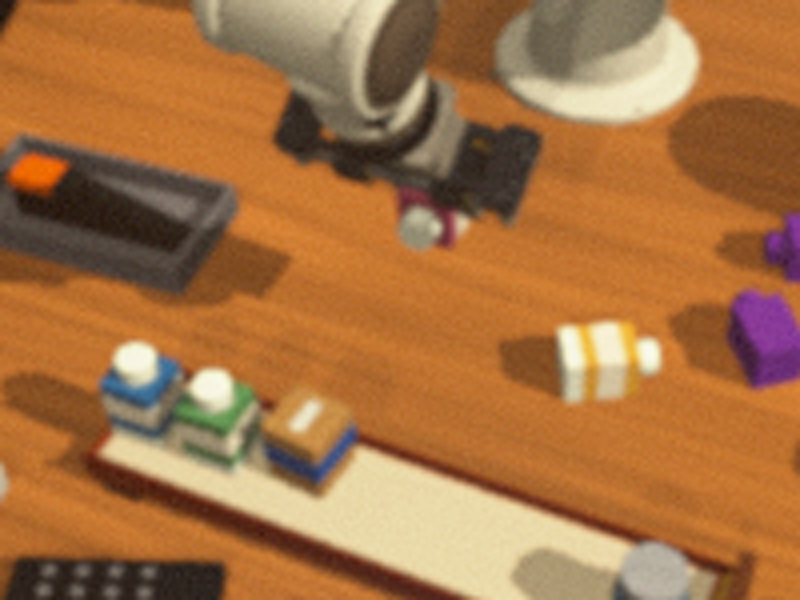

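```bash
python3 -m pendant '1 3 1.8 0 0 0 0; 1 6.5 3.8 0 0 0 0; 1 9.5 5.5 0 0 0 0; 1 11.5 6.7 0.05 0 0 0; 1 12.5 7.3 0.08 0 0 0; 1 12.85 7.5 0.08 0 0 0; 1 12.85 7.5 0.08 0 0 0; 0.6 12.85 7.5 0.08 0 0 0; 0.35 12.85 7.5 0.08 0 0 0; 0.35 12.85 7.5 0.08 0 0 0; 0.35 12.85 7.5 0.08 0 0 0'
python3 - <<'E'
from h import *
T,D=pick([.40,.02],0,-1,s=.032,zg=.027,tilt=55); st();go(T,D)
crop("scene",130,100,330,250,4,"p5")
E
```

```text
time_s: 60.6
tool_pos: [0.43, 0.0203, 0.0228]
ee_rot: [0.354, 0.352, 0.614, -0.612]
contact_force: [-0.5, -0.7, -0.1]
width: 0.0596
t 60.6 p [0.43   0.0203 0.0228] F [-0.5 -0.7 -0.1] w 0.0596 
R [[-0.501, 0.865, 0.004], [-0.001, 0.004, -1.0], [-0.865, -0.501, -0.001]]
shift [-0.01 -0.25  0.03] turn [  0.2   0.1 -24.9] | 24.9
```

View pics/p5.png

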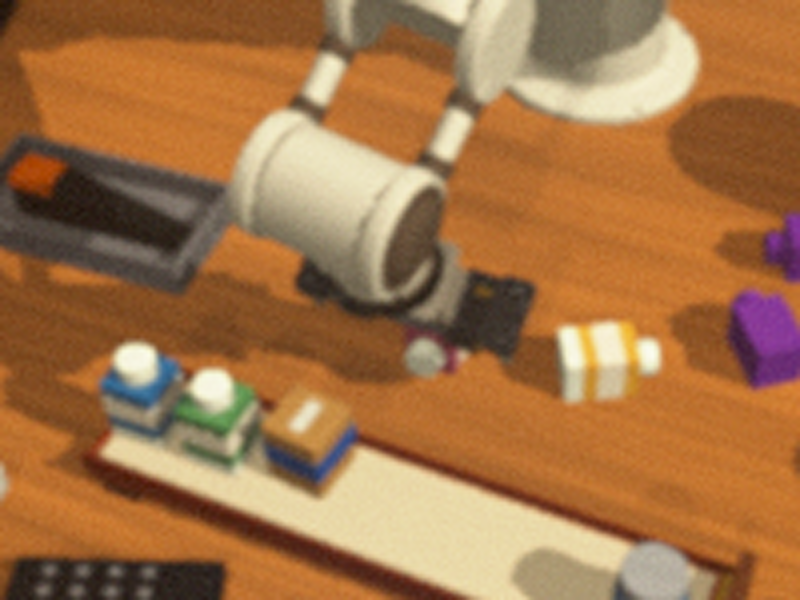

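Run:
```python
from fk import *
from h import pick,go
for x in(.31,.33,.35):
  for y in (.02,.04):
   for z in(0,.1):
    T,D=pick([x,y],0,-1,s=.032,zg=.027,tilt=55)
    print(x,y,z,[s.round(2).tolist() for s in ik(T+[0,0,z],D,14)])
T,D=pick([.33,.02],0,-1,s=.032,tilt=30); go(T,D);print([s.round(2).tolist() for s in ik(T,D,14)])
```

```text
0.31 0.02 0 [[-0.17, 0.67, 1.66, -0.14, 1.76, 1.45]]
0.31 0.02 0.1 [[-0.17, 0.49, 1.68, -0.15, 1.92, 1.42]]
0.31 0.04 0 [[-0.14, 0.68, 1.66, -0.11, 1.76, 1.47]]
0.31 0.04 0.1 [[-0.14, 0.49, 1.68, -0.12, 1.92, 1.45]]
0.33 0.02 0 [[-0.16, 0.71, 1.6, -0.14, 1.79, 1.45]]
0.33 0.02 0.1 [[-0.16, 0.53, 1.62, -0.14, 1.94, 1.42]]
0.33 0.04 0 [[-0.13, 0.71, 1.59, -0.11, 1.79, 1.47]]
0.33 0.04 0.1 [[-0.13, 0.53, 1.62, -0.12, 1.94, 1.45]]
0.35 0.02 0 [[-0.16, 0.75, 1.54, -0.13, 1.81, 1.45]]
0.35 0.02 0.1 [[-0.16, 0.57, 1.56, -0.14, 1.96, 1.43]]
0.35 0.04 0 [[-0.13, 0.75, 1.53, -0.11, 1.82, 1.47]]
0.35 0.04 0.1 [[-0.13, 0.58, 1.56, -0.11, 1.96, 1.45]]
shift [ 3.63 -6.04  0.  ] turn [0.2 0.1 0.1] | 0.2
[[-0.2, 0.35, 1.91, -0.1, 1.4, 1.42]]
```

```bash
python3 -m pendant '1 0 0 0 0 0 0; 1 0 0 0 0 0 0; 1 0 0 0 0 0 0; 1 -1.7 -1 0 0 0 0; 1 -0.5 -3 0 0 0 0; 1 0.8 -5.2 0 0 0 0; 1 1.8 -7 0 0 0 0; 1 1.8 -7 0 0 0 0; 1 3 -6.4 0 0 0 0; 1 3.5 -6.05 0 0 0 0; 1 3.5 -6.05 0 0 0 0; 1 3.5 -6.05 0 0 0 0'
python3 - <<'E'
from h import *
T,D=pick([.33,.02],0,-1,s=.032,zg=.027,tilt=55); st();go(T,D)
E
```

```text
time_s: 62.15
tool_pos: [0.3606, 0.02, 0.0227]
ee_rot: [0.354, 0.352, 0.614, -0.612]
contact_force: [-0.3, 0.8, 0.9]
width: 0.0435
t 62.15 p [0.3606 0.02   0.0227] F [-0.3  0.8  0.9] w 0.0435 
R [[-0.501, 0.865, 0.004], [-0.001, 0.004, -1.0], [-0.865, -0.501, -0.001]]
shift [ 0.01 -0.3  -0.  ] turn [  0.2   0.1 -24.9] | 24.9
```

```bash
python3 -m pendant '0.5 0 0 0 0 0 0; 0.35 0 0 0 0 0 0; 0.35 0 0 0 0 0 0; 0.35 0 -0.1 0 0 0 -8; 0.35 0 -0.15 0 0.1 0 -16; 0.35 0 -0.25 0 0.2 0 -25; 0.35 0 -0.25 0 0.2 0 -25; 1 0 -0.25 0 0.2 0 -25; 1 0 -0.25 0 0.2 0 -25; 1 0 -0.25 0 0.2 0 -25; 1 0 -0.25 0 0.2 0 -25'
python3 - <<'E'
from h import *
T,D=pick([.331,.02],0,-1,s=.032,zg=.027,tilt=55); st();go(T,D);go(T+[0,0,.15],D)
crop("scene",130,100,330,250,4,"p6")
E
```

```text
time_s: 63.52
tool_pos: [0.3589, 0.0199, 0.0251]
ee_rot: [-0.213, -0.212, -0.674, 0.675]
contact_force: [1.3, 1.5, 5.7]
width: 0.044
t 63.52 p [0.3589 0.0199 0.0251] F [1.3 1.5 5.7] w 0.044 
R [[-0.819, 0.574, 0.001], [-0.002, -0.0, -1.0], [-0.574, -0.819, 0.001]]
shift [ 0.05  0.08 -0.01] turn [-0.   0.1 -0. ] | 0.1
shift [-8.560e+00 -1.221e+01  1.000e-02] turn [-0.   0.1 -0. ] | 0.1
```

View pics/p6.png

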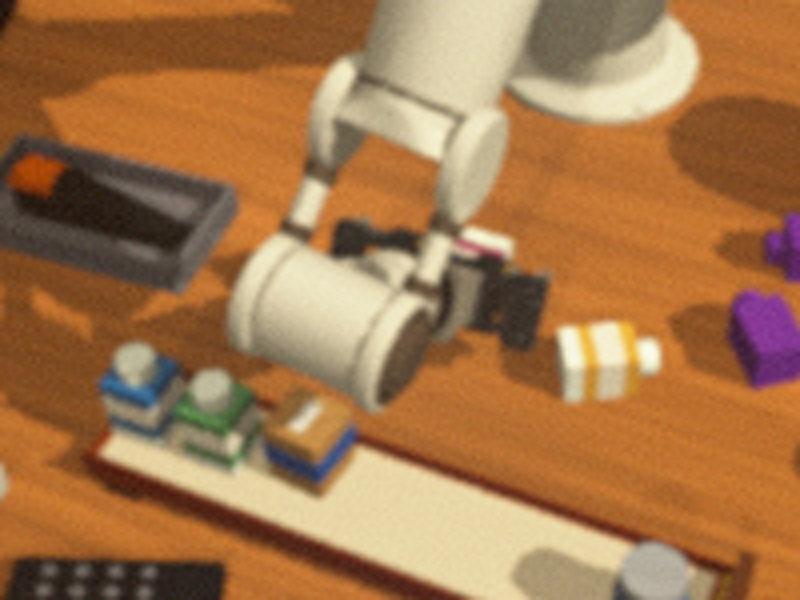

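```bash
python3 -m pendant '1 -1.5 -2 0 0 0 0; 1 -3.5 -5 0 0 0 0; 1 -5.5 -8 0 0 0 0; 1 -7.5 -11 0 0 0 0; 1 -9 -13 0 0 0 0; 1 -9 -13 0 0 0 0; 1 -9 -13 0 0 0 0'
python3 - <<'E'
from h import *
T,D=place2(.631,.18,zg=.029); st();print(T); go(T+[0,0,.1],D)
crop("scene",130,100,330,250,4,"p7")
E
```

```text
time_s: 64.45
tool_pos: [0.3575, 0.0202, 0.182]
ee_rot: [-0.213, -0.212, -0.674, 0.675]
contact_force: [-0.5, 0.0, -2.5]
width: 0.0439
t 64.45 p [0.3575 0.0202 0.182 ] F [-0.5  0.  -2.5] w 0.0439 
R [[-0.82, 0.573, 0.001], [-0.002, -0.0, -1.0], [-0.573, -0.82, 0.001]]
[0.62686788 0.18       0.05990424]
shift [-20.84  17.23 -15.94] turn [ 0.1  0.1 90.1] | 90.1
```

View pics/p7.png

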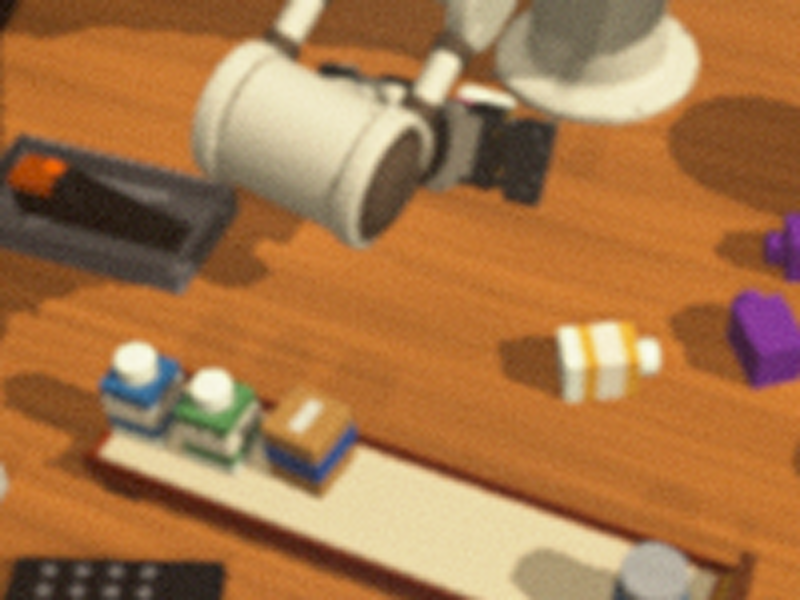

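```bash
python3 -m pendant '1 -2.3 1.6 -1.6 0 0 10; 1 -4.6 3.3 -3.3 0 0 20; 1 -7 5 -5 0 0 30; 1 -9.3 7 -7 0 0 40; 1 -11.6 9 -8.9 0 0 50; 1 -14 11 -10.7 0 0 60; 1 -16.3 13 -12.5 0 0 70; 1 -18.6 15.2 -14.2 0 0 80; 1 -20.8 17.2 -15.9 0.1 0.1 90; 1 -20.8 17.2 -15.9 0.1 0.1 90; 1 -20.8 17.2 -15.9 0.1 0.1 90; 1 -20.8 17.2 -15.9 0.1 0.1 90'
python3 - <<'E'
from h import *
T,D=place2(.631,.18,zg=.029); st(); go(T,D); print(np.round(monitor.get_obs()["joints"],2))
crop("scene",180,100,380,250,4,"p8")
E
```

```text
time_s: 66.0
tool_pos: [0.6267, 0.1789, 0.1602]
ee_rot: [0.626, 0.627, 0.327, -0.328]
contact_force: [-0.0, -0.1, -1.7]
width: 0.0438
t 66.0 p [0.6267 0.1789 0.1602] F [-0.  -0.1 -1.7] w 0.0438 
R [[0.571, 0.821, -0.001], [-0.001, -0.001, -1.0], [-0.821, 0.571, -0.0]]
shift [ 8.25 -5.72 -0.11] turn [-0.1  0.   0.1] | 0.1
[ 0.13  0.06  1.96 -0.15  0.52  1.81]
```

View pics/p8.png

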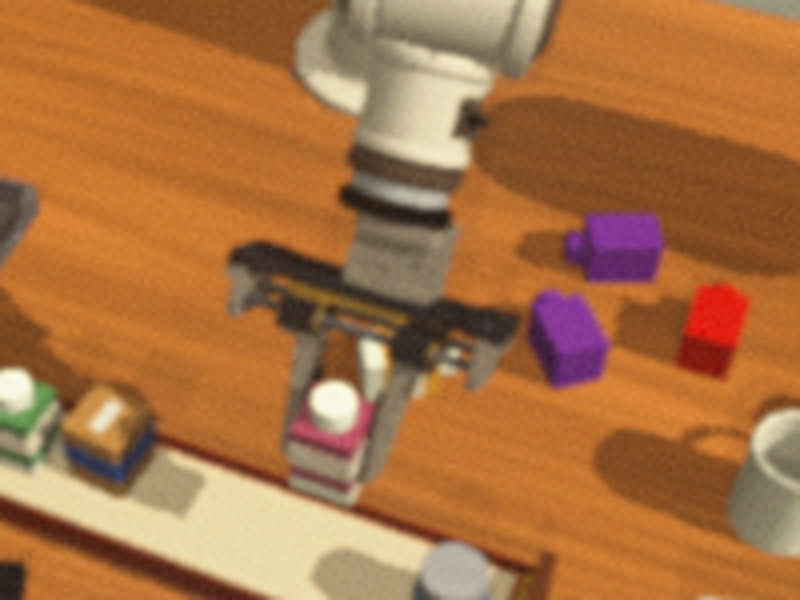

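```bash
python3 -m pendant '1 2.5 -1.7 0 0 0 0; 1 4.5 -3.2 0 0 0 0; 1 6.3 -4.4 0 0 0 0; 1 7.5 -5.2 -0.1 0 0 0; 1 8 -5.5 -0.1 0 0 0; 1 8.1 -5.6 -0.1 0 0 0; 1 8.1 -5.6 -0.1 0 0 0; 1 8.1 -5.6 -0.1 0 0 0'; python3 -m pendant '1 0.08 -0.06 0 0 0 0; 1 0.12 -0.08 0 0 0 0; 1 0.16 -0.11 0 0 0 0; 1 0.16 -0.11 0 0 0 0; 1 0.16 -0.11 0 0 0 0'; python3 -c "
from h import *
st()
crop('scene',180,100,380,250,4,'p9')"
```

```text
time_s: 67.05
tool_pos: [0.6277, 0.1801, 0.0629]
ee_rot: [0.627, 0.627, 0.326, -0.327]
contact_force: [0.4, -0.1, -2.2]
width: 0.0436
time_s: 67.68
tool_pos: [0.6277, 0.1801, 0.0609]
ee_rot: [0.627, 0.627, 0.326, -0.327]
contact_force: [-0.2, 0.6, -1.8]
width: 0.0441
t 67.67 p [0.6277 0.1801 0.0609] F [-0.2  0.6 -1.8] w 0.0441 
R [[0.573, 0.819, -0.001], [-0.0, -0.001, -1.0], [-0.819, 0.573, -0.0]]
```

View pics/p9.png

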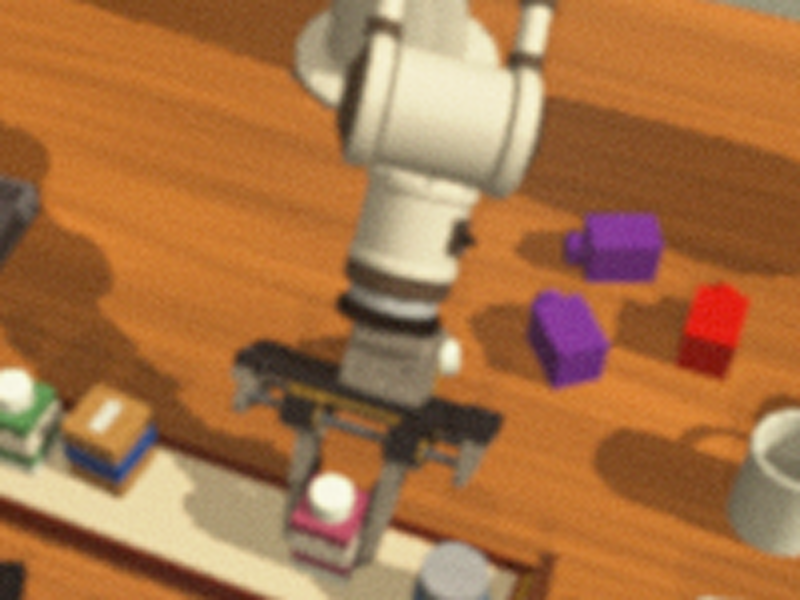

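```bash
python3 -m pendant '1 0.05 -0.03 0 0 0 0; 1 0.1 -0.07 0 0 0 0; 1 0.13 -0.09 0 0 0 0; 1 0.16 -0.11 0 0 0 0; 1 0.16 -0.11 0 0 0 0'
```

```text
time_s: 68.35
tool_pos: [0.6277, 0.1801, 0.0589]
ee_rot: [0.627, 0.627, 0.326, -0.327]
contact_force: [0.1, -0.3, -1.1]
width: 0.0438
```

```bash
python3 -m pendant '1 0.05 -0.03 0 0 0 0; 1 0.1 -0.07 0 0 0 0; 1 0.13 -0.09 0 0 0 0; 1 0.13 -0.09 0 0 0 0'
```

```text
time_s: 68.85
tool_pos: [0.6277, 0.1801, 0.0573]
ee_rot: [0.627, 0.627, 0.326, -0.327]
contact_force: [-1.3, 0.0, -2.1]
width: 0.0443
```

```bash
python3 -m pendant '1 0.05 -0.03 0 0 0 0; 1 0.09 -0.06 0 0 0 0; 1 0.09 -0.06 0 0 0 0; 1 0.09 -0.06 0 0 0 0'; python3 -c "
from h import *
st()
crop('scene',210,160,350,250,5.7,'p10')"
```

```text
time_s: 69.35
tool_pos: [0.6283, 0.1802, 0.0572]
ee_rot: [0.627, 0.628, 0.326, -0.326]
contact_force: [-5.4, -1.0, 4.8]
width: 0.0442
t 69.35 p [0.6283 0.1802 0.0572] F [-5.4 -1.   4.8] w 0.0442 
R [[0.574, 0.819, -0.001], [-0.0, -0.001, -1.0], [-0.819, 0.574, -0.001]]
```

View pics/p10.png

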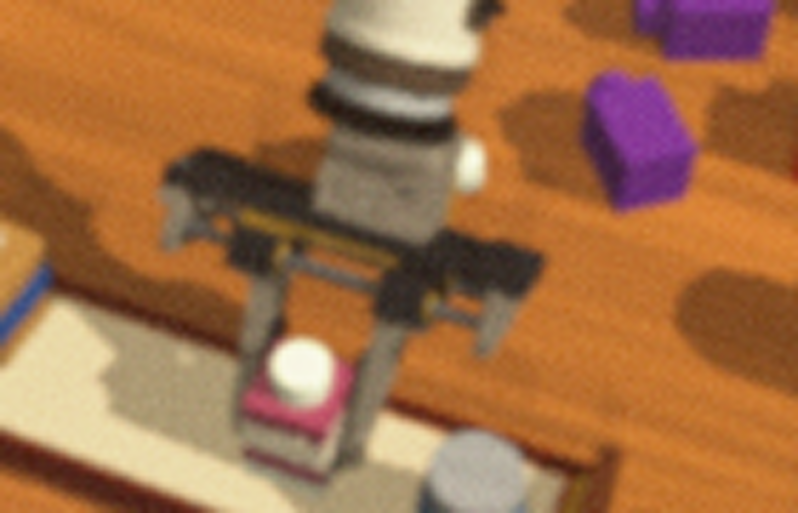

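Contact felt. Releasing at a modest opening, since the jar is near, and withdrawing.

```bash
python3 -m pendant '0.6 0 0 0 0 0 0; 0.42 0 0 0 0 0 0; 0.42 0 0 0 0 0 0; 0.42 0 0 0 0 0 0; 0.42 -2 0 0 0 0 0; 0.42 -5 0 0 0 0 0; 0.4 -9 0 0 0 0 0; 0.3 -13 0 0 0 0 0; 0.2 -15 0 0 0 0 0; 0.1 -15 0 0 0 0 0'
python3 - <<'E'
from h import *
st();crop("scene",180,100,380,250,4,"p11")
im=grab_frame("top");cv2.imwrite("pics/t14.png",im[:,:,::-1])
E
```

```text
time_s: 70.65
tool_pos: [0.5428, 0.1806, 0.182]
ee_rot: [0.627, 0.629, 0.325, -0.325]
contact_force: [0.4, 0.7, -0.3]
width: 0.0814
t 70.65 p [0.5428 0.1806 0.182 ] F [ 0.4  0.7 -0.3] w 0.0814 
R [[0.578, 0.816, -0.001], [0.001, -0.001, -1.0], [-0.816, 0.578, -0.001]]
```

View pics/p11.png

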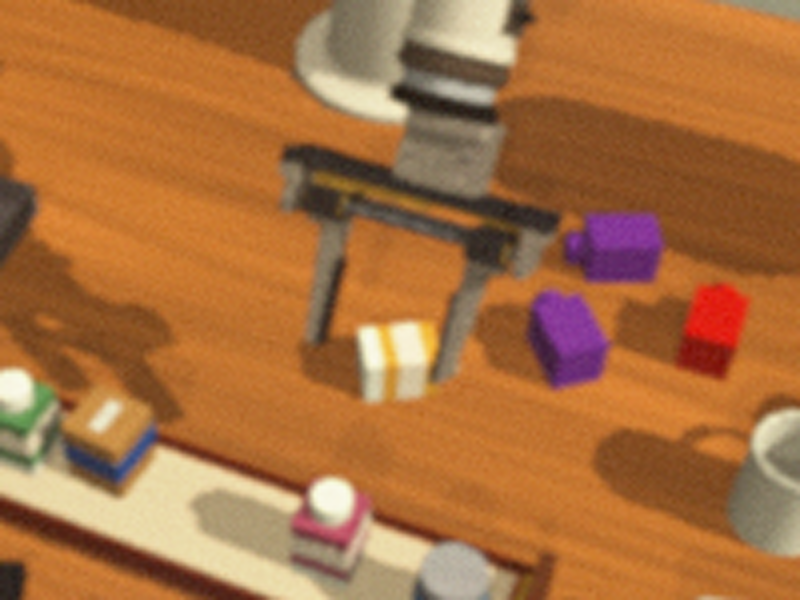

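View pics/t14.png

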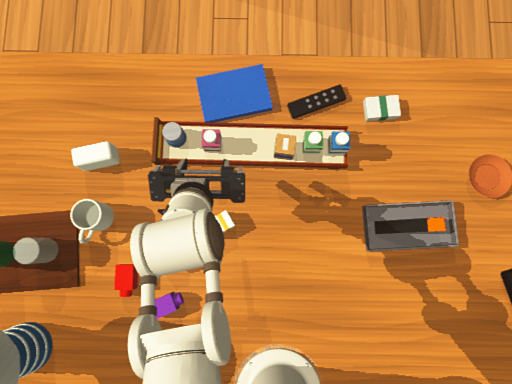

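Run:
```python
from h import *
T,D=pick([.4346,.1291],121.1,-1,s=.032,tilt=55); go(T+[0,0,.16],D)
v=rerr(D)
for k in range(1,15): print((v*k/14).round(1),end=' ')
```

```text
shift [-7.3  -9.78  2.73] turn [-127.5  -22.5  -51.6] | 139.4
[-9.1 -1.6 -3.7] [-18.2  -3.2  -7.4] [-27.3  -4.8 -11.1] [-36.4  -6.4 -14.7] [-45.5  -8.  -18.4] [-54.6  -9.6 -22.1] [-63.8 -11.2 -25.8] [-72.9 -12.9 -29.5] [-82.  -14.5 -33.2] [-91.1 -16.1 -36.9] [-100.2  -17.7  -40.5] [-109.3  -19.3  -44.2] [-118.4  -20.9  -47.9] [-127.5  -22.5  -51.6]
```

```bash
python3 -m pendant '0.1 -0.5 -0.7 0.2 -9.1 -1.6 -3.7; 0.1 -1 -1.4 0.4 -18.2 -3.2 -7.4; 0.1 -1.5 -2.1 0.6 -27.3 -4.8 -11.1; 0.1 -2.1 -2.8 0.8 -36.4 -6.4 -14.8; 0.1 -2.6 -3.5 1 -45.5 -8 -18.5; 0.1 -3.1 -4.2 1.2 -54.6 -9.6 -22.2; 0.1 -3.6 -4.9 1.4 -63.7 -11.2 -25.8; 0.1 -4.1 -5.6 1.6 -72.8 -12.8 -29.5; 0.1 -4.7 -6.3 1.8 -81.9 -14.4 -33.2; 0.1 -5.2 -7 2 -91 -16 -36.9; 0.1 -5.7 -7.7 2.2 -100 -17.6 -40.6; 0.1 -6.2 -8.4 2.4 -109 -19.2 -44.3'
python3 - <<'E'
from h import *
T,D=pick([.4346,.1291],121.1,-1,s=.032,tilt=55); go(T+[0,0,.16],D)
print(np.round(monitor.get_obs()["joints"],2))
E
```

```text
time_s: 72.25
tool_pos: [0.4376, 0.1562, 0.1804]
ee_rot: [0.751, -0.33, 0.537, -0.195]
contact_force: [-0.2, 0.8, -0.3]
width: 0.0827
shift [-0.58 -0.31 -1.67] turn [-18.   -3.4  -7.3] | 19.7
[ 0.57  0.1   1.97 -0.87  1.29  0.72]
```

```bash
python3 -m pendant '0.1 -0.3 -0.2 -0.8 -9 -1.6 -3.6; 0.1 -0.6 -0.3 -1.7 -18 -3.4 -7.3; 0.1 -0.6 -0.3 -1.7 -18 -3.4 -7.3; 0.1 -0.6 -0.3 -1.7 -18 -3.4 -7.3'
python3 - <<'E'
from h import *
P=[.4346,.1291,np.radians(121.1)]
T,D=pick([.4346,.1291],121.1,-1,s=.032,tilt=55); st();go(T+[0,0,.001],D)
ims=grab_frame("scene")
big=cv2.resize(ims[100:250,200:400],None,fx=4,fy=4,interpolation=cv2.INTER_CUBIC)
q=((w2p("scene",wire(None,P))-[200,100]+.5)*4-.5).round().astype(int)
cv2.polylines(big,[q[4:]],True,(255,0,255),1)
cv2.imwrite("pics/y2.png",big[:,:,::-1])
E
```

```text
time_s: 72.75
tool_pos: [0.4204, 0.1532, 0.1828]
ee_rot: [0.693, -0.481, 0.517, -0.147]
contact_force: [-0.0, 0.4, 0.3]
width: 0.0831
t 72.75 p [0.4204 0.1532 0.1828] F [-0.   0.4  0.3] w 0.0831 
R [[0.422, -0.294, 0.857], [-0.701, 0.494, 0.515], [-0.575, -0.818, 0.002]]
shift [ 9.13 12.97 -0.06] turn [-0.2 -0.  -0.1] | 0.2
```

View pics/y2.png

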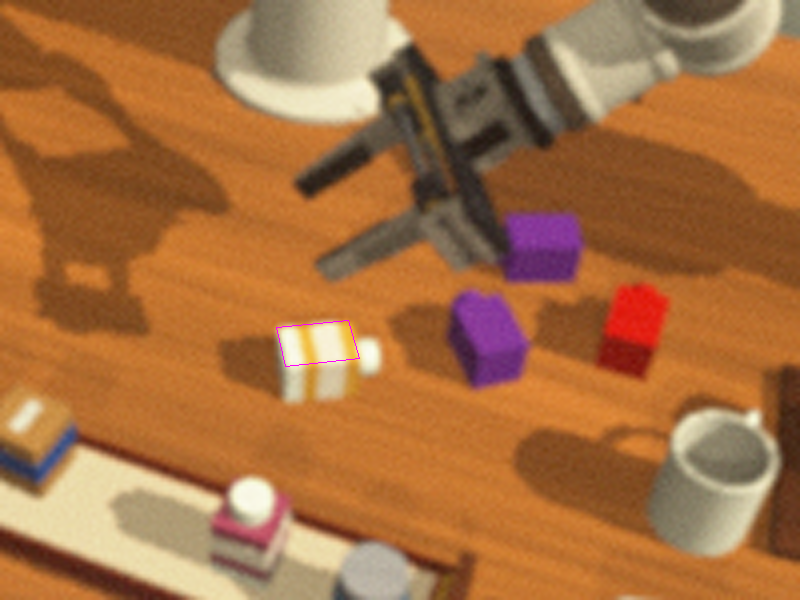

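```bash
python3 -m pendant '0.1 2.2 3.1 0 0 0 0; 0.1 4.5 6.4 0 0 0 0; 0.1 6.5 9.2 0 0 0 0; 0.1 7.5 10.6 0 0 0 0; 0.1 7.5 10.6 0 0 0 0; 0.1 7.5 10.6 0 0 0 0'
python3 - <<'E'
from h import *
T,D=pick([.4346,.1291],121.1,-1,s=.032,tilt=55); st();go(T+[0,0,.001],D)
crop("scene",200,100,400,250,4,"y3")
E
```

```text
time_s: 73.55
tool_pos: [0.4221, 0.1534, 0.0543]
ee_rot: [0.693, -0.48, 0.516, -0.147]
contact_force: [0.5, -0.2, 1.0]
width: 0.0826
t 73.55 p [0.4221 0.1534 0.0543] F [ 0.5 -0.2  1. ] w 0.0826 
R [[0.423, -0.292, 0.858], [-0.7, 0.495, 0.514], [-0.575, -0.818, 0.005]]
shift [ 1.68  2.5  -0.2 ] turn [-0.3  0.  -0.1] | 0.3
```

View pics/y3.png

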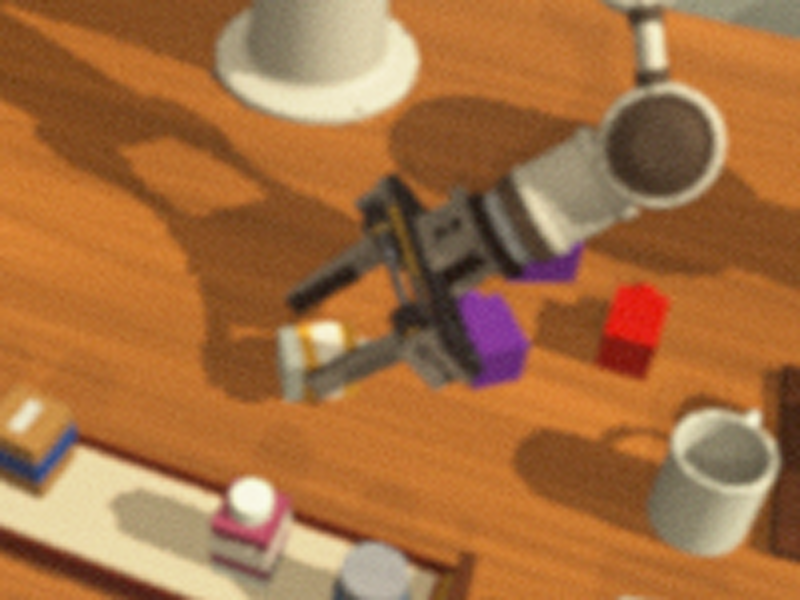

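```bash
python3 -m pendant '0.1 0.8 1.2 -0.1 0 0 0; 0.1 1.3 1.9 -0.2 -0.3 0 0; 0.1 1.65 2.45 -0.2 -0.3 0 0; 0.1 1.65 2.45 -0.2 -0.3 0 0; 0.1 1.65 2.45 -0.2 -0.3 0 0'
python3 - <<'E'
from h import *
T,D=pick([.4346,.1291],121.1,-1,s=.032,tilt=55); st();go(T+[0,0,.001],D)
crop("scene",200,100,400,250,4,"y4")
E
```

```text
time_s: 74.22
tool_pos: [0.4203, 0.1531, 0.025]
ee_rot: [0.692, -0.482, 0.517, -0.146]
contact_force: [0.8, -0.1, 0.6]
width: 0.0828
t 74.22 p [0.4203 0.1531 0.025 ] F [ 0.8 -0.1  0.6] w 0.0828 
R [[0.424, -0.296, 0.856], [-0.7, 0.493, 0.517], [-0.575, -0.818, 0.001]]
shift [ 0.05  0.07 -0.01] turn [-0.   0.1 -0.1] | 0.1
```

View pics/y4.png

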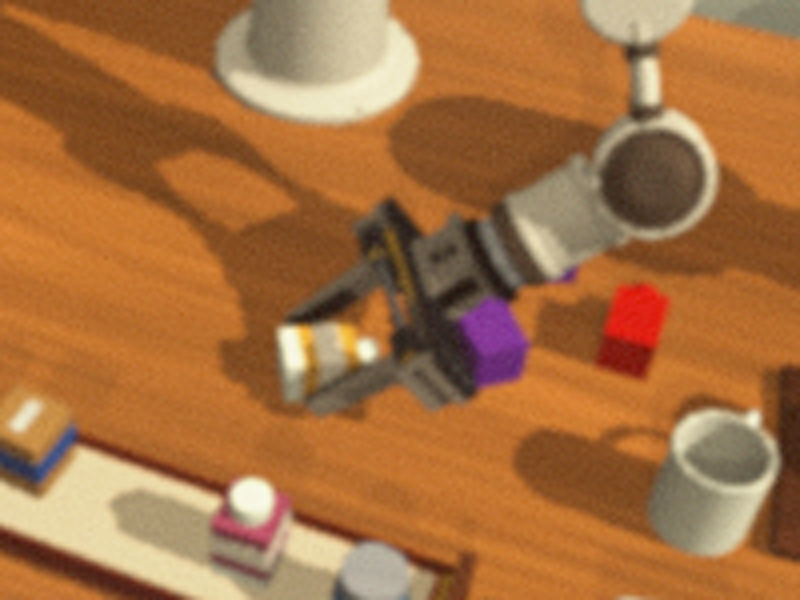

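Purple is untouched, at the same pixels as before. Gripping and lifting.

```bash
python3 -m pendant '1 0 0 0 0 0 0; 1 0 0 0 0 0 0; 1 0 0 0 0 0 0; 1 0 0 0 0 0 0; 1 0 0 0 0 0 0'; python3 -m pendant '1 -1.2 -1.7 0 0 0 0; 1 -3 -4.3 0 0 0 0; 1 -5.5 -8 0 0 0 0; 1 -7.5 -11 0 0 0 0; 1 -9 -13 0 0 0 0; 1 -9 -13 0 0 0 0; 1 -9 -13 0 0 0 0'
python3 - <<'E'
from h import *
T,D=pick([.40,.10],0,-1,s=.032,tilt=55); st();go([.45,.10,.19],D)
crop("scene",200,100,400,250,4,"y5")
E
```

```text
time_s: 74.9
tool_pos: [0.4206, 0.1533, 0.0252]
ee_rot: [0.693, -0.482, 0.516, -0.146]
contact_force: [0.9, -0.1, 1.1]
width: 0.0437
time_s: 75.78
tool_pos: [0.4201, 0.1518, 0.1817]
ee_rot: [0.692, -0.482, 0.517, -0.145]
contact_force: [0.2, 0.6, -2.1]
width: 0.0439
t 75.78 p [0.4201 0.1518 0.1817] F [ 0.2  0.6 -2.1] w 0.0439 
R [[0.422, -0.298, 0.856], [-0.7, 0.493, 0.517], [-0.575, -0.818, -0.0]]
shift [ 4.41 -4.12 -0.11] turn [69.6 99.1 -0.1] | 121.1
```

View pics/y5.png

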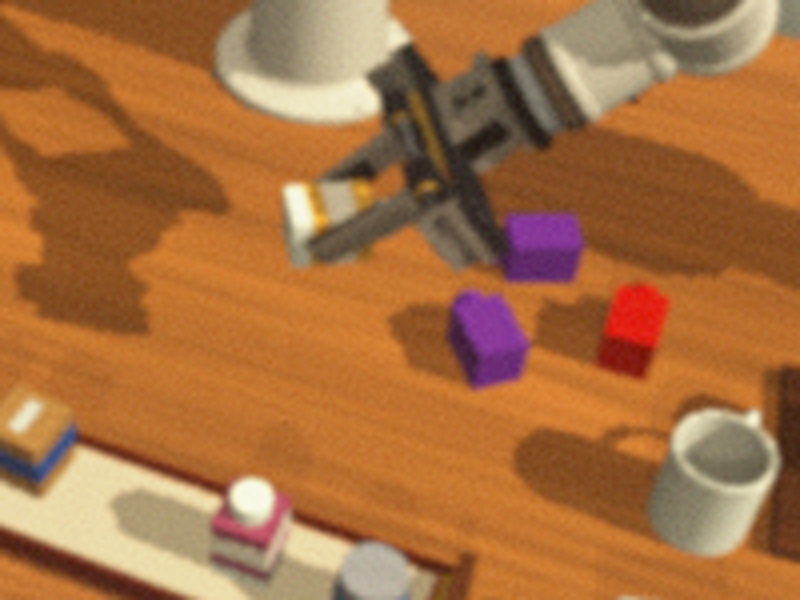

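```bash
python3 -m pendant '1 0.4 -0.3 0 5.8 8.3 0; 1 0.7 -0.7 0 11.6 16.5 0; 1 1.1 -1 0 17.4 24.8 0; 1 1.5 -1.4 0 23.2 33 0; 1 1.8 -1.7 0 29 41.3 0; 1 2.2 -2.1 0 34.8 49.5 0; 1 2.6 -2.4 0 40.6 57.8 0; 1 2.9 -2.7 0 46.4 66 0; 1 3.3 -3.1 0 52.2 74.3 0; 1 3.7 -3.4 0 58 82.6 0; 1 4 -3.8 0 63.8 90.8 0; 1 4.4 -4.1 -0.1 69.6 99.1 0'
python3 - <<'E'
from h import *
T,D=place2(.631,.098,zg=.028); st();print(T); go(T+[0,0,.1],D); print(np.round(monitor.get_obs()["joints"],2))
E
```

```text
time_s: 77.32
tool_pos: [0.4499, 0.0998, 0.1879]
ee_rot: [-0.21, -0.214, -0.674, 0.676]
contact_force: [0.2, -0.8, -2.6]
width: 0.0442
t 77.33 p [0.4499 0.0998 0.1879] F [ 0.2 -0.8 -2.6] w 0.0442 
R [[-0.82, 0.572, -0.005], [0.004, -0.004, -1.0], [-0.572, -0.82, 0.001]]
[0.62786788 0.098      0.05990424]
shift [-13.    12.47   0.08] turn [-0.3  0.  90.1] | 90.1
[-0.03  0.66  1.3  -0.03  2.15  1.54]
```

```bash
python3 -m pendant '1 -1.4 1.2 0 0 0 10; 1 -2.8 2.4 0 0 0 20; 1 -4.3 3.7 0 0 0 30; 1 -5.8 5 0 0 0 40; 1 -7.2 6.4 0 0 0 50; 1 -8.7 8 0 0 0 60; 1 -10.2 9.5 0 -0.1 0 70; 1 -11.6 11 0 -0.2 0 80; 1 -13 12.4 0.1 -0.3 0 90; 1 -13 12.4 0.1 -0.3 0 90; 1 -13 12.4 0.1 -0.3 0 90; 1 -13 12.4 0.1 -0.3 0 90'
python3 - <<'E'
from h import *
T,D=place2(.631,.098,zg=.028); st(); go(T,D); print(np.round(monitor.get_obs()["joints"],2))
crop("scene",150,100,350,250,4,"y6")
E
```

```text
time_s: 78.82
tool_pos: [0.6286, 0.0977, 0.1617]
ee_rot: [0.627, 0.627, 0.327, -0.328]
contact_force: [0.6, -0.5, -2.1]
width: 0.0434
t 78.83 p [0.6286 0.0977 0.1617] F [ 0.6 -0.5 -2.1] w 0.0434 
R [[0.572, 0.82, -0.001], [-0.001, -0.0, -1.0], [-0.82, 0.572, 0.001]]
shift [ 8.31 -5.87 -0.04] turn [-0.   0.   0.1] | 0.1
[-0.05  0.    2.02  0.06  0.51  1.48]
```

View pics/y6.png

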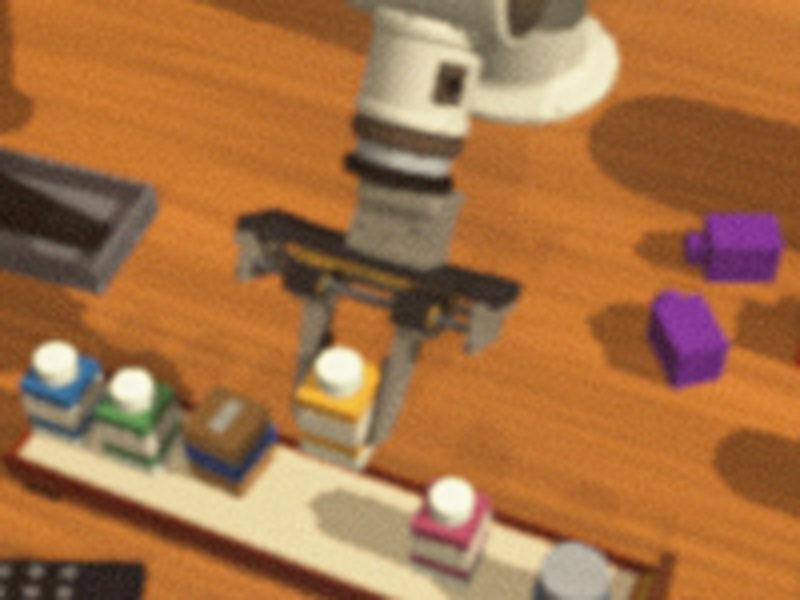

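```bash
python3 -m pendant '1 2.5 -1.7 0 0 0 0; 1 4.5 -3.2 0 0 0 0; 1 6.3 -4.4 0 0 0 0; 1 7.5 -5.3 -0.05 0 0 0; 1 8 -5.6 -0.05 0 0 0; 1 8.1 -5.7 -0.05 0 0 0; 1 8.1 -5.7 -0.05 0 0 0; 1 8.1 -5.7 -0.05 0 0 0'; python3 -m pendant '1 0.08 -0.06 0 0 0 0; 1 0.14 -0.1 0 0 0 0; 1 0.18 -0.13 0 0 0 0; 1 0.18 -0.13 0 0 0 0; 1 0.18 -0.13 0 0 0 0'
```

```text
time_s: 79.88
tool_pos: [0.6287, 0.0981, 0.0636]
ee_rot: [0.627, 0.627, 0.326, -0.327]
contact_force: [0.2, -0.8, -2.2]
width: 0.0439
time_s: 80.5
tool_pos: [0.6287, 0.0981, 0.0613]
ee_rot: [0.627, 0.627, 0.326, -0.327]
contact_force: [0.5, -0.3, -2.4]
width: 0.0439
```

```bash
python3 -m pendant '1 0.05 -0.03 0 0 0 0; 1 0.1 -0.07 0 0 0 0; 1 0.13 -0.09 0 0 0 0; 1 0.13 -0.09 0 0 0 0'
```

```text
time_s: 81.0
tool_pos: [0.6287, 0.0981, 0.0597]
ee_rot: [0.627, 0.627, 0.326, -0.327]
contact_force: [0.3, 0.3, -2.4]
width: 0.0439
```

```bash
python3 -m pendant '1 0.05 -0.03 0 0 0 0; 1 0.1 -0.07 0 0 0 0; 1 0.1 -0.07 0 0 0 0; 1 0.1 -0.07 0 0 0 0'
```

```text
time_s: 81.5
tool_pos: [0.6293, 0.0981, 0.0593]
ee_rot: [0.627, 0.627, 0.326, -0.326]
contact_force: [-4.5, 0.6, 6.4]
width: 0.0437
```

Contact. Release and withdraw, then lift clear of everything.

```bash
python3 -m pendant '0.6 0 0 0 0 0 0; 0.42 0 0 0 0 0 0; 0.42 0 0 0 0 0 0; 0.42 0 0 0 0 0 0; 0.42 -2 0 0 0 0 0; 0.42 -5 0 0 0 0 0; 0.4 -9 0 0 0 0 0; 0.4 -14 0 0 0 0 0; 0.4 -19 0 0 0 0 0; 0.4 -24 0 0 0 0 0; 0.4 -24 0 0 0 0 0'
python3 - <<'E'
from h import *
st();im=grab_frame("scene");cv2.imwrite("pics/fs.png",cv2.resize(im,None,fx=1.5,fy=1.5,interpolation=cv2.INTER_CUBIC)[:,:,::-1]);crop("scene",120,150,320,290,4,"f1",im)
im=grab_frame("top");cv2.imwrite("pics/ft.png",cv2.resize(im,None,fx=1.5,fy=1.5,interpolation=cv2.INTER_CUBIC)[:,:,::-1])
E
```

```text
time_s: 82.88
tool_pos: [0.4925, 0.0984, 0.2614]
ee_rot: [0.629, 0.629, 0.323, -0.323]
contact_force: [0.8, -1.1, -0.5]
width: 0.0554
t 82.88 p [0.4925 0.0984 0.2614] F [ 0.8 -1.1 -0.5] w 0.0554 
R [[0.583, 0.812, -0.0], [-0.001, 0.0, -1.0], [-0.812, 0.583, 0.001]]
```

View pics/f1.png

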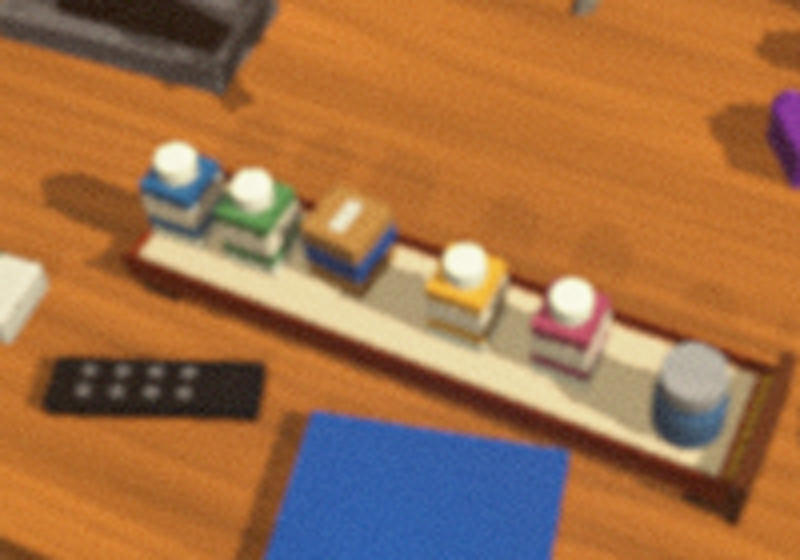

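View pics/ft.png

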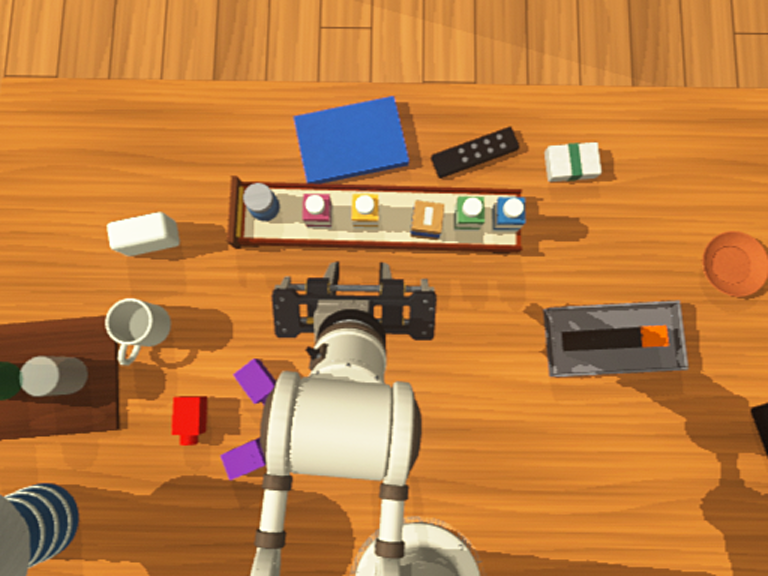

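View pics/fs.png

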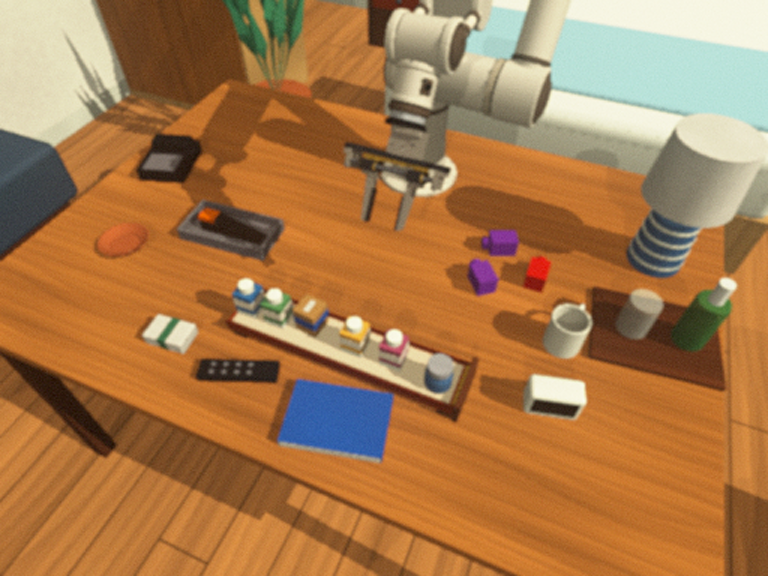

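Run:
```python
from h import *
a=cv2.imread("pics/top0.png"); b=grab_frame("top")[:,:,::-1]
d=cv2.absdiff(a,b).max(2)
for n,(x0,y0,x1,y1) in dict(book=(190,60,280,118),remote=(285,80,350,118),soap=(360,90,405,125),clock=(65,138,125,172),mug=(62,195,118,245)).items(): print(n,(d[y0:y1,x0:x1]>45).mean().round(4))
print(r.close_job())
```

```text
book 0.0
remote 0.0
soap 0.0
clock 0.0
mug 0.0
the job is handed in; nothing more can be done
None
```

The job is done and handed in at about 83 s of robot time.

- **Wedge and board:** I drew the wedge out in tugs of about a centimetre, pausing after each. The board looked fully down in the pictures, and the pull dropped from about 15 N to near zero. The wedge lies flat in the grey caddy.
- **Bottles:** All four (blue, green, yellow and plum) stand upright in the lane. Blue and green are between the free end and the tissue pack. Yellow and plum are between the pack and the jar.
- **Extra handling:** Blue and plum each needed a second grasp. I laid them back on the dresser and picked them up at a steeper tilt so the wrist could reach. Plum was knocked a few centimetres during the run, so I found it again before picking it.
- **Last checks:** The final pictures from both cameras show all bottles, the jar and the pack standing, with the gripper well clear. Comparing the first and last top pictures showed no change around the book, remote, soap box, clock or mug. The purple and red look-alikes were not touched.
- **Tightest spot:** Blue's outer edge is only about 8 mm inside the board's free end. No check failed or disagreed.

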